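Check gear drives for free play and set the worn ones in the repair jig

ROBOT

A 6-joint arm with a two-finger parallel gripper is mounted at the origin on a cart in front of the work surface, level with it; the furniture and walls round the work are solid. World frame = base frame: x ahead of the robot, y to its left, z up, the work surface at z = 0. Lengths are in m, angles in rad, forces in N, time in s.
With the tool pointing down it reaches from about 0.35 to 1 m from the base axis. Payload 7.1 kg.
Tool frame: the origin (TCP) lies at the very end of the fingers, on their centre line; the grasp point (between the pads) lies 19 mm behind it (arm.hold_point_z is the y of the grasp point in the tool frame, in m); y points along the fingers, z is the direction in which the jaws open and shut, and the axes are right-handed (so a half turn about y gives the same grasp; the last joint's range is limited). The gripper opens to 85 mm and grips with 20 to 120 N. Pads are 22 mm wide; open, the fingers measure 114 mm over their backs; the gripper's body (76 mm by 85 mm) begins 54 mm behind the grasp point. The pads swing forward as they close: fully open they stand 13 mm farther back than shut.
Start: joints at [-1.33, 0.423, 1.63, -0, 1.089, -0.019], TCP at [0.161, -0.604, 0.231] pointing down, gripper open.
Joint ranges: [-3, 3], [-0.9, 2.11], [0.09, 2.58], [-1.31, 4.45], [0.11, 2.69], [-2.54, 2.54]. Speed limits (rad/s): [2.39, 2.39, 3.01, 3.14, 3.14, 3.14].

INTERFACE

Orientations are given as a unit quaternion [w, x, y, z].
In Python, from cell import arm, camera, order gives the robot as it stands.
- The arm moves only by the tool servo_tool, never from a script. Its argument "increments" is a list of rows, each an object with "angular": the turn, a rotation vector about the tool's x, y, z in rad, a list of three; "linear": the shift along the tool's x, y, z in cm, a list of three; "claw": the opening, from 0 (shut) to 1 (fully open). A call has 1 to 20 rows; each row is the pose to reach, as a shift and turn from the pose commanded when the call began, along the tool's axes at that moment; what a row does not reach only later rows make up. A row lasts 1/8 s, in which the tool goes at most 62.5 mm and 10.7 degrees, less where a joint would pass 70% of its speed; a pose out of reach is approached as far as the arm can. A call with a gripper value outside its range is refused whole. The fingers move at their own pace and stop on an object; "grip_force" is the grip in N (left out, the last holds). Time passes only in rows, so rows that repeat a pose let the fingers close. It gives the time, the measured TCP pose, the force and the opening at its end, in the units of the state.
- arm.get_state(): the state, without advancing time (a new reading comes with each control period).
- camera(name): name is "scene" or "top"; returns a dict with "image" (420x560x3 uint8, blue, green, red), "range_z" (420x560 float32, m along the optical axis (not along the pixel's ray), 0 where there is no reading), "K" (3x3 intrinsics, pixels), "k1" (the pictures are not rectified: a ray, as slopes to the right and down, at radius r is drawn at 1 + k1 r^2 times it, then the intrinsics apply), "R" (3x3) and "t" (3): a world point X has camera coordinates R X + t. Camera axes: x right, y down, z forward; pixel columns grow to the right and rows downward; lengths in m; the calibration is good to about 2 mm. A picture is of the moment at which its call begins.
- order.finish_job(): hands the job in, once; it reports no verdict.
The state is a dict: "clock": time; "qpos": joint angles; "qvel": joint speeds; "effort": joint torques, N m; "ee_pos": TCP position; "eef_rot": TCP orientation; "ft_force": force on the tool from outside, world axes, zero at the start; "ft_torque": the same for the moment, N m; "gripper_width": opening from 0.0 (shut) to 1.0 (fully open).
Only numpy, scipy, OpenCV 4.12 (cv2) and the standard library are available. Lean on these libraries where they do the work, as an engineer would, in place of code of your own. Each camera call takes 0.05 s, during which the arm holds its last target.

TASK

Take the orange handle of each gear drive in the blue rack and rock its arm to the resistance on either side to find its free play, then leave every arm pushed over counter-clockwise (seen from above) against its resistance. Set each worn drive, one whose arm swings more than 15 degrees from end to end, upright and lengthwise in a bay of its own in the repair jig, pushed flush against the far fence and that bay's left-hand side stop. Sound drives belong in the rack; do not disturb the tape roll, bit box and cutters.

Things in the scene. Friction and masses are not known exactly. Their poses are not given: they have to be found in the camera images.
- rack: fixed storage rack, blue walls on a grey floor, 116 x 262 mm; origin at the centre of its underside, on the bench. Floor 4 mm thick, walls 9 mm above the floor. Three open pockets, each 90 (x) x 46 (y) mm, centred at x = 0, y = +80, 0, -80 mm; a drive stands in a pocket with 5 mm of room on each side, its length along the rack's x
- jig: fixed repair jig: aluminium plate 112 x 196 mm, 4 mm thick, origin under it on the bench, x away from the robot at yaw 0. Dark steel stops: one long fence along the far edge, 24 mm above the plate, inner face at x = +40 mm, shared by two bays; on each bay's left (+y) a side stop 10 mm thick: two posts 24 mm above the plate at x = -39..-27 and +28..+40 mm, joined by a bar 5 mm above the plate
- jig_left_bay (a point): left bay of the jig: point on the plate's upper face (4 mm above the bench), at x = 0, y = +45 mm of the jig, axes as the jig's. A drive flush with the fence and this bay's side stop (whose face looks to -y, at y = +63 mm of the jig) stands centred over this point, its length along x
- jig_right_bay (a point): right bay of the jig: point on the plate's upper face (4 mm above the bench), at x = 0, y = -45 mm of the jig, axes as the jig's. A drive flush with the fence and this bay's side stop (whose face looks to -y, at y = -27 mm of the jig) stands centred over this point, its length along x
- drive1: gear drive 1, about 0.5 kg: grey box housing, black end caps, 80 (x) x 36 (y) x 46 (z) mm; origin at the centre of its underside, x along its length towards the handle, z up. On its top a steel arm turns about the vertical axis through its centre and runs out past the +x end. Can be gripped by its upper part across the 36 mm width
- drive1_centre (a point): centre of the housing of drive 1, 23 mm above its underside, axes as the drive's
- drive1_arm (a joint): angle of drive 1's arm, rad, 0 along the drive's +x, positive counter-clockwise from above. It turns almost freely (under 0.5 N at the handle) within its free play, stays where left, and meets firm resistance at the ends; the play is about even on both sides of 0, differs between drives, cannot be seen. End to end, sound drives have under 0.16 rad, worn ones over 0.30
- drive1_handle (a point): middle of the orange upright handle pin at the end of the arm of drive 1, 70 mm from the arm's axis: pin 14 mm in diameter, 21 mm tall, from 56 to 77 mm above the drive's underside; the steel arm under it is 13 mm wide and 7 mm thick
- drive2: gear drive 2 (absent in some starts), about 0.5 kg: grey box housing, black end caps, 80 (x) x 36 (y) x 46 (z) mm; origin at the centre of its underside, x along its length towards the handle, z up. On its top a steel arm turns about the vertical axis through its centre and runs out past the +x end. Can be gripped by its upper part across the 36 mm width
- drive2_centre (a point): centre of the housing of drive 2, 23 mm above its underside, axes as the drive's
- drive2_arm (a joint): angle of drive 2's arm, rad, 0 along the drive's +x, positive counter-clockwise from above. It turns almost freely (under 0.5 N at the handle) within its free play, stays where left, and meets firm resistance at the ends; the play is about even on both sides of 0, differs between drives, cannot be seen. End to end, sound drives have under 0.16 rad, worn ones over 0.30
- drive2_handle (a point): middle of the orange upright handle pin at the end of the arm of drive 2, 70 mm from the arm's axis: pin 14 mm in diameter, 21 mm tall, from 56 to 77 mm above the drive's underside; the steel arm under it is 13 mm wide and 7 mm thick
- drive3: gear drive 3 (absent in some starts), about 0.5 kg: grey box housing, black end caps, 80 (x) x 36 (y) x 46 (z) mm; origin at the centre of its underside, x along its length towards the handle, z up. On its top a steel arm turns about the vertical axis through its centre and runs out past the +x end. Can be gripped by its upper part across the 36 mm width
- drive3_centre (a point): centre of the housing of drive 3, 23 mm above its underside, axes as the drive's
- drive3_arm (a joint): angle of drive 3's arm, rad, 0 along the drive's +x, positive counter-clockwise from above. It turns almost freely (under 0.5 N at the handle) within its free play, stays where left, and meets firm resistance at the ends; the play is about even on both sides of 0, differs between drives, cannot be seen. End to end, sound drives have under 0.16 rad, worn ones over 0.30
- drive3_handle (a point): middle of the orange upright handle pin at the end of the arm of drive 3, 70 mm from the arm's axis: pin 14 mm in diameter, 21 mm tall, from 56 to 77 mm above the drive's underside; the steel arm under it is 13 mm wide and 7 mm thick
- tape_roll: roll of masking tape, 52 mm across, 24 mm high, lying flat; bystander, origin at the centre of its underside
- bit_box: teal and black bit box, 42 x 75 x 20 mm; bystander, origin at the centre of its underside
- red_cutters: side cutters with red handles, 34 x 113 x 10 mm; bystander, origin at the centre of its underside

How it is judged:
On the way:
1. an arm has been pushed to the clockwise end of its play (within 0.02 rad, the fingers on the drive with more than 1 N) (((value of joint drive1_arm below -0.18 rad and contact force between the fingers and drive1 above 1 N) or (value of joint drive2_arm below -0.05 rad and contact force between the fingers and drive2 above 1 N) or (value of joint drive3_arm below -0.14 rad and contact force between the fingers and drive3 above 1 N))), for 0.05 s.
At the end, for the whole second after the job is handed in: Worn drives upright in the jig, one per bay, within 3.5 mm of fence and side stop and within 0.06 rad of square; sound drives upright on the rack's floor in any pocket; every arm within 0.03 rad of the counter-clockwise end of its play; all at rest (x of drive1_centre in the frame of jig between -0.0035 and 0.003 m and z of drive1_centre in the frame of jig between 0.02 and 0.032 m and (y of drive1_centre in the frame of jig between 0.0415 and 0.048 m or y of drive1_centre in the frame of jig between -0.0485 and -0.042 m) and angle between the x axis of each of drive1_centre, drive3_centre and the x axis of jig, either way round below 0.06 rad and angle between each of drive1_centre, drive2_centre, drive3_centre's own z axis and vertical below 0.08 rad and linear speed of each of drive1, drive2, drive3 below 0.02 m/s and x of drive2_centre in the frame of rack between -0.012 and 0.012 m and y of drive2_centre in the frame of rack between -0.095 and 0.095 m and z of drive2_centre in the frame of rack between 0.02 and 0.032 m and x of drive3_centre in the frame of jig between -0.0035 and 0.003 m and z of drive3_centre in the frame of jig between 0.02 and 0.032 m and (y of drive3_centre in the frame of jig between 0.0415 and 0.048 m or y of drive3_centre in the frame of jig between -0.0485 and -0.042 m) and value of joint drive1_arm above 0.17 rad and value of joint drive2_arm above 0.04 rad and value of joint drive3_arm above 0.13 rad); the robot touches nothing.
It fails at once if the tape roll is moved by more than 30 mm (distance of tape_roll from where it was at the start of the episode above 0.03 m).
It fails at once if the bit box is moved by more than 30 mm (distance of bit_box from where it was at the start of the episode above 0.03 m).
It fails at once if the red cutters is moved by more than 30 mm (distance of red_cutters from where it was at the start of the episode above 0.03 m).
Of drive2, drive3 only 1 to 2 are there at a start; the rules pass over those that are not, and their reading is None.
At some moment in a run one of drive1, drive2, drive3 may be knocked a few centimetres aside while the robot is not near it.
Once in a run the grip may slacken for a moment while it holds something.
It also fails if it takes over 210 s, if anything falls off the work surface, if the arm or the gripper's body presses on something with over 40 N, if the wrist force passes 120 N, or if a joint passes its speed limit or range.

## Working session

There is one attempt and no reset: what is moved stays moved. The work goes in short steps, Python scripts to look and compute and a tool call to move; the robot and the scene stay as the last step left them, time stands still between calls to the robot, and variables do not carry over. Pictures are saved under pics/ and viewed, and the job is handed in when it is done.

Besides the shell and the picture viewer there is one more tool, called after "Request:" as name(argument=value, ...), one argument or row to a line, values as JSON. servo_tool: Moves the arm, as the interface text tells. Its arguments: {"type":"object","properties":{"increments":{"type":"array","items":{"type":"object","properties":{"angular":{"type":"array","items":{"type":"number"}},"linear":{"type":"array","items":{"type":"number"}},"claw":{"type":"number"}}}},"grip_force":{"type":"number"}},"required":["increments"]}

```bash
ls; mkdir -p pics
python3 - <<'E'
from cell import arm,camera
import cv2,numpy as np
print(arm.get_state(), arm.hold_point_z)
for n in("scene","top"):
    c=camera(n); cv2.imwrite(f"pics/{n}0.png",c["image"]); print(n,c["K"],c["k1"],c["R"],c["t"])
    np.savez(f"{n}0.npz",**c)
E
```

```text
pics
{'clock': 0.0, 'qpos': array([-1.32995307e+00,  4.23846260e-01,  1.63074406e+00,  8.46150690e-07,
        1.08860966e+00, -1.89810894e-02]), 'qvel': array([ 0.00214019, -0.00038008,  0.0017746 ,  0.00024387,  0.00057453,
        0.00010011]), 'effort': array([ 9.33042247e-04, -5.57391214e+01, -2.81743115e+01, -3.05823983e-05,
        7.32995948e-03, -3.99408719e-06]), 'ee_pos': array([ 0.16046694, -0.60344711,  0.23052108]), 'eef_rot': array([ 0.09154079, -0.09166608,  0.70171279, -0.70058317]), 'ft_force': array([ 0.24196148, -0.63234266, -0.80269415]), 'ft_torque': array([ 0.00111309, -0.03026064, -0.02109999]), 'gripper_width': 0.9970984757114664} -0.0187
scene [[403.71348423   0.         280.29636341]
 [  0.         403.71348423 215.72265263]
 [  0.           0.           1.        ]] -0.05053584876083359 [[ 0.54305492 -0.83951256  0.01760741]
 [-0.36427851 -0.25442982 -0.89586083]
 [ 0.75656627  0.48008763 -0.44398575]] [-0.47661969  0.18426288  0.65451066]
top [[422.78849447   0.         276.50253781]
 [  0.         422.78849447 211.01105066]
 [  0.           0.           1.        ]] -0.05759119154597092 [[-0.02891032 -0.99909944  0.03105632]
 [-0.98009077  0.02222728 -0.19730186]
 [ 0.19643388 -0.03614207 -0.97985074]] [-0.26839552  0.52155198  1.05275932]
```

View pics/scene0.png

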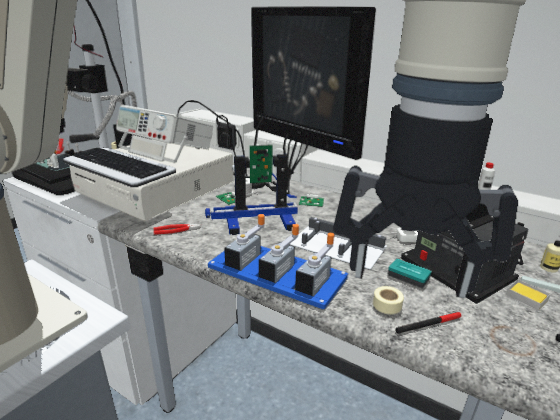

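View pics/top0.png

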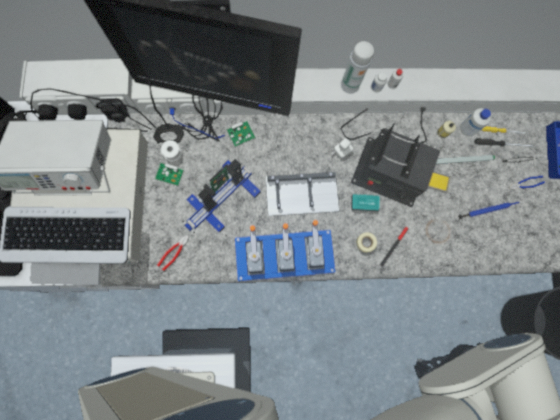

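The scene view shows the blue rack at about (278,275), with three drives and their orange pins at about (261,219), (295,230) and (330,240). In the top view the rack is at about (285,256) and the white jig at (302,193). The tape roll is at (367,243) and the bit box at (366,203).

```bash
cat > h.py <<'E'
import numpy as np,cv2
from cell import arm,camera,order
def grab(n,f=None):
    c=camera(n)
    if f: cv2.imwrite(f"pics/{f}.png",c["image"])
    return c
def ray(c,uv):
    uv=np.asarray(uv,float).reshape(-1,1,2)
    p=cv2.undistortPoints(uv,c["K"],np.array([float(c["k1"]),0,0,0])).reshape(-1,2)
    d=np.c_[p,np.ones(len(p))]@c["R"]; o=-c["R"].T@c["t"]
    return o,d
def plane(c,uv,z):
    o,d=ray(c,uv); return o+d*((z-o[2])/d[:,2])[:,None]
def proj(c,X):
    X=np.asarray(X,float).reshape(-1,3)
    return cv2.projectPoints(X,cv2.Rodrigues(c["R"])[0],c["t"],c["K"],np.array([float(c["k1"]),0,0,0]))[0].reshape(-1,2)
def tri(c1,u1,c2,u2):
    o1,d1=ray(c1,u1);o2,d2=ray(c2,u2);out=[]
    for a,b in zip(d1,d2):
        s=np.linalg.lstsq(np.c_[a,-b],o2-o1,rcond=None)[0]
        p,q=o1+a*s[0],o2+b*s[1]; out.append(np.r_[(p+q)/2,np.linalg.norm(p-q)])
    return np.array(out)
def mask(c,lo,hi):
    return cv2.inRange(cv2.cvtColor(c["image"],cv2.COLOR_BGR2HSV),np.array(lo),np.array(hi))
def blobs(m,amin=8):
    n,l,s,ce=cv2.connectedComponentsWithStats(m)
    return [(ce[i].round(2),s[i]) for i in range(1,n) if s[i][4]>=amin],l
def crop(c,x0,y0,w,h,k,f):
    cv2.imwrite(f"pics/{f}.png",cv2.resize(c["image"][y0:y0+h,x0:x0+w],None,fx=k,fy=k,interpolation=cv2.INTER_CUBIC))
E
python3 - <<'E'
from h import *
s=dict(np.load("scene0.npz"));t=dict(np.load("top0.npz"))
crop(t,220,160,160,130,5,"topc0");crop(s,195,200,200,110,4,"scenec0")
for n,c in(("s",s),("t",t)):
    b,l=blobs(mask(c,(4,150,120),(16,255,255)));print(n,"orange",b)
    b,l=blobs(mask(c,(105,150,60),(125,255,255)),100);print(n,"blue",b)
    b,l=blobs(mask(c,(80,100,60),(98,255,255)),100);print(n,"teal",b)
E
```

```text
s orange [(array([260.59, 218.93]), array([258, 214,   6,  11,  59], dtype=int32)), (array([294.8 , 229.11]), array([292, 224,   6,  11,  55], dtype=int32)), (array([330.1 , 237.89]), array([327, 233,   7,  11,  61], dtype=int32))]
s blue [(array([255.75, 215.42]), array([211, 208,  86,  25, 744], dtype=int32)), (array([283.2 , 279.61]), array([ 208,  247,  139,   62, 2259], dtype=int32))]
s teal [(array([409.81, 270.31]), array([389, 259,  43,  24, 552], dtype=int32))]
t orange [(array([285., 226.]), array([284, 225,   3,   3,   9], dtype=int32)), (array([252., 228.]), array([251, 227,   3,   3,   9], dtype=int32))]
t blue [(array([553.6 , 149.06]), array([547, 122,  13,  56, 633], dtype=int32)), (array([489.87, 208.91]), array([471, 204,  39,  11, 101], dtype=int32)), (array([213.91, 221.36]), array([206, 211,  17,  20, 122], dtype=int32)), (array([283.33, 255.79]), array([ 236,  232,   98,   48, 1859], dtype=int32))]
t teal [(array([364.97, 202.  ]), array([352, 195,  27,  15, 375], dtype=int32))]
```

View pics/topc0.png

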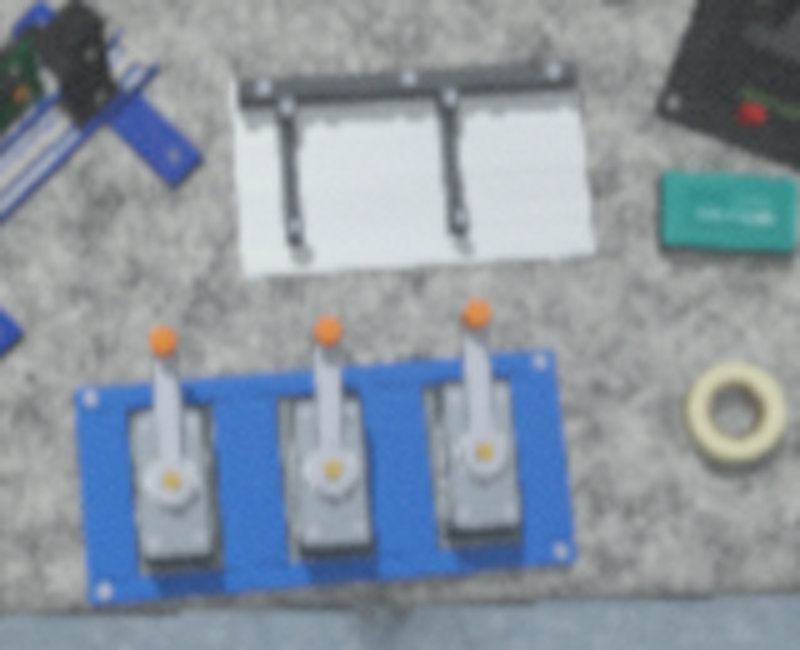

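View pics/scenec0.png

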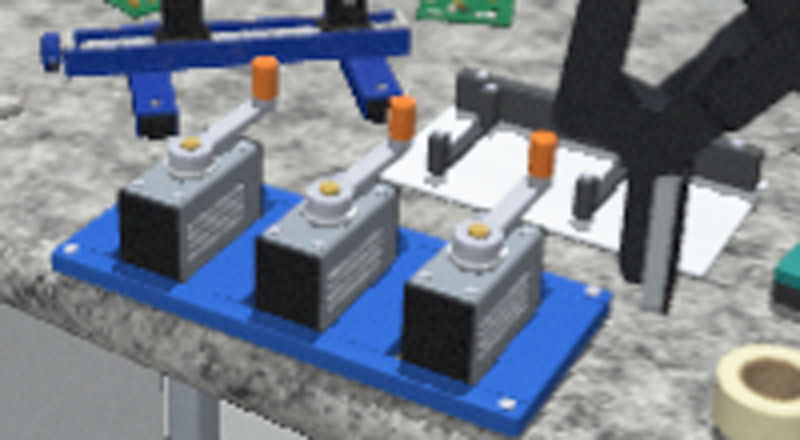

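The crops show the rack corners at (77,390), (553,350), (577,565) and (92,605). The yellow hubs are at (171,480), (333,469) and (484,452), and the pins at (163,341), (328,331) and (477,313). The jig fence lies along y≈85.

Run:
```python
from h import *
np.set_printoptions(precision=4,suppress=True)
s=dict(np.load("scene0.npz"));t=dict(np.load("top0.npz"))
T=lambda p:(np.array(p)+.5)/5-.5+[220,160]
S=lambda p:(np.array(p)+.5)/4-.5+[195,200]
def rep(n,a,b): print(n,"\n",tri(t,T(a),s,S(b)))
rep("pins",[(163,341),(328,331),(477,313)],[(265,78),(401,118),(541,155)])
rep("hubs",[(171,480),(333,469),(484,452)],[(190,144),(329,188),(477,231)])
# rack corner screws: TL,BL,TR,BR
rep("rack screws",[(104,591),(541,361),(561,551)],[(70,248),(593,293),(506,405)])
# rack by contour
m=mask(t,(100,130,60),(125,255,255)); m[:, :230]=0; m[:,340:]=0; m[:225]=0
c=max(cv2.findContours(m,0,2)[0],key=cv2.contourArea)
h=cv2.convexHull(c).reshape(-1,2)
w=plane(t,h,0.013)[:,:2]
r=cv2.minAreaRect((w*1000).astype(np.float32)); print("rack rect",r)
print("rack corners",plane(t,T([(77,390),(553,350),(577,565),(92,605)]),0.013))
print("jig fence screws z?", tri(t,T([(264,88),(555,70)]),s,S([(487,74),(754,150)])))
print("posts", tri(t,T([(295,228),(460,217),(287,105)]),s,S([(441,137),(590,180),(492,92)])))
print("jig plate corners near",plane(t,T([(246,277),(596,253)]),0.004))
o=np.array([[252.,228],[285,226]])
```

```text
pins 
 [[ 0.4681 -0.2159  0.0687  0.0043]
 [ 0.4711 -0.3005  0.0688  0.005 ]
 [ 0.4788 -0.3778  0.0682  0.0055]]
hubs 
 [[ 0.3974 -0.2188  0.0611  0.0037]
 [ 0.4009 -0.3016  0.0614  0.0041]
 [ 0.4078 -0.3797  0.0611  0.0039]]
rack screws 
 [[ 0.3441 -0.1814  0.0129  0.0038]
 [ 0.4615 -0.4192  0.0111  0.0045]
 [ 0.3586 -0.4247  0.0115  0.0044]]
rack rect ((403.2539367675781, -301.23358154296875), (114.30730438232422, 257.6898498535156), 3.3431339263916016)
rack corners [[ 0.4528 -0.1697  0.013 ]
 [ 0.4683 -0.4278  0.013 ]
 [ 0.3521 -0.4346  0.013 ]
 [ 0.3383 -0.1764  0.013 ]]
jig fence screws z? [[ 0.6147 -0.274   0.0271  0.0008]
 [ 0.6244 -0.4375  0.0219  0.0033]]
posts [[ 0.5361 -0.2881  0.0239  0.0025]
 [ 0.5404 -0.3781  0.0238  0.0022]
 [ 0.605  -0.2849  0.0225  0.0045]]
jig plate corners near [[ 0.5142 -0.2623  0.004 ]
 [ 0.5233 -0.4561  0.004 ]]
```

```bash
cat >> h.py <<'E'
from scipy.spatial.transform import Rotation as Ro
np.set_printoptions(precision=4,suppress=True)
def st():
    s=arm.get_state(); q=s["eef_rot"]; R=Ro.from_quat([q[1],q[2],q[3],q[0]])
    return s,np.array(s["ee_pos"]),R
def go(x,y,z,yaw):
    """linear cm + angular from current pose to tool-down pose w/ jaw axis along (−sin yaw, cos yaw)"""
    s,p,R=st()
    best=None
    for sg in(1,-1):
        Z=sg*np.array([-np.sin(yaw),np.cos(yaw),0]);Y=np.array([0,0,-1.]);X=np.cross(Y,Z)
        r=(R.inv()*Ro.from_matrix(np.c_[X,Y,Z])).as_rotvec()
        if best is None or np.linalg.norm(r)<np.linalg.norm(best): best=r
    L=R.inv().apply(np.array([x,y,z])-p)*100
    print("t",round(s["clock"],2),"lin",L.round(2),"ang",best.round(3),"q",s["qpos"].round(2))
def info():
    s,p,R=st(); m=R.as_matrix()
    print("t",round(s["clock"],2),"p",p,"F",np.round(s["ft_force"],2),"T",np.round(s["ft_torque"],3),"w",round(float(s["gripper_width"]),3)); print("axes cols x,y,z:\n",m)
E
python3 - <<'E'
from h import *
info(); go(0.468,-0.216,0.15,0.05)
E
```

```text
t 0.1 p [ 0.1605 -0.6035  0.2306] F [-0.09 -0.1  -0.17] T [-0.039  0.008  0.004] w 1.001
axes cols x,y,z:
 [[-0.9664 -0.0003  0.2569]
 [-0.2569  0.0014 -0.9664]
 [-0.     -1.     -0.0014]]
t 0.1 lin [-39.68   8.1  -29.54] ang [0.001 0.21  0.   ] q [-1.33  0.42  1.63  0.    1.09 -0.02]
```

Request:
servo_tool(
  increments=[
    {"linear":[-20,4,-15],"angular":[0,0.1,0],"claw":0.5},
    {"linear":[-39.7,8.1,-29.5],"angular":[0,0.21,0],"claw":0.5},
    {"linear":[-39.7,8.1,-29.5],"angular":[0,0.21,0],"claw":0.5},
    {"linear":[-39.7,8.1,-29.5],"angular":[0,0.21,0],"claw":0.5},
    {"linear":[-39.7,8.1,-29.5],"angular":[0,0.21,0],"claw":0.5},
    {"linear":[-39.7,8.1,-29.5],"angular":[0,0.21,0],"claw":0.5},
    {"linear":[-39.7,8.1,-29.5],"angular":[0,0.21,0],"claw":0.5},
    {"linear":[-39.7,8.1,-29.5],"angular":[0,0.21,0],"claw":0.5},
    {"linear":[-39.7,8.1,-29.5],"angular":[0,0.21,0],"claw":0.5},
    {"linear":[-39.7,8.1,-29.5],"angular":[0,0.21,0],"claw":0.5},
    {"linear":[-39.7,8.1,-29.5],"angular":[0,0.21,0],"claw":0.5},
    {"linear":[-39.7,8.1,-29.5],"angular":[0,0.21,0],"claw":0.5},
  ],
)

```text
clock: 1.6
ee_pos: [0.4679, -0.218, 0.1505]
eef_rot: [-0.017, 0.017, -0.707, 0.707]
ft_force: [0.4, -0.6, 0.2]
gripper_width: 0.501
```

Run:
```python
from h import *
info(); go(0.468,-0.216,0.06,0.05)
c=grab("scene");crop(c,195,100,200,150,4,"s1"); c=grab("top");crop(c,220,160,160,130,5,"t1")
```

```text
t 1.6 p [ 0.4679 -0.218   0.1505] F [ 0.36 -0.64  0.22] T [ 0.051 -0.015 -0.016] w 0.501
axes cols x,y,z:
 [[-0.9989  0.0002  0.0477]
 [-0.0477 -0.0001 -0.9989]
 [-0.0001 -1.      0.0001]]
t 1.6 lin [-0.02  9.05 -0.2 ] ang [-0.    -0.002 -0.   ] q [-0.46  0.38  1.93 -0.    0.83  1.06]
```

View pics/t1.png

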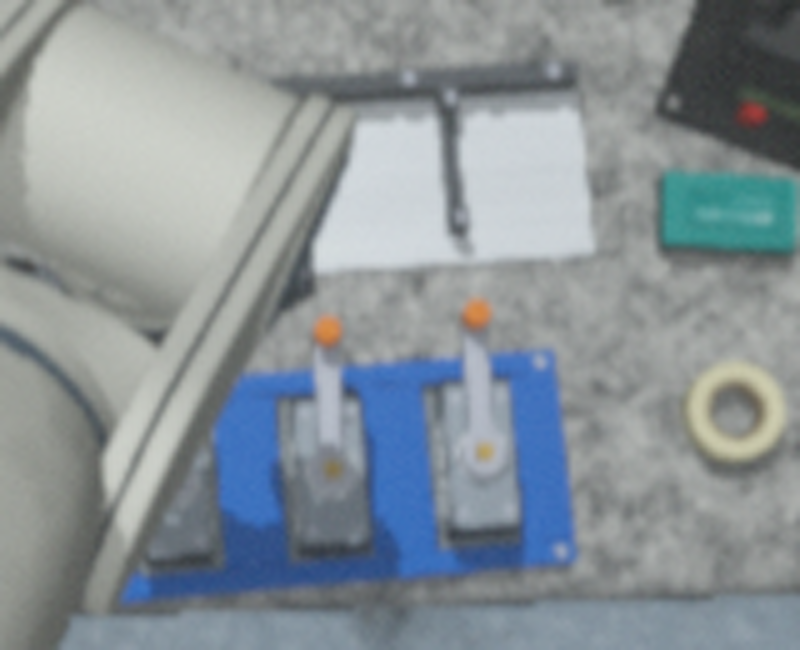

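View pics/s1.png

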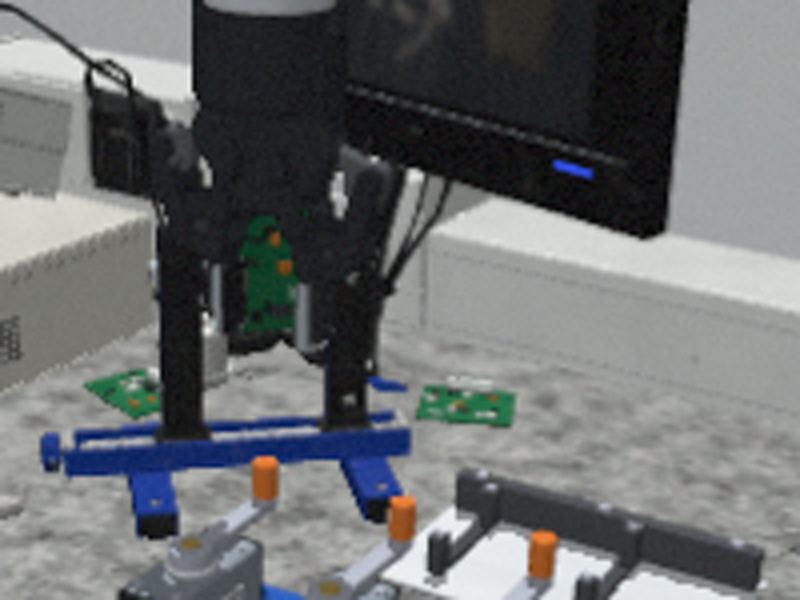

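The top view is partly hidden by the arm, and the gripper fingers are directly above the left pin. I'll go down around it.

Request:
servo_tool(
  increments=[
    {"linear":[0,5,-0.2],"angular":[0,0,0],"claw":0.5},
    {"linear":[0,9.2,-0.2],"angular":[0,0,0],"claw":0.5},
    {"linear":[0,9.2,-0.2],"angular":[0,0,0],"claw":0.35},
    {"linear":[0,9.2,-0.2],"angular":[0,0,0],"claw":0.28},
    {"linear":[0,9.2,-0.2],"angular":[0,0,0],"claw":0.28},
  ],
  grip_force=20,
)

```text
clock: 2.33
ee_pos: [0.4696, -0.2157, 0.0601]
eef_rot: [-0.019, 0.017, -0.706, 0.707]
ft_force: [1.1, -0.6, 0.8]
gripper_width: 0.281
```

Run:
```python
from h import *
info()
c=grab("scene");crop(c,195,200,200,110,4,"s2")
```

```text
t 2.33 p [ 0.4696 -0.2157  0.0601] F [ 1.09 -0.59  0.78] T [-0.007 -0.011 -0.003] w 0.281
axes cols x,y,z:
 [[-0.9988  0.0029  0.0495]
 [-0.0496 -0.0014 -0.9988]
 [-0.0028 -1.      0.0016]]
```

View pics/s2.png

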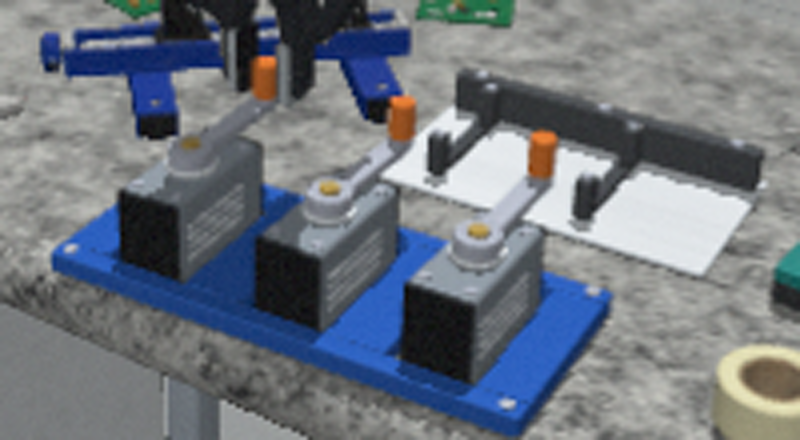

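The pin sits between the two fingers at crop (265,78). Next I'll push clockwise, which is −y in the world and +z on the tool, in small steps.

Request:
servo_tool(
  increments=[
    {"linear":[0,0,0],"claw":0.2},
    {"linear":[0,0,0],"claw":0.2},
    {"linear":[0,0,0.2],"claw":0.2},
    {"linear":[0,0,0.4],"claw":0.2},
    {"linear":[0,0,0.4],"claw":0.2},
  ],
)

```text
invalid input
```

Request:
servo_tool(
  increments=[
    {"linear":[0,0,0.15],"claw":0.2},
    {"linear":[0,0,0.3],"claw":0.2},
    {"linear":[0,0,0.3],"claw":0.2},
  ],
)

```text
invalid input
```

Request:
servo_tool(
  increments=[
    {"linear":[0,0,0.15],"claw":0.2},
    {"linear":[0,0,0.3],"claw":0.2},
    {"linear":[0,0,0.3],"claw":0.2},
  ],
)

```text
invalid input
```

Every row needs the angular value, so I'll add it.

Request:
servo_tool(
  increments=[
    {"linear":[0,0,0],"angular":[0,0,0],"claw":0.2},
    {"linear":[0,0,0],"angular":[0,0,0],"claw":0.2},
    {"linear":[0,0,0.2],"angular":[0,0,0],"claw":0.2},
    {"linear":[0,0,0.4],"angular":[0,0,0],"claw":0.2},
    {"linear":[0,0,0.4],"angular":[0,0,0],"claw":0.2},
  ],
)

```text
clock: 3.0
ee_pos: [0.4686, -0.2191, 0.0583]
eef_rot: [-0.018, 0.018, -0.707, 0.707]
ft_force: [-0.3, 0.4, -0.8]
gripper_width: 0.2
```

Request:
servo_tool(
  increments=[
    {"linear":[0,0,0.15],"angular":[0,0,0],"claw":0.2},
    {"linear":[0,0,0.3],"angular":[0,0,0],"claw":0.2},
    {"linear":[0,0,0.3],"angular":[0,0,0],"claw":0.2},
  ],
)

```text
clock: 3.38
ee_pos: [0.4687, -0.222, 0.0583]
eef_rot: [-0.018, 0.018, -0.707, 0.707]
ft_force: [0.8, 0.0, -0.2]
gripper_width: 0.2
```

Request:
servo_tool(
  increments=[
    {"linear":[0,0,0.15],"angular":[0,0,0],"claw":0.2},
    {"linear":[0,0,0.3],"angular":[0,0,0],"claw":0.2},
    {"linear":[0,0,0.3],"angular":[0,0,0],"claw":0.2},
  ],
)

```text
clock: 3.75
ee_pos: [0.4688, -0.2251, 0.0583]
eef_rot: [-0.018, 0.018, -0.707, 0.707]
ft_force: [0.6, 0.5, -0.8]
gripper_width: 0.199
```

Request:
servo_tool(
  increments=[
    {"linear":[0,0,0.15],"angular":[0,0,0],"claw":0.2},
    {"linear":[0,0,0.3],"angular":[0,0,0],"claw":0.2},
    {"linear":[0,0,0.3],"angular":[0,0,0],"claw":0.2},
  ],
)

```text
clock: 4.12
ee_pos: [0.469, -0.228, 0.0583]
eef_rot: [0.018, -0.018, 0.707, -0.707]
ft_force: [0.6, 0.6, -0.9]
gripper_width: 0.203
```

Request:
servo_tool(
  increments=[
    {"linear":[0,0,0.15],"angular":[0,0,0],"claw":0.2},
    {"linear":[0,0,0.3],"angular":[0,0,0],"claw":0.2},
    {"linear":[0,0,0.3],"angular":[0,0,0],"claw":0.2},
  ],
)

```text
clock: 4.5
ee_pos: [0.4692, -0.231, 0.0583]
eef_rot: [-0.018, 0.018, -0.707, 0.707]
ft_force: [0.2, 0.0, -0.2]
gripper_width: 0.201
```

Run:
```python
from h import *
info()
c=grab("scene");crop(c,195,200,200,110,4,"s3")
```

```text
t 4.5 p [ 0.4692 -0.231   0.0583] F [ 0.22  0.04 -0.15] T [ 0.085 -0.015 -0.027] w 0.201
axes cols x,y,z:
 [[-0.9988  0.      0.0496]
 [-0.0496 -0.     -0.9988]
 [-0.     -1.      0.    ]]
```

View pics/s3.png

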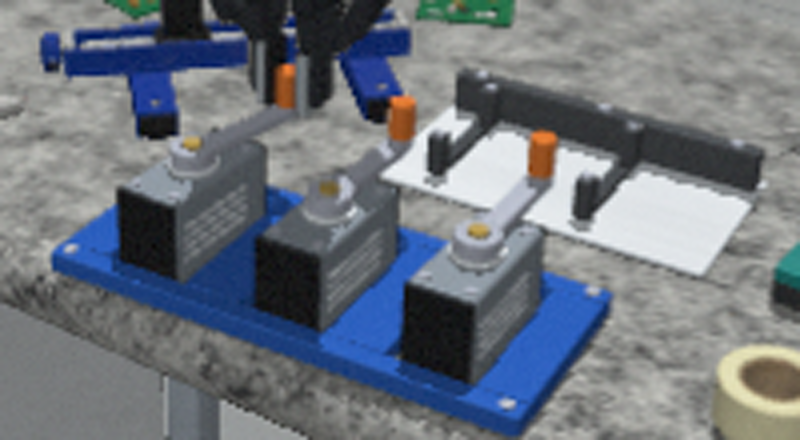

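The arm has swung clockwise and the pin is now at (286,87). The housing has yawed slightly, so I'll keep pushing in fine steps.

Request:
servo_tool(
  increments=[
    {"linear":[0,0,0.2],"angular":[0,0,0],"claw":0.2},
    {"linear":[0,0,0.4],"angular":[0,0,0],"claw":0.2},
    {"linear":[0,0,0.4],"angular":[0,0,0],"claw":0.2},
  ],
)

```text
clock: 4.92
ee_pos: [0.4693, -0.2351, 0.0583]
eef_rot: [-0.018, 0.018, -0.707, 0.707]
ft_force: [0.1, 1.3, 0.4]
gripper_width: 0.196
```

Request:
servo_tool(
  increments=[
    {"linear":[0,0,0.2],"angular":[0,0,0],"claw":0.2},
    {"linear":[0,0,0.4],"angular":[0,0,0],"claw":0.2},
    {"linear":[0,0,0.4],"angular":[0,0,0],"claw":0.2},
  ],
)

```text
clock: 5.3
ee_pos: [0.4695, -0.2389, 0.0584]
eef_rot: [0.017, -0.018, 0.707, -0.707]
ft_force: [-0.6, 3.4, 2.0]
gripper_width: 0.199
```

Run:
```python
from h import *
info()
c=grab("scene");crop(c,195,200,200,110,4,"s4")
```

```text
t 5.3 p [ 0.4695 -0.2389  0.0584] F [-0.6   3.42  1.98] T [ 0.515  0.187 -0.03 ] w 0.199
axes cols x,y,z:
 [[-0.9988 -0.0002  0.0496]
 [-0.0496  0.0002 -0.9988]
 [ 0.0002 -1.     -0.0002]]
```

View pics/s4.png

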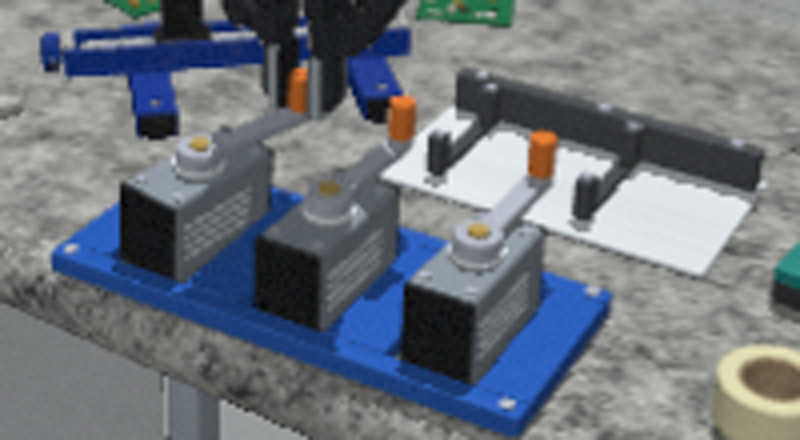

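Request:
servo_tool(
  increments=[
    {"linear":[0,0,-0.5],"angular":[0,0,0],"claw":0.2},
    {"linear":[0,0,-1.0],"angular":[0,0,0],"claw":0.2},
    {"linear":[0,0,-1.4],"angular":[0,0,0],"claw":0.2},
    {"linear":[0,0,-1.4],"angular":[0,0,0],"claw":0.2},
  ],
)

```text
clock: 5.85
ee_pos: [0.4688, -0.2245, 0.0583]
eef_rot: [0.018, -0.018, 0.707, -0.707]
ft_force: [0.3, -0.3, 0.1]
gripper_width: 0.203
```

Request:
servo_tool(
  increments=[
    {"linear":[0,0,-0.2],"angular":[0,0,0],"claw":0.2},
    {"linear":[0,0,-0.4],"angular":[0,0,0],"claw":0.2},
    {"linear":[0,0,-0.4],"angular":[0,0,0],"claw":0.2},
  ],
)

```text
clock: 6.22
ee_pos: [0.4686, -0.2208, 0.0583]
eef_rot: [0.018, -0.018, 0.707, -0.707]
ft_force: [0.2, 0.0, 0.3]
gripper_width: 0.2
```

Request:
servo_tool(
  increments=[
    {"linear":[0,0,-0.2],"angular":[0,0,0],"claw":0.2},
    {"linear":[0,0,-0.4],"angular":[0,0,0],"claw":0.2},
    {"linear":[0,0,-0.4],"angular":[0,0,0],"claw":0.2},
  ],
)

```text
clock: 6.6
ee_pos: [0.4684, -0.2167, 0.0583]
eef_rot: [0.018, -0.018, 0.707, -0.707]
ft_force: [1.1, -0.2, -0.2]
gripper_width: 0.2
```

Request:
servo_tool(
  increments=[
    {"linear":[0,0,-0.2],"angular":[0,0,0],"claw":0.2},
    {"linear":[0,0,-0.4],"angular":[0,0,0],"claw":0.2},
    {"linear":[0,0,-0.4],"angular":[0,0,0],"claw":0.2},
  ],
)

```text
clock: 6.98
ee_pos: [0.4682, -0.2127, 0.0583]
eef_rot: [0.018, -0.018, 0.707, -0.707]
ft_force: [-0.6, 0.1, 0.8]
gripper_width: 0.203
```

Run:
```python
from h import *
info()
c=grab("scene");crop(c,195,200,200,110,4,"s5")
```

```text
t 6.97 p [ 0.4682 -0.2127  0.0583] F [-0.63  0.12  0.83] T [ 0.015  0.    -0.04 ] w 0.203
axes cols x,y,z:
 [[-0.9988 -0.0003  0.05  ]
 [-0.05    0.0002 -0.9988]
 [ 0.0003 -1.     -0.0002]]
```

View pics/s5.png

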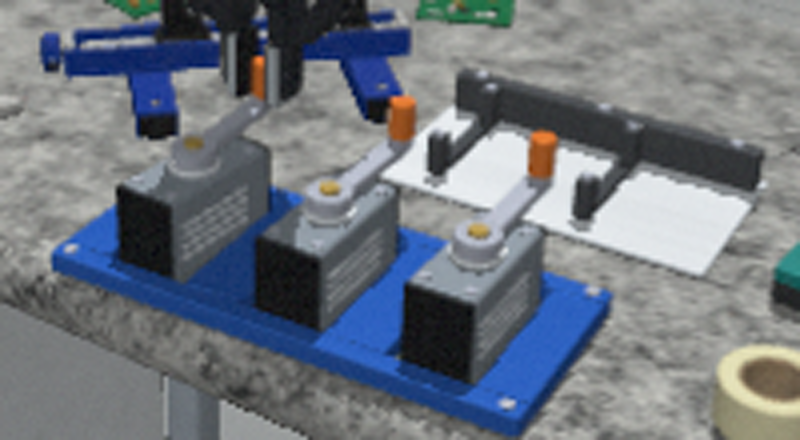

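The arm has covered about 23 mm with almost no force and the housing has stayed put, so the left drive looks worn. I'll continue to its counter-clockwise end.

Request:
servo_tool(
  increments=[
    {"linear":[0,0,-0.2],"angular":[0,0,0],"claw":0.2},
    {"linear":[0,0,-0.4],"angular":[0,0,0],"claw":0.2},
    {"linear":[0,0,-0.4],"angular":[0,0,0],"claw":0.2},
  ],
)

```text
clock: 7.4
ee_pos: [0.4682, -0.2088, 0.0584]
eef_rot: [-0.018, 0.018, -0.707, 0.707]
ft_force: [0.9, -1.0, 0.3]
gripper_width: 0.199
```

Request:
servo_tool(
  increments=[
    {"linear":[0,0,-0.2],"angular":[0,0,0],"claw":0.2},
    {"linear":[0,0,-0.4],"angular":[0,0,0],"claw":0.2},
    {"linear":[0,0,-0.4],"angular":[0,0,0],"claw":0.2},
  ],
)

```text
clock: 7.78
ee_pos: [0.468, -0.2048, 0.0584]
eef_rot: [0.018, -0.018, 0.707, -0.707]
ft_force: [1.0, -1.2, 0.4]
gripper_width: 0.202
```

Request:
servo_tool(
  increments=[
    {"linear":[0,0,-0.2],"angular":[0,0,0],"claw":0.2},
    {"linear":[0,0,-0.4],"angular":[0,0,0],"claw":0.2},
    {"linear":[0,0,-0.4],"angular":[0,0,0],"claw":0.2},
  ],
)

```text
clock: 8.15
ee_pos: [0.4677, -0.2008, 0.0583]
eef_rot: [0.018, -0.018, 0.707, -0.707]
ft_force: [-0.0, -0.8, 1.0]
gripper_width: 0.2
```

Request:
servo_tool(
  increments=[
    {"linear":[0,0,-0.2],"angular":[0,0,0],"claw":0.2},
    {"linear":[0,0,-0.4],"angular":[0,0,0],"claw":0.2},
    {"linear":[0,0,-0.4],"angular":[0,0,0],"claw":0.2},
  ],
)

```text
clock: 8.52
ee_pos: [0.4674, -0.1967, 0.0583]
eef_rot: [0.018, -0.018, 0.707, -0.707]
ft_force: [-0.1, -1.5, 0.1]
gripper_width: 0.2
```

Run:
```python
from h import *
info()
c=grab("scene");crop(c,195,200,200,110,4,"s6")
```

```text
t 8.53 p [ 0.4674 -0.1967  0.0583] F [-0.14 -1.49  0.11] T [-0.091 -0.123  0.035] w 0.2
axes cols x,y,z:
 [[-0.9988 -0.0002  0.05  ]
 [-0.05    0.0001 -0.9988]
 [ 0.0002 -1.     -0.0001]]
```

View pics/s6.png

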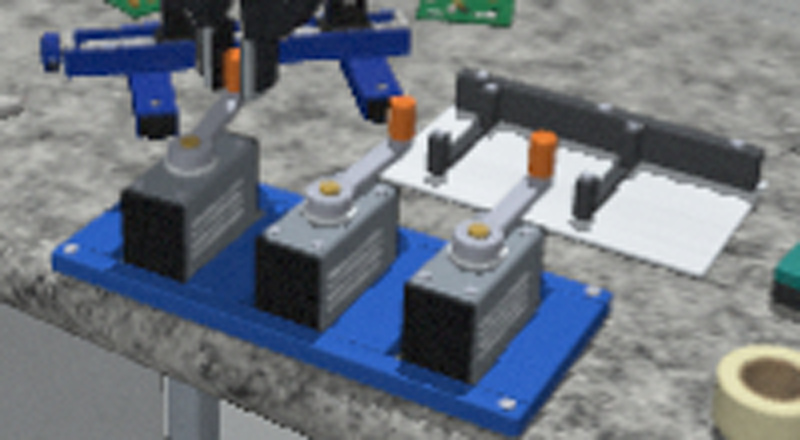

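The housing is now yawed counter-clockwise with its arm at the counter-clockwise stop and −1.5 N on the tool. Worn is therefore likely, and I'll check it from the top view later. Next is the middle drive.

Request:
servo_tool(
  increments=[
    {"linear":[0,0,0],"angular":[0,0,0],"claw":0.35},
    {"linear":[0,-2.5,0],"angular":[0,0,0],"claw":0.35},
    {"linear":[0,-5,0],"angular":[0,0,0],"claw":0.35},
    {"linear":[0.1,-5,5],"angular":[0,0,0],"claw":0.35},
    {"linear":[0.15,-5,10.4],"angular":[0,0,0],"claw":0.35},
    {"linear":[0.15,-5,10.4],"angular":[0,0,0],"claw":0.35},
    {"linear":[0.15,-5,10.4],"angular":[0,0,0],"claw":0.35},
  ],
)

```text
clock: 9.45
ee_pos: [0.4703, -0.3004, 0.1078]
eef_rot: [0.017, -0.018, 0.707, -0.706]
ft_force: [-0.0, -0.1, -0.6]
gripper_width: 0.348
```

Run:
```python
from h import *
info();go(0.4715,-0.3005,0.058,0.05)
c=grab("scene");crop(c,195,170,200,140,4,"s7")
c=grab("top");crop(c,220,160,160,130,5,"t7")
```

```text
t 9.45 p [ 0.4703 -0.3004  0.1078] F [-0.05 -0.07 -0.56] T [-0.002  0.021  0.016] w 0.348
axes cols x,y,z:
 [[-0.9988 -0.0014  0.0489]
 [-0.0489  0.0012 -0.9988]
 [ 0.0013 -1.     -0.0013]]
t 9.45 lin [-0.12  4.98  0.02] ang [ 0.001 -0.001  0.001] q [-0.59  0.5   1.86  0.    0.79  0.93]
```

View pics/s7.png

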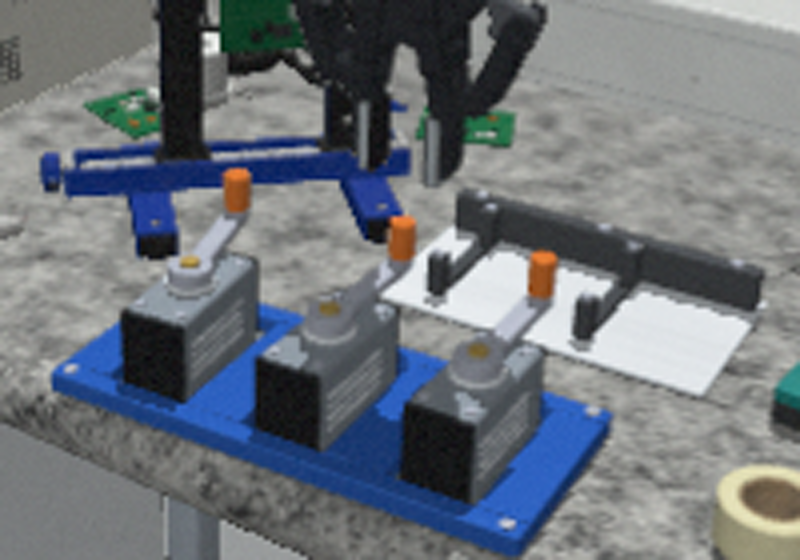

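View pics/t7.png

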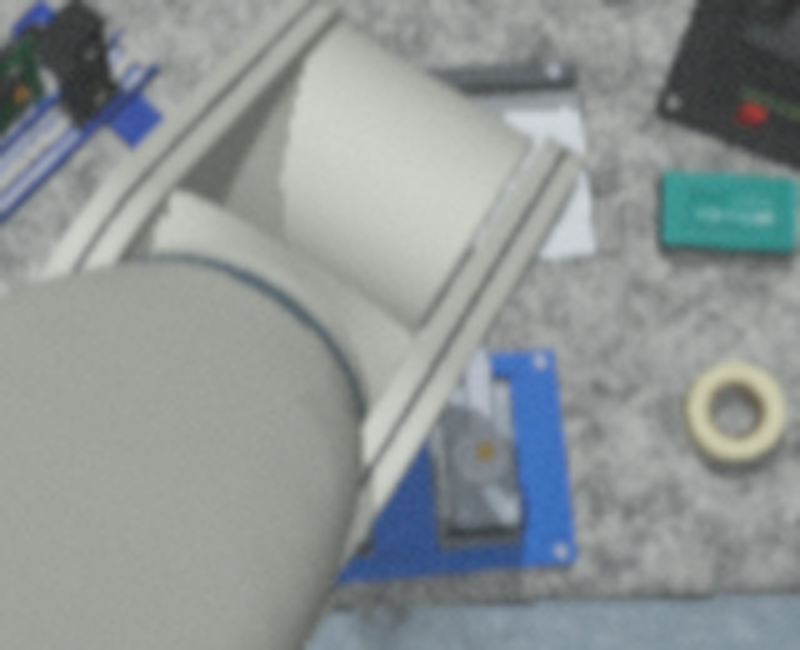

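The fingers are centred above the middle pin, and the left arm is visibly over counter-clockwise, with its pin at (237,190). I'll go down on the middle pin and rock it.

Request:
servo_tool(
  increments=[
    {"linear":[-0.1,2.5,0],"angular":[0,0,0],"claw":0.35},
    {"linear":[-0.1,5,0],"angular":[0,0,0],"claw":0.35},
    {"linear":[-0.1,5,0],"angular":[0,0,0],"claw":0.2},
    {"linear":[-0.1,5,0],"angular":[0,0,0],"claw":0.2},
    {"linear":[-0.1,5,0.3],"angular":[0,0,0],"claw":0.2},
    {"linear":[-0.1,5,0.6],"angular":[0,0,0],"claw":0.2},
    {"linear":[-0.1,5,0.6],"angular":[0,0,0],"claw":0.2},
  ],
)

```text
clock: 10.42
ee_pos: [0.4728, -0.3074, 0.0589]
eef_rot: [-0.018, 0.017, -0.707, 0.707]
ft_force: [0.0, 0.9, -0.0]
gripper_width: 0.203
```

Request:
servo_tool(
  increments=[
    {"linear":[0,0,0.15],"angular":[0,0,0],"claw":0.2},
    {"linear":[0,0,0.3],"angular":[0,0,0],"claw":0.2},
    {"linear":[0,0,0.3],"angular":[0,0,0],"claw":0.2},
  ],
)

```text
clock: 10.8
ee_pos: [0.4726, -0.31, 0.0583]
eef_rot: [-0.018, 0.018, -0.707, 0.707]
ft_force: [-0.0, 0.2, -0.1]
gripper_width: 0.2
```

Request:
servo_tool(
  increments=[
    {"linear":[0,0,0.15],"angular":[0,0,0],"claw":0.2},
    {"linear":[0,0,0.3],"angular":[0,0,0],"claw":0.2},
    {"linear":[0,0,0.3],"angular":[0,0,0],"claw":0.2},
  ],
)

```text
clock: 11.18
ee_pos: [0.4726, -0.3128, 0.0582]
eef_rot: [0.017, -0.018, 0.707, -0.707]
ft_force: [-0.5, 0.3, 0.2]
gripper_width: 0.199
```

Request:
servo_tool(
  increments=[
    {"linear":[0,0,0.15],"angular":[0,0,0],"claw":0.2},
    {"linear":[0,0,0.3],"angular":[0,0,0],"claw":0.2},
    {"linear":[0,0,0.3],"angular":[0,0,0],"claw":0.2},
  ],
)

```text
clock: 11.55
ee_pos: [0.4729, -0.3159, 0.0583]
eef_rot: [0.018, -0.018, 0.707, -0.707]
ft_force: [-0.2, 0.2, 1.1]
gripper_width: 0.2
```

Run:
```python
from h import *
info()
c=grab("scene");crop(c,195,200,200,110,4,"s8")
```

```text
t 11.55 p [ 0.4729 -0.3159  0.0583] F [-0.15  0.16  1.09] T [0.186 0.058 0.024] w 0.2
axes cols x,y,z:
 [[-0.9988 -0.      0.0497]
 [-0.0497  0.     -0.9988]
 [ 0.     -1.     -0.    ]]
```

View pics/s8.png

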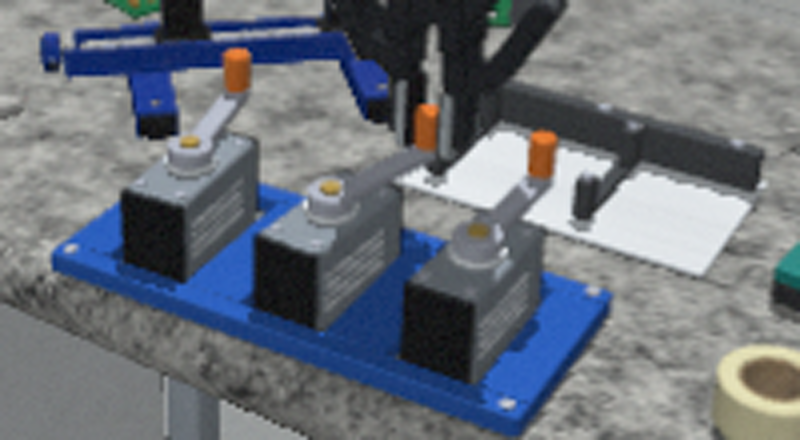

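Request:
servo_tool(
  increments=[
    {"linear":[0,0,0.2],"angular":[0,0,0],"claw":0.2},
    {"linear":[0,0,0.4],"angular":[0,0,0],"claw":0.2},
    {"linear":[0,0,0.4],"angular":[0,0,0],"claw":0.2},
  ],
)

```text
clock: 11.98
ee_pos: [0.473, -0.3198, 0.0584]
eef_rot: [0.017, -0.018, 0.707, -0.707]
ft_force: [-0.7, 3.8, 1.4]
gripper_width: 0.198
```

Request:
servo_tool(
  increments=[
    {"linear":[0,0,0.2],"angular":[0,0,0],"claw":0.2},
    {"linear":[0,0,0.4],"angular":[0,0,0],"claw":0.2},
    {"linear":[0,0,0.4],"angular":[0,0,0],"claw":0.2},
  ],
)

```text
clock: 12.35
ee_pos: [0.4733, -0.3239, 0.0584]
eef_rot: [0.018, -0.017, 0.707, -0.707]
ft_force: [-1.4, 2.7, 4.2]
gripper_width: 0.203
```

Request:
servo_tool(
  increments=[
    {"linear":[0,0,0.2],"angular":[0,0,0],"claw":0.2},
    {"linear":[0,0,0.4],"angular":[0,0,0],"claw":0.2},
    {"linear":[0,0,0.4],"angular":[0,0,0],"claw":0.2},
  ],
)

```text
clock: 12.72
ee_pos: [0.4732, -0.3273, 0.0583]
eef_rot: [0.017, -0.018, 0.707, -0.706]
ft_force: [-0.4, 6.1, 5.7]
gripper_width: 0.202
```

Run:
```python
from h import *
info()
c=grab("scene");crop(c,195,200,200,110,4,"s9")
```

```text
t 12.72 p [ 0.4732 -0.3273  0.0583] F [-0.42  6.07  5.69] T [ 1.207  0.066 -0.118] w 0.202
axes cols x,y,z:
 [[-0.9988 -0.0007  0.0493]
 [-0.0493  0.0012 -0.9988]
 [ 0.0006 -1.     -0.0012]]
```

View pics/s9.png

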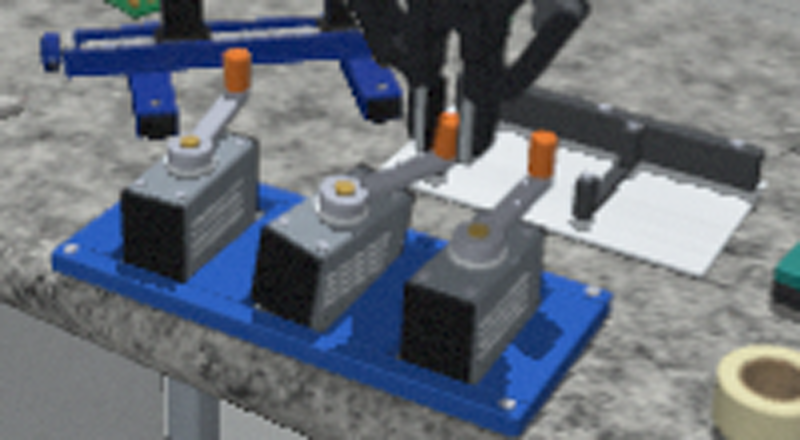

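The middle drive has reached its end and is starting to tip, so I'll reverse now.

Request:
servo_tool(
  increments=[
    {"linear":[0,0,-0.3],"angular":[0,0,0],"claw":0.2},
    {"linear":[0,0,-0.6],"angular":[0,0,0],"claw":0.2},
    {"linear":[0,0,-0.9],"angular":[0,0,0],"claw":0.2},
    {"linear":[0,0,-1.4],"angular":[0,0,0],"claw":0.2},
    {"linear":[0,0,-1.8],"angular":[0,0,0],"claw":0.2},
    {"linear":[0,0,-1.8],"angular":[0,0,0],"claw":0.2},
  ],
)

```text
clock: 13.52
ee_pos: [0.4725, -0.3095, 0.0583]
eef_rot: [0.018, -0.018, 0.707, -0.707]
ft_force: [-0.0, -0.2, -0.7]
gripper_width: 0.201
```

Request:
servo_tool(
  increments=[
    {"linear":[0,0,-0.3],"angular":[0,0,0],"claw":0.2},
    {"linear":[0,0,-0.6],"angular":[0,0,0],"claw":0.2},
    {"linear":[0,0,-0.6],"angular":[0,0,0],"claw":0.2},
  ],
)

```text
clock: 13.9
ee_pos: [0.4722, -0.3035, 0.0583]
eef_rot: [0.018, -0.018, 0.707, -0.707]
ft_force: [0.3, 0.3, -0.3]
gripper_width: 0.203
```

Run:
```python
from h import *
info()
c=grab("scene");crop(c,195,200,200,110,4,"s10")
```

```text
t 13.9 p [ 0.4722 -0.3035  0.0583] F [ 0.31  0.26 -0.35] T [-0.004  0.029 -0.055] w 0.203
axes cols x,y,z:
 [[-0.9987 -0.0004  0.05  ]
 [-0.05    0.0002 -0.9987]
 [ 0.0004 -1.     -0.0003]]
```

View pics/s10.png

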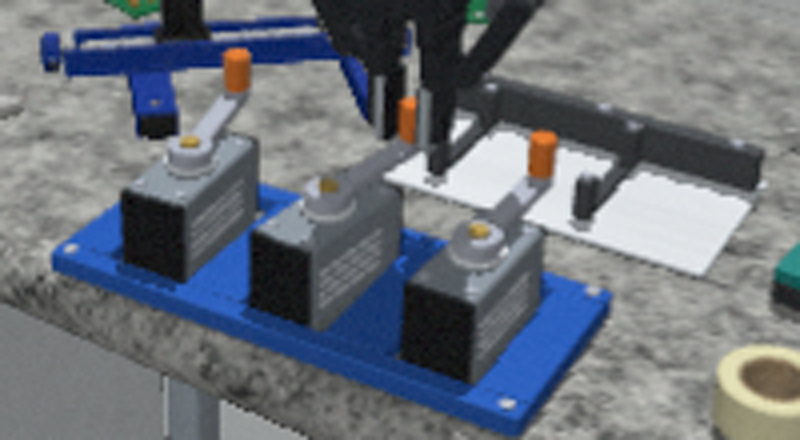

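It's upright again. Continuing counter-clockwise.

Request:
servo_tool(
  increments=[
    {"linear":[0,0,-0.2],"angular":[0,0,0],"claw":0.2},
    {"linear":[0,0,-0.4],"angular":[0,0,0],"claw":0.2},
    {"linear":[0,0,-0.6],"angular":[0,0,0],"claw":0.2},
    {"linear":[0,0,-0.6],"angular":[0,0,0],"claw":0.2},
  ],
)

```text
clock: 14.45
ee_pos: [0.4719, -0.2976, 0.0583]
eef_rot: [0.018, -0.018, 0.707, -0.707]
ft_force: [0.6, -0.3, -0.5]
gripper_width: 0.205
```

Request:
servo_tool(
  increments=[
    {"linear":[0,0,-0.2],"angular":[0,0,0],"claw":0.2},
    {"linear":[0,0,-0.4],"angular":[0,0,0],"claw":0.2},
    {"linear":[0,0,-0.4],"angular":[0,0,0],"claw":0.2},
  ],
)

```text
clock: 14.82
ee_pos: [0.4717, -0.2936, 0.0583]
eef_rot: [0.018, -0.018, 0.707, -0.707]
ft_force: [0.0, -0.2, -1.0]
gripper_width: 0.198
```

Request:
servo_tool(
  increments=[
    {"linear":[0,0,-0.2],"angular":[0,0,0],"claw":0.2},
    {"linear":[0,0,-0.4],"angular":[0,0,0],"claw":0.2},
    {"linear":[0,0,-0.4],"angular":[0,0,0],"claw":0.2},
  ],
)

```text
clock: 15.2
ee_pos: [0.4716, -0.2897, 0.0583]
eef_rot: [0.018, -0.018, 0.707, -0.707]
ft_force: [-0.0, -0.1, -1.2]
gripper_width: 0.201
```

Run:
```python
from h import *
info()
c=grab("scene");crop(c,195,200,200,110,4,"s11")
```

```text
t 15.2 p [ 0.4716 -0.2897  0.0583] F [-0.02 -0.1  -1.16] T [0.044 0.006 0.066] w 0.201
axes cols x,y,z:
 [[-0.9988 -0.0001  0.0499]
 [-0.0499  0.0001 -0.9988]
 [ 0.0001 -1.     -0.0001]]
```

View pics/s11.png

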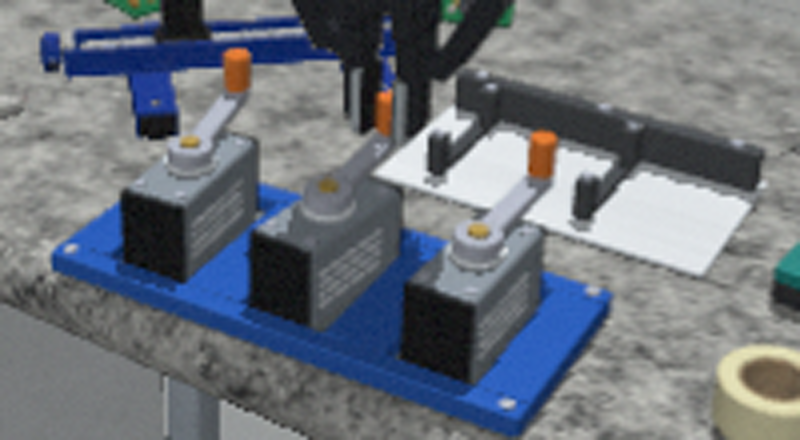

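Request:
servo_tool(
  increments=[
    {"linear":[0,0,-0.2],"angular":[0,0,0],"claw":0.2},
    {"linear":[0,0,-0.4],"angular":[0,0,0],"claw":0.2},
    {"linear":[0,0,-0.4],"angular":[0,0,0],"claw":0.2},
  ],
)

```text
clock: 15.62
ee_pos: [0.4715, -0.2858, 0.0584]
eef_rot: [-0.018, 0.018, -0.707, 0.707]
ft_force: [0.3, -1.9, 0.5]
gripper_width: 0.199
```

Request:
servo_tool(
  increments=[
    {"linear":[0,0,-0.2],"angular":[0,0,0],"claw":0.2},
    {"linear":[0,0,-0.4],"angular":[0,0,0],"claw":0.2},
    {"linear":[0,0,-0.4],"angular":[0,0,0],"claw":0.2},
  ],
)

```text
clock: 16.0
ee_pos: [0.4713, -0.2817, 0.0584]
eef_rot: [-0.018, 0.018, -0.707, 0.707]
ft_force: [-0.1, -0.6, -0.1]
gripper_width: 0.201
```

Request:
servo_tool(
  increments=[
    {"linear":[0,0,-0.2],"angular":[0,0,0],"claw":0.2},
    {"linear":[0,0,-0.4],"angular":[0,0,0],"claw":0.2},
    {"linear":[0,0,-0.4],"angular":[0,0,0],"claw":0.2},
  ],
)

```text
clock: 16.38
ee_pos: [0.471, -0.2777, 0.0583]
eef_rot: [0.018, -0.018, 0.707, -0.707]
ft_force: [1.0, -1.0, -0.3]
gripper_width: 0.2
```

Run:
```python
from h import *
info()
c=grab("scene");crop(c,195,200,200,110,4,"s12")
```

```text
t 16.38 p [ 0.471  -0.2777  0.0583] F [ 1.02 -0.99 -0.3 ] T [-0.133 -0.081  0.01 ] w 0.2
axes cols x,y,z:
 [[-0.9988 -0.0001  0.0499]
 [-0.0499  0.0001 -0.9988]
 [ 0.0001 -1.     -0.0001]]
```

View pics/s12.png

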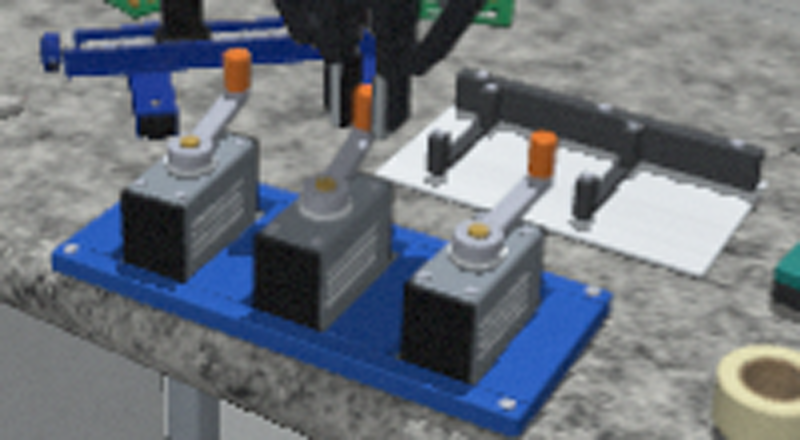

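The middle drive is at its counter-clockwise resistance, with its housing yawed. On to the right drive.

Request:
servo_tool(
  increments=[
    {"linear":[0,0,0],"angular":[0,0,0],"claw":0.35},
    {"linear":[0,-2.5,0],"angular":[0,0,0],"claw":0.35},
    {"linear":[0,-5,0],"angular":[0,0,0],"claw":0.35},
    {"linear":[-0.2,-5,5],"angular":[0,0,0],"claw":0.35},
    {"linear":[-0.35,-5,10],"angular":[0,0,0],"claw":0.35},
    {"linear":[-0.35,-5,10],"angular":[0,0,0],"claw":0.35},
    {"linear":[-0.35,-5,10],"angular":[0,0,0],"claw":0.35},
  ],
)

```text
clock: 17.3
ee_pos: [0.4787, -0.3769, 0.1078]
eef_rot: [0.017, -0.018, 0.707, -0.706]
ft_force: [-0.4, 0.0, 0.2]
gripper_width: 0.352
```

Run:
```python
from h import *
info();go(0.479,-0.3778,0.058,0.05)
c=grab("scene");crop(c,195,170,200,140,4,"s13")
```

```text
t 17.3 p [ 0.4787 -0.3769  0.1078] F [-0.44  0.04  0.23] T [0.068 0.035 0.031] w 0.352
axes cols x,y,z:
 [[-0.9988 -0.0013  0.0491]
 [-0.0491  0.0014 -0.9988]
 [ 0.0013 -1.     -0.0015]]
t 17.3 lin [-0.04  4.98  0.1 ] ang [ 0.001 -0.001  0.001] q [-0.69  0.56  1.74  0.    0.84  0.83]
```

View pics/s13.png

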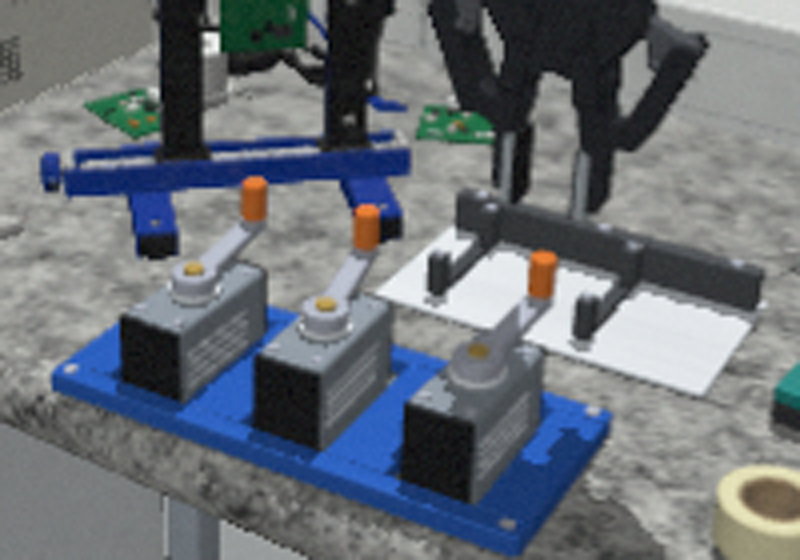

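The left drive has shifted since the last picture: its pin went from (237,190) to (254,200) and its housing yawed. That fits the announced knock, and I'll measure it again later. Now the right drive.

Request:
servo_tool(
  increments=[
    {"linear":[0,2.5,0.1],"angular":[0,0,0],"claw":0.35},
    {"linear":[0,5,0.1],"angular":[0,0,0],"claw":0.35},
    {"linear":[0,5,0.1],"angular":[0,0,0],"claw":0.2},
    {"linear":[0,5,0.1],"angular":[0,0,0],"claw":0.2},
    {"linear":[0,5,0.4],"angular":[0,0,0],"claw":0.2},
    {"linear":[0,5,0.4],"angular":[0,0,0],"claw":0.2},
  ],
)

```text
clock: 18.1
ee_pos: [0.4802, -0.3821, 0.0592]
eef_rot: [-0.018, 0.017, -0.707, 0.707]
ft_force: [0.5, 0.7, 0.2]
gripper_width: 0.201
```

Request:
servo_tool(
  increments=[
    {"linear":[0,0,0.15],"angular":[0,0,0],"claw":0.2},
    {"linear":[0,0,0.3],"angular":[0,0,0],"claw":0.2},
    {"linear":[0,0,0.3],"angular":[0,0,0],"claw":0.2},
  ],
)

```text
clock: 18.48
ee_pos: [0.4799, -0.3847, 0.0584]
eef_rot: [-0.018, 0.017, -0.707, 0.707]
ft_force: [1.0, 1.0, 1.2]
gripper_width: 0.201
```

Request:
servo_tool(
  increments=[
    {"linear":[0,0,0.15],"angular":[0,0,0],"claw":0.2},
    {"linear":[0,0,0.3],"angular":[0,0,0],"claw":0.2},
    {"linear":[0,0,0.3],"angular":[0,0,0],"claw":0.2},
  ],
)

```text
clock: 18.85
ee_pos: [0.48, -0.3877, 0.0583]
eef_rot: [-0.018, 0.018, -0.707, 0.707]
ft_force: [0.4, -0.0, 0.3]
gripper_width: 0.199
```

Run:
```python
from h import *
info()
c=grab("scene");crop(c,195,200,200,110,4,"s14")
```

```text
t 18.85 p [ 0.48   -0.3877  0.0583] F [ 0.42 -0.02  0.28] T [ 0.123 -0.13  -0.022] w 0.199
axes cols x,y,z:
 [[-0.9988  0.0001  0.0497]
 [-0.0497 -0.0001 -0.9988]
 [-0.0001 -1.      0.0001]]
```

View pics/s14.png

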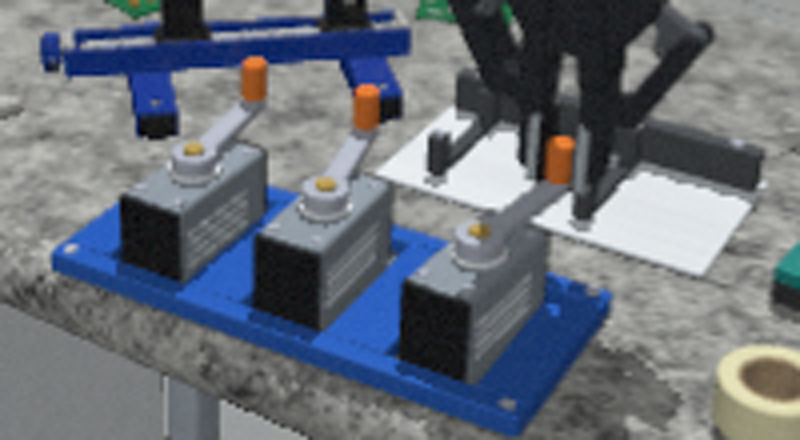

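Request:
servo_tool(
  increments=[
    {"linear":[0,0,0.15],"angular":[0,0,0],"claw":0.2},
    {"linear":[0,0,0.3],"angular":[0,0,0],"claw":0.2},
    {"linear":[0,0,0.3],"angular":[0,0,0],"claw":0.2},
  ],
)

```text
clock: 19.27
ee_pos: [0.4801, -0.3905, 0.0584]
eef_rot: [0.018, -0.018, 0.707, -0.707]
ft_force: [0.5, 2.3, 2.9]
gripper_width: 0.198
```

Request:
servo_tool(
  increments=[
    {"linear":[0,0,0.15],"angular":[0,0,0],"claw":0.2},
    {"linear":[0,0,0.3],"angular":[0,0,0],"claw":0.2},
    {"linear":[0,0,0.3],"angular":[0,0,0],"claw":0.2},
  ],
)

```text
clock: 19.65
ee_pos: [0.4802, -0.3937, 0.0583]
eef_rot: [-0.018, 0.018, -0.707, 0.707]
ft_force: [0.2, 2.6, 1.8]
gripper_width: 0.205
```

Run:
```python
from h import *
info()
c=grab("scene");crop(c,195,200,200,110,4,"s15")
```

```text
t 19.65 p [ 0.4802 -0.3937  0.0583] F [0.16 2.64 1.76] T [ 0.51   0.001 -0.027] w 0.205
axes cols x,y,z:
 [[-0.9988 -0.0001  0.0497]
 [-0.0497 -0.     -0.9988]
 [ 0.0001 -1.      0.    ]]
```

View pics/s15.png

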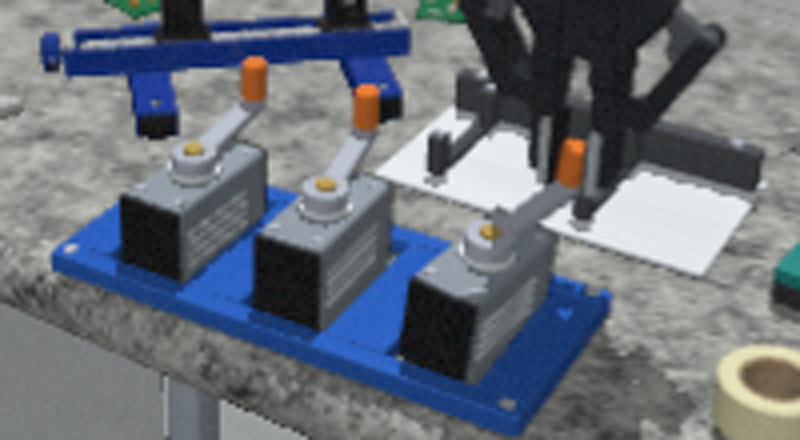

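The right drive tips with only a small arm angle, so it looks sound. Reversing to the counter-clockwise side.

Request:
servo_tool(
  increments=[
    {"linear":[0,0,-0.2],"angular":[0,0,0],"claw":0.2},
    {"linear":[0,0,-0.4],"angular":[0,0,0],"claw":0.2},
    {"linear":[0,0,-0.6],"angular":[0,0,0],"claw":0.2},
    {"linear":[0,0,-0.8],"angular":[0,0,0],"claw":0.2},
    {"linear":[0,0,-0.8],"angular":[0,0,0],"claw":0.2},
  ],
)

```text
clock: 20.32
ee_pos: [0.4799, -0.3856, 0.0584]
eef_rot: [-0.018, 0.018, -0.707, 0.707]
ft_force: [0.7, -0.1, 0.4]
gripper_width: 0.199
```

Request:
servo_tool(
  increments=[
    {"linear":[0,0,-0.2],"angular":[0,0,0],"claw":0.2},
    {"linear":[0,0,-0.4],"angular":[0,0,0],"claw":0.2},
    {"linear":[0,0,-0.4],"angular":[0,0,0],"claw":0.2},
  ],
)

```text
clock: 20.7
ee_pos: [0.4796, -0.3814, 0.0583]
eef_rot: [0.018, -0.018, 0.707, -0.707]
ft_force: [-0.6, 0.9, 0.4]
gripper_width: 0.201
```

Request:
servo_tool(
  increments=[
    {"linear":[0,0,-0.2],"angular":[0,0,0],"claw":0.2},
    {"linear":[0,0,-0.4],"angular":[0,0,0],"claw":0.2},
    {"linear":[0,0,-0.4],"angular":[0,0,0],"claw":0.2},
  ],
)

```text
clock: 21.08
ee_pos: [0.4794, -0.3773, 0.0582]
eef_rot: [0.018, -0.018, 0.707, -0.707]
ft_force: [0.2, -0.1, 0.7]
gripper_width: 0.201
```

Request:
servo_tool(
  increments=[
    {"linear":[0,0,-0.2],"angular":[0,0,0],"claw":0.2},
    {"linear":[0,0,-0.4],"angular":[0,0,0],"claw":0.2},
    {"linear":[0,0,-0.4],"angular":[0,0,0],"claw":0.2},
  ],
)

```text
clock: 21.45
ee_pos: [0.4793, -0.3734, 0.0583]
eef_rot: [0.018, -0.018, 0.707, -0.707]
ft_force: [1.0, -0.6, 0.6]
gripper_width: 0.196
```

Run:
```python
from h import *
info()
c=grab("scene");crop(c,195,200,200,110,4,"s16")
```

```text
t 21.45 p [ 0.4793 -0.3734  0.0583] F [ 0.96 -0.65  0.62] T [-0.005 -0.038  0.012] w 0.196
axes cols x,y,z:
 [[-0.9988 -0.      0.0498]
 [-0.0498  0.0001 -0.9988]
 [ 0.     -1.     -0.0001]]
```

View pics/s16.png

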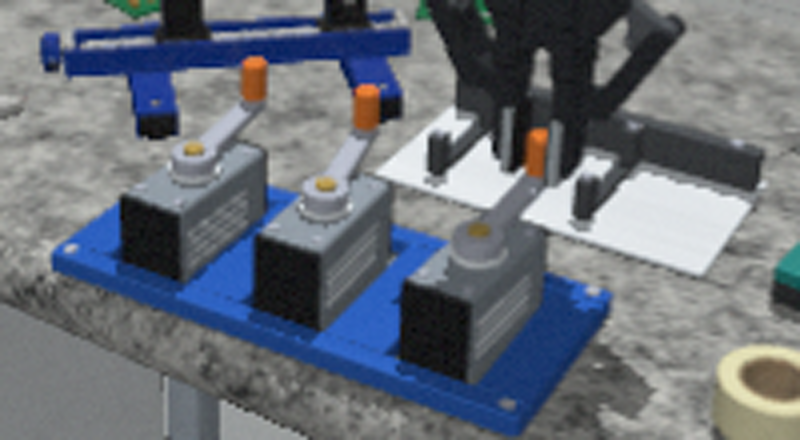

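Request:
servo_tool(
  increments=[
    {"linear":[0,0,-0.2],"angular":[0,0,0],"claw":0.2},
    {"linear":[0,0,-0.4],"angular":[0,0,0],"claw":0.2},
    {"linear":[0,0,-0.4],"angular":[0,0,0],"claw":0.2},
  ],
)

```text
clock: 21.88
ee_pos: [0.4791, -0.3694, 0.0584]
eef_rot: [0.018, -0.018, 0.707, -0.707]
ft_force: [0.9, -0.8, 0.7]
gripper_width: 0.201
```

Request:
servo_tool(
  increments=[
    {"linear":[0,0,-0.2],"angular":[0,0,0],"claw":0.2},
    {"linear":[0,0,-0.4],"angular":[0,0,0],"claw":0.2},
    {"linear":[0,0,-0.4],"angular":[0,0,0],"claw":0.2},
  ],
)

```text
clock: 22.25
ee_pos: [0.4789, -0.3654, 0.0584]
eef_rot: [0.018, -0.018, 0.707, -0.707]
ft_force: [-0.3, -0.4, 0.1]
gripper_width: 0.202
```

Run:
```python
from h import *
info()
c=grab("scene");crop(c,195,200,200,110,4,"s17")
```

```text
t 22.25 p [ 0.4789 -0.3654  0.0584] F [-0.28 -0.38  0.1 ] T [-0.105 -0.127  0.005] w 0.202
axes cols x,y,z:
 [[-0.9988  0.      0.05  ]
 [-0.05    0.0001 -0.9988]
 [-0.     -1.     -0.    ]]
```

View pics/s17.png

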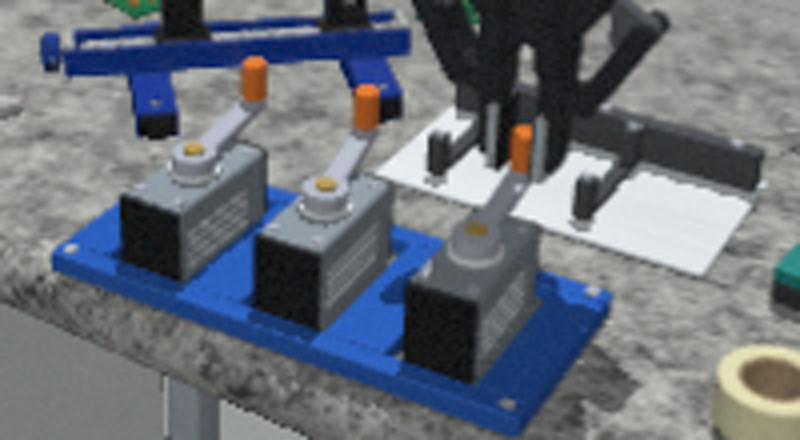

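The right housing now yaws with the arm, so it's at its counter-clockwise stop. I'll lift clear and measure everything from the top.

Request:
servo_tool(
  increments=[
    {"linear":[0,0,0],"angular":[0,0,0],"claw":0.35},
    {"linear":[0,-3,0],"angular":[0,0,0],"claw":0.35},
    {"linear":[2,-8,4],"angular":[0,0,0],"claw":0.7},
    {"linear":[15,-12,25],"angular":[0,0,0],"claw":0.7},
    {"linear":[15,-12,25],"angular":[0,0,0],"claw":0.7},
    {"linear":[15,-12,25],"angular":[0,0,0],"claw":0.7},
    {"linear":[15,-12,25],"angular":[0,0,0],"claw":0.7},
    {"linear":[15,-12,25],"angular":[0,0,0],"claw":0.7},
    {"linear":[15,-12,25],"angular":[0,0,0],"claw":0.7},
  ],
)

```text
clock: 23.42
ee_pos: [0.341, -0.6222, 0.1777]
eef_rot: [0.017, -0.017, 0.707, -0.706]
ft_force: [-0.2, 1.1, 1.1]
gripper_width: 0.698
```

Run:
```python
from h import *
info()
c=grab("scene");crop(c,195,200,200,110,4,"s18");np.savez("s18.npz",**c)
c=grab("top");crop(c,220,160,160,130,5,"t18");np.savez("t18.npz",**c)
```

```text
t 23.43 p [ 0.341  -0.6222  0.1777] F [-0.15  1.08  1.13] T [ 0.035 -0.053  0.005] w 0.698
axes cols x,y,z:
 [[-0.9988 -0.0005  0.0486]
 [-0.0486  0.0015 -0.9988]
 [ 0.0004 -1.     -0.0015]]
```

View pics/s18.png

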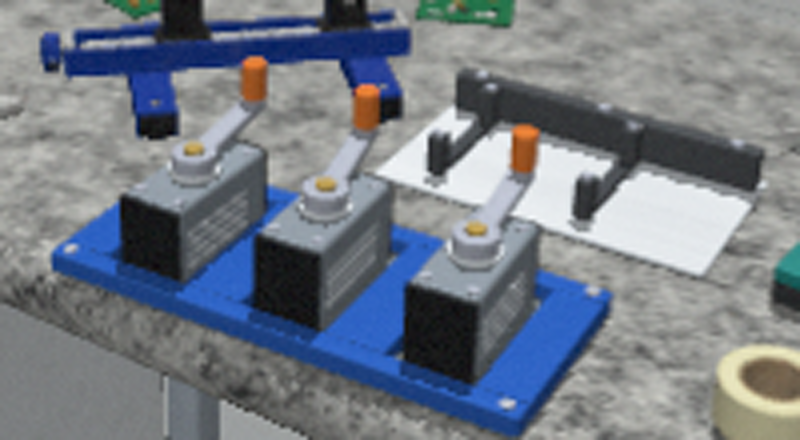

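View pics/t18.png

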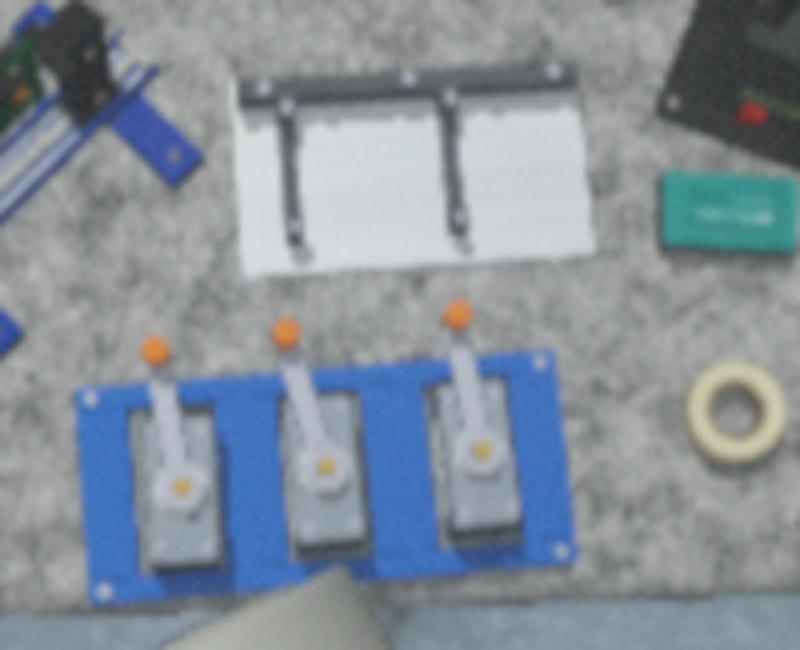

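The top view shows the pins at (154,351), (286,332) and (458,313) and the hubs at (181,486), (325,466) and (482,450). I'll work out each arm's angle relative to its housing from the scene crops at both ends.

Run:
```python
import cv2,numpy as np
def f(n,x,y,w,h): return cv2.resize(cv2.imread(f"pics/{n}.png")[y:y+h,x:x+w],None,fx=2.4,fy=2.4,interpolation=cv2.INTER_CUBIC)
a=np.hstack([f("s4",110,40,166,250)[:,:398],f("s6",110,40,166,250)[:,:398]]);cv2.imwrite("pics/c1.png",a)
a=np.hstack([f("s15",400,110,166,250)[:,:398],f("s18",400,110,166,250)[:,:398]]);cv2.imwrite("pics/c2.png",a)
```

```text
(no output)
```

View pics/c1.png

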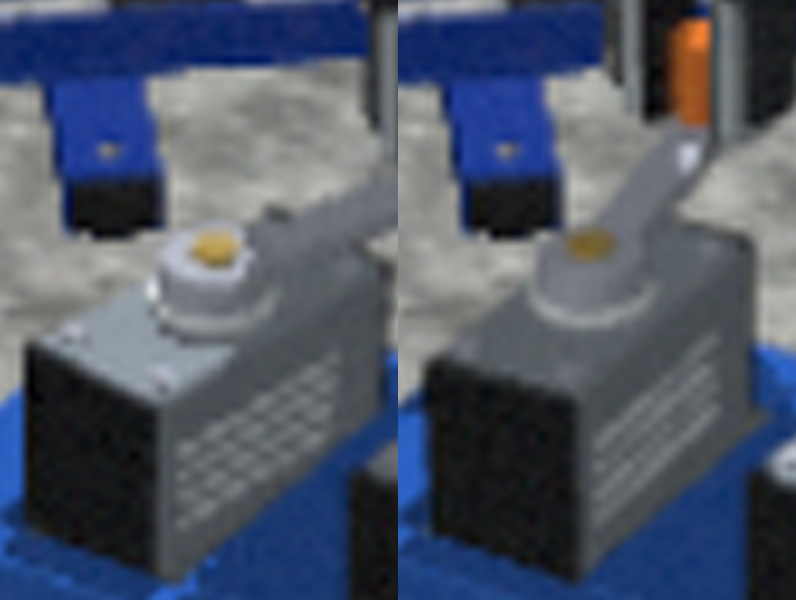

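View pics/c2.png

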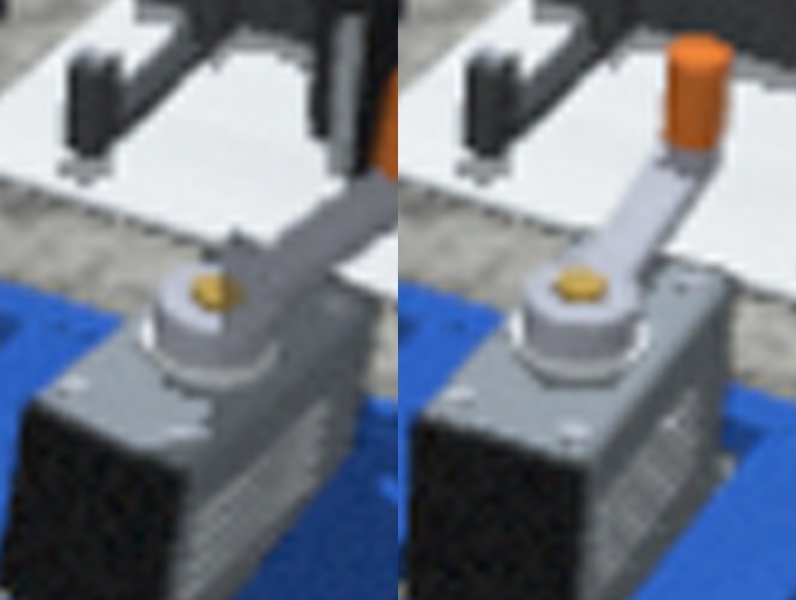

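Run:
```python
import cv2,numpy as np
def f(n,x,y,w,h): return cv2.resize(cv2.imread(f"pics/{n}.png")[y:y+h,x:x+w],None,fx=2.2,fy=2.2,interpolation=cv2.INTER_CUBIC)
a=np.hstack([f("s3",110,50,180,240),f("s6",110,50,180,240)]);cv2.imwrite("pics/c3.png",a)
a=np.hstack([f("s14",400,120,180,240),f("s18",400,120,180,240)]);cv2.imwrite("pics/c4.png",a)
```

```text
(no output)
```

View pics/c3.png

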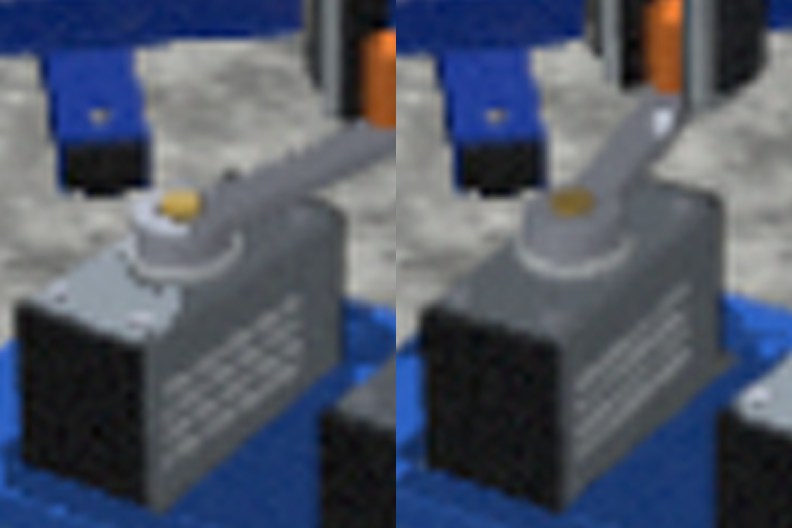

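View pics/c4.png

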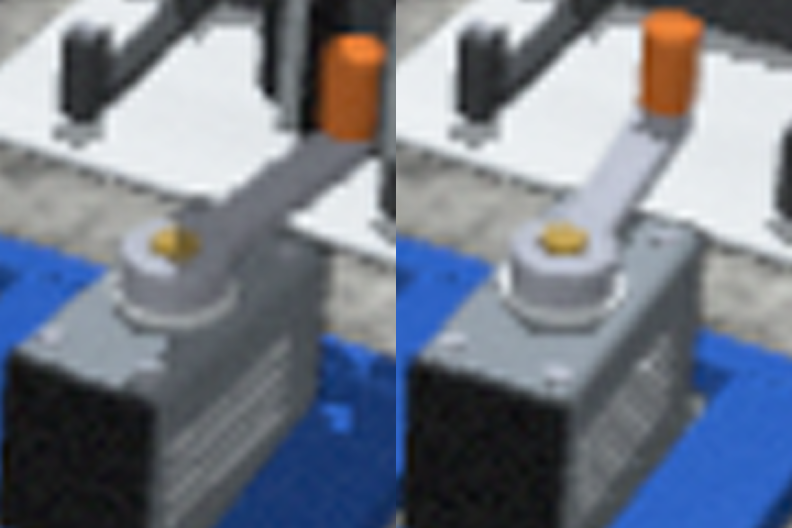

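Run:
```python
from h import *
s=dict(np.load("scene0.npz"))
S=lambda p:(np.array(p,float)+.5)/4-.5+[195,200]
P=lambda p,x0,y0,off:((np.array(p,float)-[off,0])+.5)/2.2-.5+[x0,y0]
def ang(hub,pin,e0,e1):
    h=plane(s,S(hub),.061)[0];q=plane(s,S(pin),.0695)[0];a=plane(s,S(e0),.05)[0];b=plane(s,S(e1),.05)[0]
    A=np.arctan2(*(q-h)[[1,0]]);B=np.arctan2(*(b-a)[[1,0]]);print("arm",A.round(3),"len",np.linalg.norm((q-h)[:2]).round(4),"hous",B.round(3),"len",np.linalg.norm(b-a).round(4),"rel",(A-B).round(3))
L=lambda p,o=0:P(p,110,50,o); Rr=lambda p,o=0:P(p,400,120,o)
ang(L((180,207)),(286,87),L((148,345)),L((342,215)))
ang(L((573,203),396),(233,71),L((565,345),396),L((720,200),396))
ang(Rr((176,243)),Rr((353,88)),Rr((157,400)),Rr((325,250)))
ang(Rr((565,238),396),Rr((671,65),396),Rr((570,400),396),Rr((697,238),396))
```

```text
arm -0.192 len 0.0673 hous -0.018 len 0.0727 rel -0.174
arm 0.302 len 0.0672 hous 0.139 len 0.0742 rel 0.163
arm -0.115 len 0.0683 hous -0.04 len 0.0707 rel -0.075
arm 0.14 len 0.067 hous 0.094 len 0.0705 rel 0.046
```

From the scene view, the left drive's arm goes from −0.174 to +0.163 rad, which makes it worn. The right drive's goes from −0.075 to +0.046 rad, so it is sound. The middle arm has more than 0.35 rad of travel, so it is worn too. I'll locate the hubs and pick the middle drive first, into the right bay.

Run:
```python
from h import *
s=dict(np.load("s18.npz"));t=dict(np.load("t18.npz"))
T=lambda p:(np.array(p)+.5)/5-.5+[220,160]
S=lambda p:(np.array(p)+.5)/4-.5+[195,200]
print(tri(t,T([(181,486),(325,466),(482,450)]),s,S([(194,150),(326,185),(477,229)])))
print(tri(t,T([(154,351),(286,332),(458,313)]),s,S([(255,78),(367,107),(524,148)])))
for z in (.0,.03): print("vise foot",plane(t,T([(200,160),(175,185)]),z))
go(0.400,-0.299,0.15,0.05)
go(0.400,-0.299,0.024,0.05)
```

```text
[[ 0.3943 -0.2238  0.0606  0.0037]
 [ 0.4029 -0.298   0.0608  0.0031]
 [ 0.4089 -0.3788  0.0613  0.0035]]
[[ 0.4633 -0.2118  0.0694  0.0028]
 [ 0.4713 -0.2792  0.0687  0.0043]
 [ 0.4789 -0.3679  0.069   0.0052]]
vise foot [[ 0.5818 -0.2384  0.    ]
 [ 0.5678 -0.2243  0.    ]]
vise foot [[ 0.5743 -0.2385  0.03  ]
 [ 0.5607 -0.2247  0.03  ]]
t 23.52 lin [ -7.43   2.82 -31.87] ang [0.002 0.001 0.001] q [-1.08  0.6   1.46  0.    1.08  0.44]
t 23.52 lin [ -7.44  15.42 -31.85] ang [0.002 0.001 0.001] q [-1.08  0.6   1.46  0.    1.08  0.44]
```

Request:
servo_tool(
  increments=[
    {"linear":[-7.7,2.8,-31.9],"angular":[0,0,0],"claw":0.65},
    {"linear":[-7.7,2.8,-31.9],"angular":[0,0,0],"claw":0.65},
    {"linear":[-7.7,2.8,-31.9],"angular":[0,0,0],"claw":0.65},
    {"linear":[-7.7,2.8,-31.9],"angular":[0,0,0],"claw":0.65},
    {"linear":[-7.7,2.8,-31.9],"angular":[0,0,0],"claw":0.65},
    {"linear":[-7.7,2.8,-31.9],"angular":[0,0,0],"claw":0.65},
    {"linear":[-7.7,2.8,-31.9],"angular":[0,0,0],"claw":0.65},
    {"linear":[-7.7,2.8,-31.9],"angular":[0,0,0],"claw":0.65},
  ],
)

```text
clock: 24.52
ee_pos: [0.4031, -0.3012, 0.1506]
eef_rot: [-0.018, 0.017, -0.707, 0.707]
ft_force: [-1.0, 0.6, -0.6]
gripper_width: 0.647
```

Run:
```python
from h import *
info()
go(0.4025,-0.298,0.026,0.05)
c=grab("scene");crop(c,195,130,200,150,4,"s19")
```

```text
t 24.52 p [ 0.4031 -0.3012  0.1506] F [-0.95  0.55 -0.61] T [ 0.001 -0.029 -0.059] w 0.647
axes cols x,y,z:
 [[-0.9988  0.0008  0.0499]
 [-0.0499 -0.0009 -0.9988]
 [-0.0008 -1.      0.001 ]]
t 24.52 lin [ 0.05 12.46 -0.34] ang [-0.001 -0.    -0.001] q [-0.67  0.36  1.96 -0.    0.82  0.86]
```

View pics/s19.png

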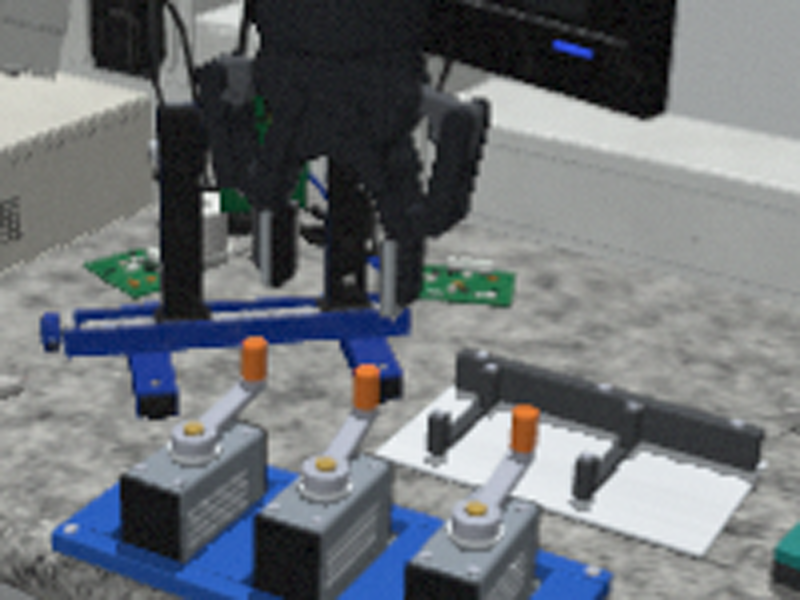

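Request:
servo_tool(
  increments=[
    {"linear":[0.05,5,-0.3],"angular":[0,0,0],"claw":0.65},
    {"linear":[0.05,9,-0.3],"angular":[0,0,0],"claw":0.65},
    {"linear":[0.05,11,-0.3],"angular":[0,0,0],"claw":0.65},
    {"linear":[0.05,12.4,-0.3],"angular":[0,0,0],"claw":0.65},
    {"linear":[0.05,12.4,-0.3],"angular":[0,0,0],"claw":0.65},
  ],
  grip_force=60,
)

```text
clock: 25.2
ee_pos: [0.4014, -0.2978, 0.0256]
eef_rot: [0.017, -0.018, 0.707, -0.707]
ft_force: [0.1, 0.0, -0.6]
gripper_width: 0.648
```

Request:
servo_tool(
  increments=[
    {"linear":[0,0,0],"angular":[0,0,0],"claw":0.38},
    {"linear":[0,0,0],"angular":[0,0,0],"claw":0.38},
    {"linear":[0,0,0],"angular":[0,0,0],"claw":0.38},
    {"linear":[0,0,0],"angular":[0,0,0],"claw":0.3},
    {"linear":[0,0,0],"angular":[0,0,0],"claw":0.3},
  ],
  grip_force=60,
)

```text
clock: 25.82
ee_pos: [0.4024, -0.2978, 0.0274]
eef_rot: [-0.018, 0.017, -0.706, 0.707]
ft_force: [-1.8, -1.0, 6.5]
gripper_width: 0.405
```

Run:
```python
from h import *
info()
c=grab("scene");crop(c,195,180,200,130,4,"s20")
```

```text
t 25.82 p [ 0.4024 -0.2978  0.0274] F [-1.76 -0.99  6.49] T [ 0.036  0.384 -0.087] w 0.405
axes cols x,y,z:
 [[-0.9988  0.0013  0.0498]
 [-0.0498 -0.0012 -0.9988]
 [-0.0012 -1.      0.0012]]
```

View pics/s20.png

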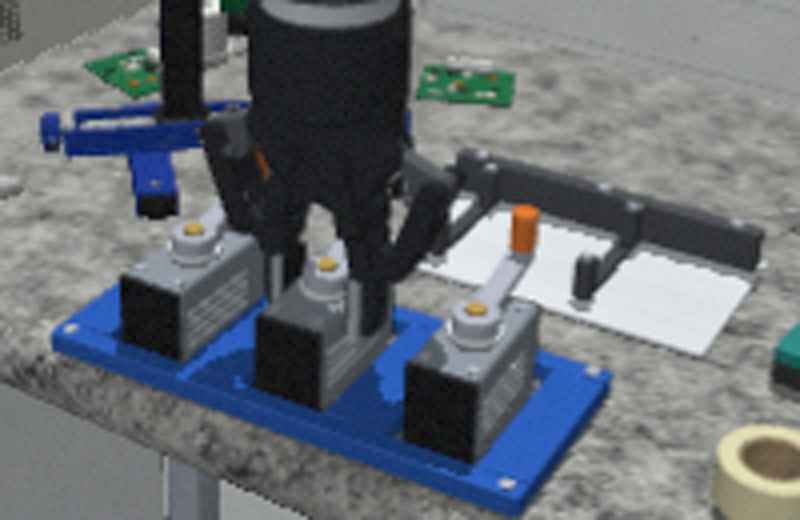

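It's gripped at width 0.405. I'll lift, carry it straight ahead and then right, stopping above the right bay.

Request:
servo_tool(
  increments=[
    {"linear":[0,-1.5,0],"angular":[0,0,0],"claw":0.3},
    {"linear":[0,-4,0],"angular":[0,0,0],"claw":0.3},
    {"linear":[0,-6,0],"angular":[0,0,0],"claw":0.3},
    {"linear":[0,-6,0],"angular":[0,0,0],"claw":0.3},
  ],
)

```text
clock: 26.38
ee_pos: [0.4027, -0.2979, 0.088]
eef_rot: [-0.019, 0.017, -0.706, 0.708]
ft_force: [-0.7, -0.8, -5.4]
gripper_width: 0.406
```

Request:
servo_tool(
  increments=[
    {"linear":[-4,0,0.3],"angular":[0,0,0],"claw":0.3},
    {"linear":[-8,0,0.7],"angular":[0,0,0],"claw":0.3},
    {"linear":[-12,0,1.1],"angular":[0,0,0],"claw":0.3},
    {"linear":[-16.2,0,1.5],"angular":[0,0,0],"claw":0.3},
    {"linear":[-16,0,5],"angular":[0,0,0],"claw":0.3},
    {"linear":[-15.8,0,9],"angular":[0,0,0],"claw":0.3},
    {"linear":[-15.7,0,11.7],"angular":[0,0,0],"claw":0.3},
    {"linear":[-15.7,0,11.7],"angular":[0,0,0],"claw":0.3},
    {"linear":[-15.7,0,11.7],"angular":[0,0,0],"claw":0.3},
  ],
)

```text
clock: 27.5
ee_pos: [0.5636, -0.4054, 0.0849]
eef_rot: [0.017, -0.018, 0.708, -0.706]
ft_force: [-0.7, -0.3, -5.9]
gripper_width: 0.407
```

Run:
```python
from h import *
info()
go(0.5655,-0.407,0.0285,0.05)
c=grab("scene");crop(c,195,150,200,150,4,"s21");np.savez("s21.npz",**c)
c=grab("top");crop(c,220,140,160,130,5,"t21")
```

```text
t 27.5 p [ 0.5636 -0.4054  0.0849] F [-0.72 -0.26 -5.87] T [ 0.04  -0.033 -0.053] w 0.407
axes cols x,y,z:
 [[-0.9988 -0.0021  0.0495]
 [-0.0495  0.0019 -0.9988]
 [ 0.002  -1.     -0.002 ]]
t 27.5 lin [-0.2   5.64  0.18] ang [ 0.002 -0.     0.002] q [-0.64  0.69  1.54  0.    0.91  0.88]
```

View pics/s21.png

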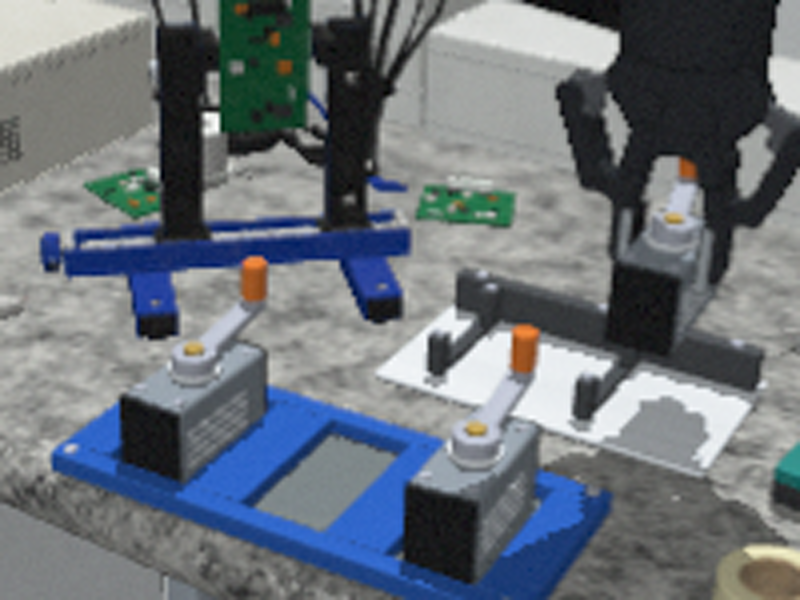

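View pics/t21.png

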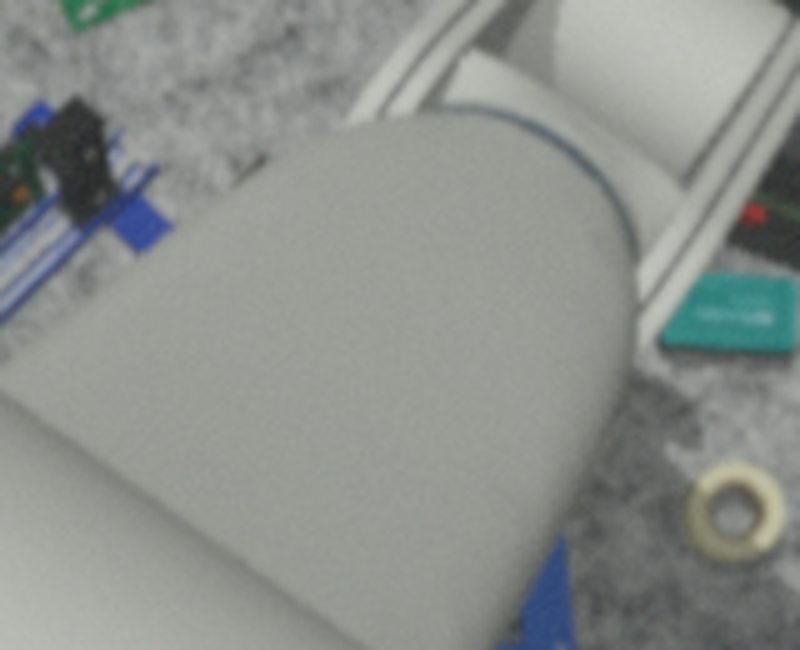

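The drive hangs upright over the right bay at (660,300), a little to the right of the side stop. Lowering it.

Request:
servo_tool(
  increments=[
    {"linear":[-0.2,2.5,0.2],"angular":[0,0,0],"claw":0.3},
    {"linear":[-0.2,4.5,0.2],"angular":[0,0,0],"claw":0.3},
    {"linear":[-0.2,5.5,0.2],"angular":[0,0,0],"claw":0.3},
    {"linear":[-0.2,5.5,0.2],"angular":[0,0,0],"claw":0.3},
  ],
)

```text
clock: 28.1
ee_pos: [0.566, -0.4077, 0.0297]
eef_rot: [0.017, -0.018, 0.707, -0.706]
ft_force: [-0.1, 0.4, -5.8]
gripper_width: 0.407
```

Run:
```python
from h import *
info()
c=grab("scene");crop(c,280,180,140,110,5,"s22")
```

```text
t 28.1 p [ 0.566  -0.4077  0.0297] F [-0.07  0.35 -5.8 ] T [0.03  0.049 0.011] w 0.407
axes cols x,y,z:
 [[-0.9988 -0.0019  0.0499]
 [-0.0499  0.0014 -0.9988]
 [ 0.0018 -1.     -0.0015]]
```

View pics/s22.png

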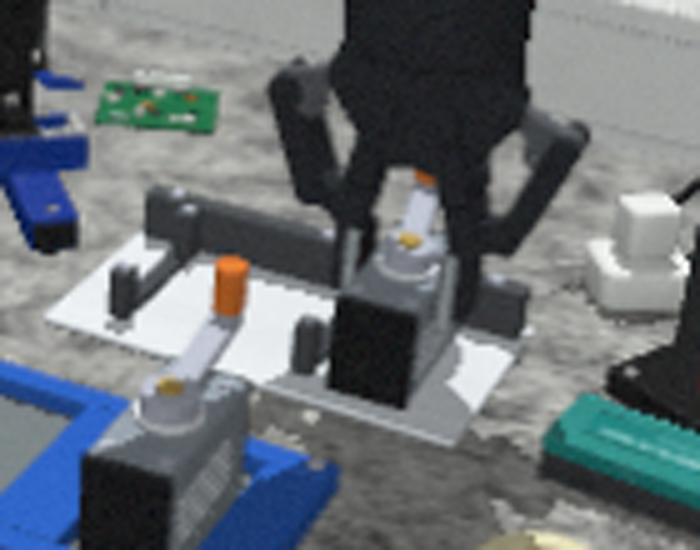

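Request:
servo_tool(
  increments=[
    {"linear":[0,0.1,0],"angular":[0,0,0],"claw":0.3},
    {"linear":[0,0.2,0],"angular":[0,0,0],"claw":0.3},
    {"linear":[0,0.2,0],"angular":[0,0,0],"claw":0.3},
  ],
)

```text
clock: 28.52
ee_pos: [0.5667, -0.4084, 0.0297]
eef_rot: [-0.018, 0.017, -0.707, 0.707]
ft_force: [0.3, 0.9, -5.4]
gripper_width: 0.404
```

Request:
servo_tool(
  increments=[
    {"linear":[-0.2,0,0],"angular":[0,0,0],"claw":0.3},
    {"linear":[-0.4,0,0],"angular":[0,0,0],"claw":0.3},
    {"linear":[-0.4,0,0],"angular":[0,0,0],"claw":0.3},
  ],
)

```text
clock: 28.9
ee_pos: [0.5709, -0.4081, 0.0294]
eef_rot: [-0.018, 0.018, -0.707, 0.707]
ft_force: [0.5, -0.1, -5.7]
gripper_width: 0.409
```

Request:
servo_tool(
  increments=[
    {"linear":[-0.1,0,0],"angular":[0,0,0],"claw":0.3},
    {"linear":[-0.2,0,0],"angular":[0,0,0],"claw":0.3},
    {"linear":[-0.2,0,0],"angular":[0,0,0],"claw":0.3},
  ],
)

```text
clock: 29.28
ee_pos: [0.5727, -0.408, 0.0293]
eef_rot: [-0.018, 0.018, -0.707, 0.707]
ft_force: [0.6, -0.8, -5.7]
gripper_width: 0.409
```

Request:
servo_tool(
  increments=[
    {"linear":[-0.1,0,0],"angular":[0,0,0],"claw":0.3},
    {"linear":[-0.2,0,0],"angular":[0,0,0],"claw":0.3},
    {"linear":[-0.2,0,0],"angular":[0,0,0],"claw":0.3},
  ],
)

```text
clock: 29.65
ee_pos: [0.573, -0.4079, 0.0293]
eef_rot: [0.017, -0.019, 0.707, -0.707]
ft_force: [-7.1, -0.3, -1.6]
gripper_width: 0.409
```

Fence contact is at x≈0.573 with −7 N, but the drive still hangs about 2 mm above the plate. I'll ease back and set it down.

Request:
servo_tool(
  increments=[
    {"linear":[0.2,0.1,0],"angular":[0,0,0],"claw":0.3},
    {"linear":[0.2,0.2,0],"angular":[0,0,0],"claw":0.3},
    {"linear":[0.2,0.3,0],"angular":[0,0,0],"claw":0.3},
    {"linear":[0.2,0.3,0],"angular":[0,0,0],"claw":0.3},
  ],
)

```text
clock: 30.15
ee_pos: [0.5727, -0.408, 0.0274]
eef_rot: [-0.018, 0.018, -0.707, 0.707]
ft_force: [-5.3, 1.3, 5.3]
gripper_width: 0.407
```

Request:
servo_tool(
  increments=[
    {"linear":[0,0.05,-0.2],"angular":[0,0,0],"claw":0.3},
    {"linear":[0,0.05,-0.4],"angular":[0,0,0],"claw":0.3},
    {"linear":[0,0.05,-0.4],"angular":[0,0,0],"claw":0.3},
  ],
)

```text
clock: 30.52
ee_pos: [0.573, -0.4066, 0.0275]
eef_rot: [-0.018, 0.017, -0.705, 0.708]
ft_force: [-6.0, -6.5, 3.4]
gripper_width: 0.408
```

Request:
servo_tool(
  increments=[
    {"linear":[0,0,-0.15],"angular":[0,0,0],"claw":0.3},
    {"linear":[0,0,-0.3],"angular":[0,0,0],"claw":0.3},
    {"linear":[0,0,-0.3],"angular":[0,0,0],"claw":0.3},
  ],
)

```text
clock: 30.9
ee_pos: [0.5729, -0.4039, 0.0275]
eef_rot: [-0.018, 0.017, -0.705, 0.709]
ft_force: [-4.3, -8.3, 2.4]
gripper_width: 0.41
```

Request:
servo_tool(
  increments=[
    {"linear":[0,0,-0.1],"angular":[0,0,0],"claw":0.3},
    {"linear":[0,0,-0.2],"angular":[0,0,0],"claw":0.3},
    {"linear":[0,0,-0.2],"angular":[0,0,0],"claw":0.3},
  ],
)

```text
clock: 31.28
ee_pos: [0.5728, -0.402, 0.0275]
eef_rot: [-0.018, 0.017, -0.705, 0.709]
ft_force: [-5.0, -8.5, 2.0]
gripper_width: 0.41
```

Request:
servo_tool(
  increments=[
    {"linear":[0,0,-0.1],"angular":[0,0,0],"claw":0.3},
    {"linear":[0,0,-0.2],"angular":[0,0,0],"claw":0.3},
    {"linear":[0,0,-0.2],"angular":[0,0,0],"claw":0.3},
  ],
)

```text
clock: 31.65
ee_pos: [0.5727, -0.4, 0.0275]
eef_rot: [-0.018, 0.017, -0.705, 0.709]
ft_force: [-4.1, -9.1, 2.1]
gripper_width: 0.405
```

Run:
```python
from h import *
info()
c=grab("scene");crop(c,280,180,140,110,5,"s23")
```

```text
t 31.65 p [ 0.5727 -0.4     0.0275] F [-4.07 -9.13  2.1 ] T [-1.465  0.907 -0.285] w 0.405
axes cols x,y,z:
 [[-0.9988  0.0025  0.0495]
 [-0.0495 -0.0046 -0.9988]
 [-0.0023 -1.      0.0047]]
```

View pics/s23.png

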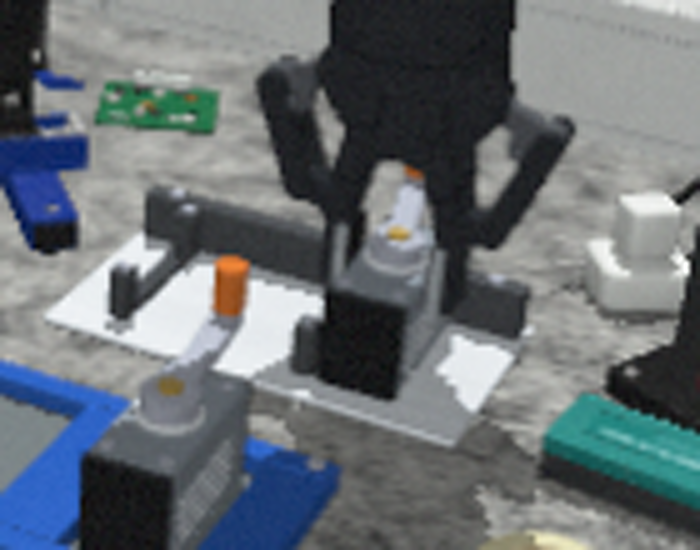

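The drive is nearly touching the side stop's near post at (310,345). I'll continue until the force rises.

Request:
servo_tool(
  increments=[
    {"linear":[0,0,-0.1],"angular":[0,0,0],"claw":0.3},
    {"linear":[0,0,-0.2],"angular":[0,0,0],"claw":0.3},
    {"linear":[0,0,-0.2],"angular":[0,0,0],"claw":0.3},
  ],
)

```text
clock: 32.08
ee_pos: [0.5727, -0.3988, 0.0275]
eef_rot: [-0.018, 0.016, -0.705, 0.709]
ft_force: [-4.9, -11.5, 0.8]
gripper_width: 0.407
```

Request:
servo_tool(
  increments=[
    {"linear":[0,0,-0.1],"angular":[0,0,0],"claw":0.3},
    {"linear":[0,0,-0.2],"angular":[0,0,0],"claw":0.3},
    {"linear":[0,0,-0.2],"angular":[0,0,0],"claw":0.3},
  ],
)

```text
clock: 32.45
ee_pos: [0.5727, -0.3986, 0.0276]
eef_rot: [-0.019, 0.016, -0.704, 0.71]
ft_force: [-5.6, -18.9, -1.4]
gripper_width: 0.409
```

The side stop is contacted, with the position stalled at y=−0.3987 and −19 N. I'll add a small push towards the fence and then release.

Request:
servo_tool(
  increments=[
    {"linear":[-0.15,0,0.1],"angular":[0,0,0],"claw":0.3},
    {"linear":[-0.15,0,0.1],"angular":[0,0,0],"claw":0.3},
    {"linear":[-0.15,0,0.1],"angular":[0,0,0],"claw":0.5},
    {"linear":[-0.15,0,0.1],"angular":[0,0,0],"claw":0.6},
    {"linear":[-0.15,0,0.1],"angular":[0,0,0],"claw":0.65},
    {"linear":[-0.15,0,0.1],"angular":[0,0,0],"claw":0.65},
  ],
)

```text
clock: 33.2
ee_pos: [0.5738, -0.3936, 0.0258]
eef_rot: [-0.018, 0.018, -0.707, 0.707]
ft_force: [-1.1, 1.0, -0.1]
gripper_width: 0.649
```

Run:
```python
from h import *
info()
c=grab("scene");crop(c,280,180,140,110,5,"s24")
```

```text
t 33.2 p [ 0.5738 -0.3936  0.0258] F [-1.11  0.99 -0.08] T [ 0.027  0.003 -0.031] w 0.649
axes cols x,y,z:
 [[-0.9987  0.0002  0.0504]
 [-0.0504 -0.     -0.9987]
 [-0.0002 -1.      0.    ]]
```

View pics/s24.png

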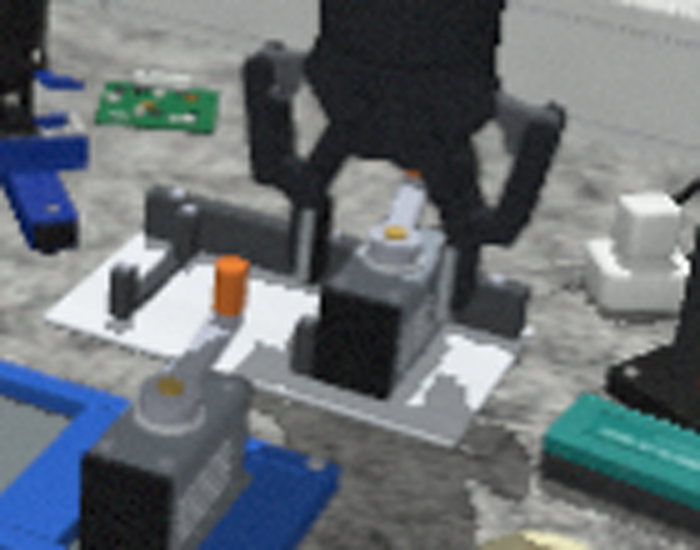

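The drive looks flush against the near post and the fence. I'll lift off and move towards the left drive, pausing to photograph the jig on the way.

Request:
servo_tool(
  increments=[
    {"linear":[0,-4,0],"angular":[0,0,0],"claw":0.65},
    {"linear":[0,-8,0],"angular":[0,0,0],"claw":0.65},
    {"linear":[0,-12,0],"angular":[0,0,0],"claw":0.65},
    {"linear":[17.1,-12,-17.9],"angular":[0,0,0],"claw":0.65},
    {"linear":[17.1,-12,-17.9],"angular":[0,0,0],"claw":0.65},
    {"linear":[17.1,-12,-17.9],"angular":[0,0,0],"claw":0.65},
    {"linear":[17.1,-12,-17.9],"angular":[0,0,0],"claw":0.65},
    {"linear":[17.1,-12,-17.9],"angular":[0,0,0],"claw":0.65},
    {"linear":[17.1,-12,-17.9],"angular":[0,0,0],"claw":0.65},
  ],
)

```text
clock: 34.38
ee_pos: [0.3948, -0.2241, 0.1465]
eef_rot: [-0.018, 0.017, -0.706, 0.707]
ft_force: [-0.0, -0.0, -0.4]
gripper_width: 0.649
```

Run:
```python
from h import *
info()
go(0.394,-0.2238,0.026,0.05)
c=grab("scene");crop(c,195,160,200,150,4,"s25")
c=grab("top");crop(c,240,160,160,130,5,"t25");np.savez("t25.npz",**c)
```

```text
t 34.38 p [ 0.3948 -0.2241  0.1465] F [-0.03 -0.02 -0.39] T [ 0.016  0.021 -0.004] w 0.649
axes cols x,y,z:
 [[-0.9987  0.0019  0.0503]
 [-0.0503 -0.0011 -0.9987]
 [-0.0018 -1.      0.0012]]
t 34.38 lin [ 0.1  12.04 -0.05] ang [-0.001  0.    -0.002] q [-0.54  0.31  2.06 -0.    0.77  0.98]
```

View pics/s25.png

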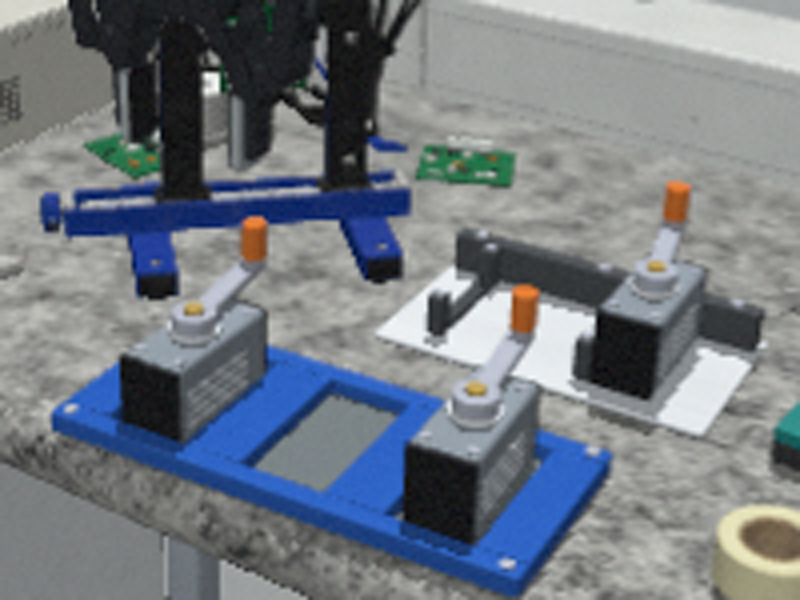

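View pics/t25.png

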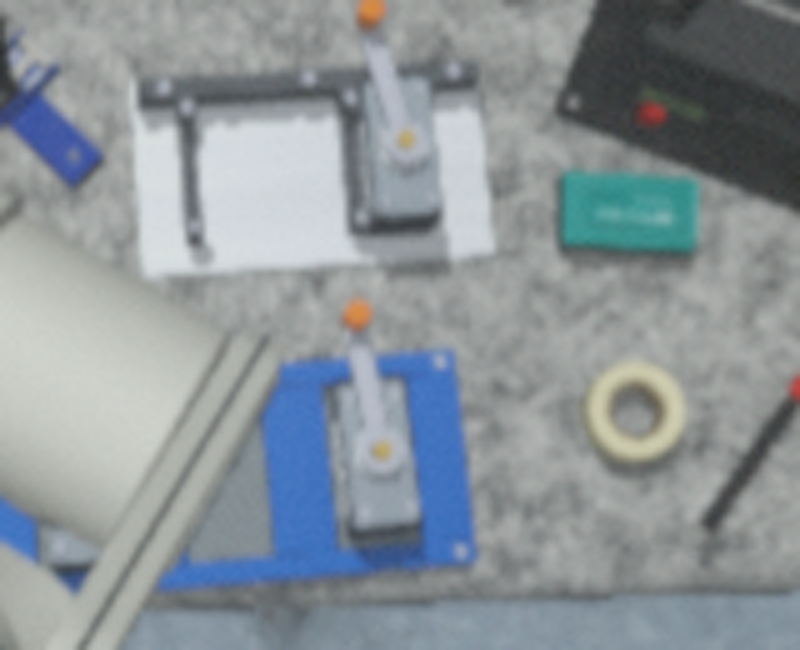

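The first worn drive sits flush in the right bay, with its housing at (405,150) and its arm still over counter-clockwise. The left drive's housing is yawed about −0.02 and its arm is still counter-clockwise. I'll grip it.

Request:
servo_tool(
  increments=[
    {"linear":[0.1,5,0],"angular":[0,0,0],"claw":0.65},
    {"linear":[0.1,9,0],"angular":[0,0,0],"claw":0.65},
    {"linear":[0.1,10.5,0],"angular":[0,0,0],"claw":0.65},
    {"linear":[0.1,11.9,0],"angular":[0,0,0],"claw":0.65},
    {"linear":[0.1,11.9,0],"angular":[0,0,0],"claw":0.65},
    {"linear":[0.1,11.9,0],"angular":[0,0,0],"claw":0.4},
    {"linear":[0.1,11.9,0],"angular":[0,0,0],"claw":0.38},
    {"linear":[0.1,11.9,0],"angular":[0,0,0],"claw":0.3},
    {"linear":[0.1,11.9,0],"angular":[0,0,0],"claw":0.3},
    {"linear":[0.1,11.9,0],"angular":[0,0,0],"claw":0.3},
  ],
  grip_force=60,
)

```text
clock: 35.72
ee_pos: [0.3932, -0.2239, 0.0278]
eef_rot: [-0.018, 0.017, -0.707, 0.707]
ft_force: [-1.2, 2.5, 8.0]
gripper_width: 0.406
```

Run:
```python
from h import *
info()
c=grab("scene");crop(c,195,180,200,130,4,"s26")
```

```text
t 35.73 p [ 0.3932 -0.2239  0.0278] F [-1.17  2.46  7.99] T [0.221 0.157 0.002] w 0.406
axes cols x,y,z:
 [[-0.9988  0.0013  0.0497]
 [-0.0497 -0.0007 -0.9988]
 [-0.0012 -1.      0.0007]]
```

View pics/s26.png

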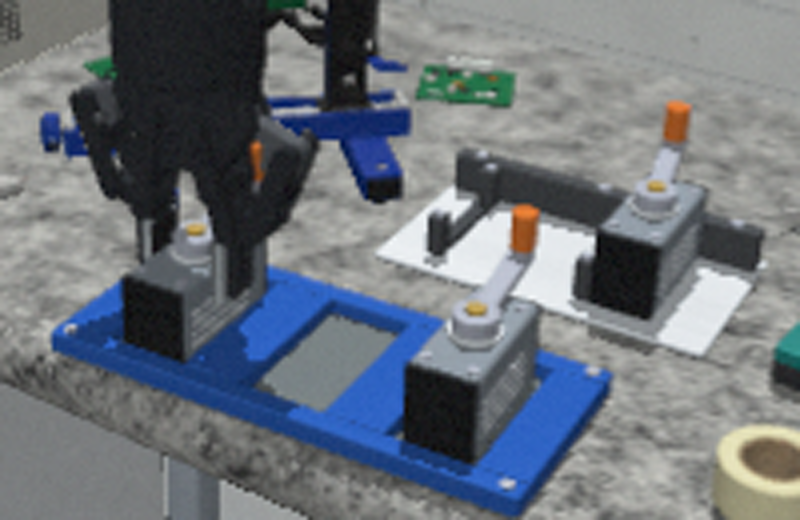

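Gripped at width 0.406. Lift and carry it to the left bay.

Request:
servo_tool(
  increments=[
    {"linear":[0,-1.5,0],"angular":[0,0,0],"claw":0.3},
    {"linear":[0,-4,0],"angular":[0,0,0],"claw":0.3},
    {"linear":[0,-6,0],"angular":[0,0,0],"claw":0.3},
    {"linear":[0,-6,0],"angular":[0,0,0],"claw":0.3},
  ],
)

```text
clock: 36.28
ee_pos: [0.3935, -0.2242, 0.0885]
eef_rot: [-0.019, 0.017, -0.706, 0.708]
ft_force: [0.4, 0.5, -6.8]
gripper_width: 0.403
```

Request:
servo_tool(
  increments=[
    {"linear":[-3.4,0,3.1],"angular":[0,0,0],"claw":0.3},
    {"linear":[-6.8,0,6.2],"angular":[0,0,0],"claw":0.3},
    {"linear":[-10.2,0,9.3],"angular":[0,0,0],"claw":0.3},
    {"linear":[-13.5,0,9.7],"angular":[0,0,0],"claw":0.3},
    {"linear":[-16,0,9.9],"angular":[0,0,0],"claw":0.3},
    {"linear":[-16,0,9.9],"angular":[0,0,0],"claw":0.3},
    {"linear":[-16,0,9.9],"angular":[0,0,0],"claw":0.3},
  ],
)

```text
clock: 37.15
ee_pos: [0.5559, -0.3139, 0.0855]
eef_rot: [0.017, -0.019, 0.707, -0.706]
ft_force: [-0.5, 0.3, -5.8]
gripper_width: 0.407
```

Run:
```python
from h import *
info()
go(0.558,-0.3145,0.028,0.05)
c=grab("scene");crop(c,195,150,200,150,4,"s27")
```

```text
t 37.15 p [ 0.5559 -0.3139  0.0855] F [-0.45  0.34 -5.82] T [-0.014  0.063 -0.013] w 0.407
axes cols x,y,z:
 [[-0.9987 -0.0028  0.05  ]
 [-0.05    0.0015 -0.9987]
 [ 0.0028 -1.     -0.0016]]
t 37.15 lin [-0.22  5.75  0.08] ang [ 0.002 -0.     0.003] q [-0.53  0.63  1.68 -0.    0.84  0.99]
```

View pics/s27.png

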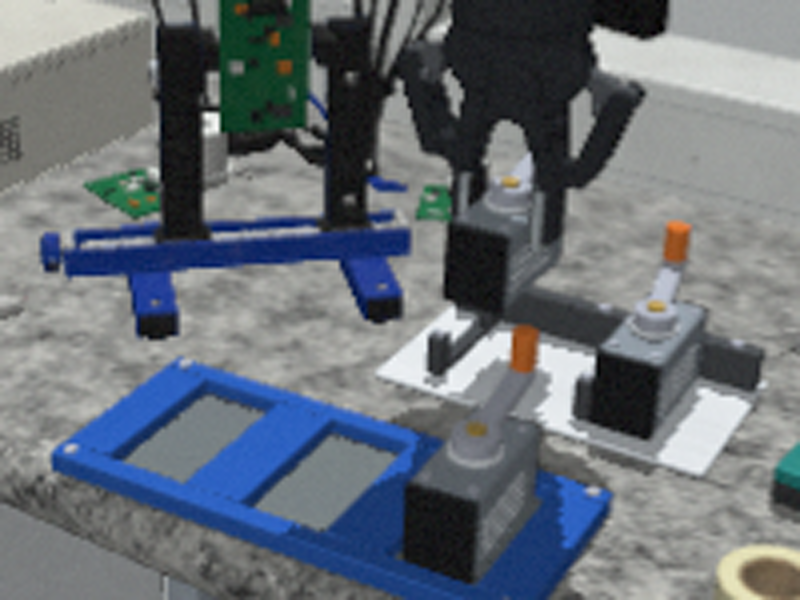

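Request:
servo_tool(
  increments=[
    {"linear":[-0.2,2.5,0.1],"angular":[0,0,0],"claw":0.3},
    {"linear":[-0.2,4.5,0.1],"angular":[0,0,0],"claw":0.3},
    {"linear":[-0.2,5.5,0.1],"angular":[0,0,0],"claw":0.3},
    {"linear":[-0.2,5.7,0.1],"angular":[0,0,0],"claw":0.3},
    {"linear":[-0.2,5.9,0.1],"angular":[0,0,0],"claw":0.3},
    {"linear":[-0.2,5.9,0.1],"angular":[0,0,0],"claw":0.3},
  ],
)

```text
clock: 37.95
ee_pos: [0.5598, -0.3157, 0.0283]
eef_rot: [-0.018, 0.017, -0.707, 0.707]
ft_force: [0.5, -0.4, -5.2]
gripper_width: 0.409
```

Run:
```python
from h import *
info()
c=grab("scene");crop(c,280,180,140,110,5,"s28")
```

```text
t 37.95 p [ 0.5598 -0.3157  0.0283] F [ 0.49 -0.44 -5.16] T [-0.035  0.062  0.025] w 0.409
axes cols x,y,z:
 [[-0.9988  0.0008  0.0498]
 [-0.0498 -0.0005 -0.9988]
 [-0.0007 -1.      0.0005]]
```

View pics/s28.png

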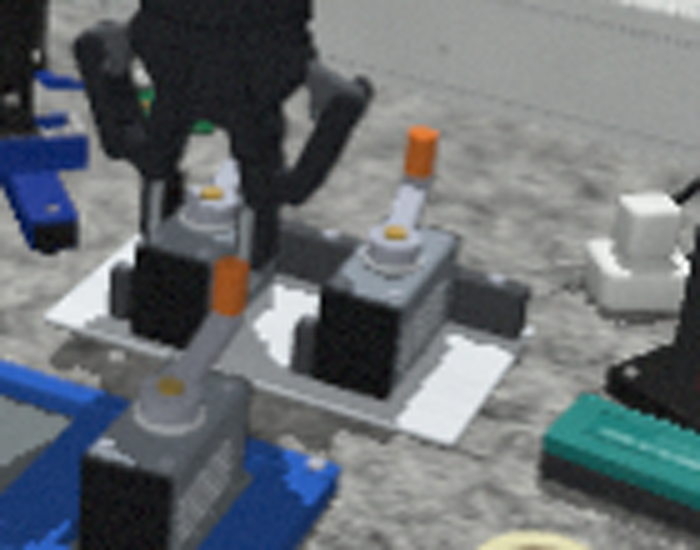

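The drive is in the left bay, just right of the near post at (120,290). I'll set it down, then push it to the fence and the side stop.

Request:
servo_tool(
  increments=[
    {"linear":[0,0.1,0],"angular":[0,0,0],"claw":0.3},
    {"linear":[0,0.2,0],"angular":[0,0,0],"claw":0.3},
    {"linear":[0,0.2,0],"angular":[0,0,0],"claw":0.3},
  ],
)

```text
clock: 38.38
ee_pos: [0.5599, -0.3157, 0.0279]
eef_rot: [-0.018, 0.017, -0.707, 0.707]
ft_force: [-4.2, 3.4, 10.5]
gripper_width: 0.407
```

Request:
servo_tool(
  increments=[
    {"linear":[-0.2,0,0],"angular":[0,0,0],"claw":0.3},
    {"linear":[-0.4,0,0],"angular":[0,0,0],"claw":0.3},
    {"linear":[-0.6,0,0],"angular":[0,0,0],"claw":0.3},
    {"linear":[-0.6,0,0],"angular":[0,0,0],"claw":0.3},
  ],
)

```text
clock: 38.88
ee_pos: [0.5638, -0.3156, 0.0279]
eef_rot: [0.017, -0.019, 0.707, -0.707]
ft_force: [-14.1, 0.9, 16.1]
gripper_width: 0.409
```

Request:
servo_tool(
  increments=[
    {"linear":[-0.1,0,0],"angular":[0,0,0],"claw":0.3},
    {"linear":[-0.2,0,0],"angular":[0,0,0],"claw":0.3},
    {"linear":[-0.2,0,0],"angular":[0,0,0],"claw":0.3},
  ],
)

```text
clock: 39.25
ee_pos: [0.5656, -0.3155, 0.0279]
eef_rot: [0.017, -0.019, 0.707, -0.707]
ft_force: [-14.2, 0.8, 15.8]
gripper_width: 0.406
```

Request:
servo_tool(
  increments=[
    {"linear":[-0.1,0,0],"angular":[0,0,0],"claw":0.3},
    {"linear":[-0.2,0,0],"angular":[0,0,0],"claw":0.3},
    {"linear":[-0.2,0,0],"angular":[0,0,0],"claw":0.3},
  ],
)

```text
clock: 39.62
ee_pos: [0.5676, -0.3155, 0.0279]
eef_rot: [0.017, -0.019, 0.707, -0.707]
ft_force: [-13.7, 1.4, 15.6]
gripper_width: 0.407
```

Too much of that is friction from pressing down, so I'll ease up about 1 mm and continue.

Request:
servo_tool(
  increments=[
    {"linear":[0,-0.08,0],"angular":[0,0,0],"claw":0.3},
    {"linear":[-0.1,-0.12,0],"angular":[0,0,0],"claw":0.3},
    {"linear":[-0.1,-0.12,0],"angular":[0,0,0],"claw":0.3},
  ],
)

```text
clock: 40.0
ee_pos: [0.5694, -0.3154, 0.0279]
eef_rot: [-0.017, 0.018, -0.707, 0.707]
ft_force: [-7.9, -0.8, 5.9]
gripper_width: 0.406
```

Request:
servo_tool(
  increments=[
    {"linear":[-0.1,0,0],"angular":[0,0,0],"claw":0.3},
    {"linear":[-0.2,0,0],"angular":[0,0,0],"claw":0.3},
    {"linear":[-0.2,0,0],"angular":[0,0,0],"claw":0.3},
  ],
)

```text
clock: 40.38
ee_pos: [0.5694, -0.3153, 0.028]
eef_rot: [0.016, -0.02, 0.707, -0.707]
ft_force: [-16.2, -2.2, 11.6]
gripper_width: 0.408
```

Fence contact is at x=0.5694. Now +y to the side stop.

Request:
servo_tool(
  increments=[
    {"linear":[0.1,-0.1,0],"angular":[0,0,0],"claw":0.3},
    {"linear":[0.1,-0.1,-0.2],"angular":[0,0,0],"claw":0.3},
    {"linear":[0.1,-0.1,-0.4],"angular":[0,0,0],"claw":0.3},
    {"linear":[0.1,-0.1,-0.5],"angular":[0,0,0],"claw":0.3},
    {"linear":[0.1,-0.1,-0.5],"angular":[0,0,0],"claw":0.3},
  ],
)

```text
clock: 41.0
ee_pos: [0.5694, -0.3116, 0.0281]
eef_rot: [-0.017, 0.019, -0.706, 0.707]
ft_force: [-9.7, -8.8, -2.0]
gripper_width: 0.406
```

Request:
servo_tool(
  increments=[
    {"linear":[0,0,-0.15],"angular":[0,0,0],"claw":0.3},
    {"linear":[0,0,-0.3],"angular":[0,0,0],"claw":0.3},
    {"linear":[0,0,-0.3],"angular":[0,0,0],"claw":0.3},
  ],
)

```text
clock: 41.38
ee_pos: [0.5692, -0.3087, 0.0281]
eef_rot: [-0.017, 0.019, -0.706, 0.707]
ft_force: [-9.3, -9.7, -0.9]
gripper_width: 0.409
```

Request:
servo_tool(
  increments=[
    {"linear":[0,0,-0.1],"angular":[0,0,0],"claw":0.3},
    {"linear":[0,0,-0.2],"angular":[0,0,0],"claw":0.3},
    {"linear":[0,0,-0.2],"angular":[0,0,0],"claw":0.3},
  ],
)

```text
clock: 41.75
ee_pos: [0.5693, -0.3081, 0.0281]
eef_rot: [-0.017, 0.018, -0.706, 0.708]
ft_force: [-10.4, -15.3, -3.3]
gripper_width: 0.409
```

Side stop contact is at y≈−0.308. One more small push, then release.

Request:
servo_tool(
  increments=[
    {"linear":[-0.1,0.1,-0.1],"angular":[0,0,0],"claw":0.3},
    {"linear":[-0.1,0.1,-0.1],"angular":[0,0,0],"claw":0.3},
    {"linear":[-0.1,0,0],"angular":[0,0,0],"claw":0.5},
    {"linear":[-0.1,0,0.3],"angular":[0,0,0],"claw":0.6},
    {"linear":[-0.1,0,0.3],"angular":[0,0,0],"claw":0.65},
    {"linear":[-0.1,0,0.3],"angular":[0,0,0],"claw":0.65},
    {"linear":[-0.1,-4,0.3],"angular":[0,0,0],"claw":0.65},
    {"linear":[-0.1,-8,0.3],"angular":[0,0,0],"claw":0.65},
    {"linear":[-0.1,-12,0.3],"angular":[0,0,0],"claw":0.65},
  ],
)

```text
clock: 42.88
ee_pos: [0.5722, -0.3074, 0.149]
eef_rot: [0.018, -0.018, 0.707, -0.707]
ft_force: [0.0, 0.1, 0.1]
gripper_width: 0.649
```

Request:
servo_tool(
  increments=[
    {"linear":[15,0,25],"angular":[0,0,0],"claw":0.35},
    {"linear":[15,0,25],"angular":[0,0,0],"claw":0.35},
    {"linear":[15,0,25],"angular":[0,0,0],"claw":0.35},
    {"linear":[15,0,25],"angular":[0,0,0],"claw":0.35},
    {"linear":[15,0,25],"angular":[0,0,0],"claw":0.35},
    {"linear":[15,0,25],"angular":[0,0,0],"claw":0.35},
  ],
)

```text
clock: 43.62
ee_pos: [0.433, -0.5676, 0.1478]
eef_rot: [-0.016, 0.016, -0.707, 0.707]
ft_force: [0.2, 0.8, -0.8]
gripper_width: 0.35
```

Run:
```python
from h import *
info()
c=grab("scene");crop(c,195,180,200,120,4,"s29");np.savez("s29.npz",**c)
c=grab("top");crop(c,220,160,160,130,5,"t29");np.savez("t29.npz",**c)
```

```text
t 43.62 p [ 0.433  -0.5676  0.1478] F [ 0.22  0.79 -0.8 ] T [ 0.004 -0.008  0.022] w 0.35
axes cols x,y,z:
 [[-0.9989  0.0002  0.0463]
 [-0.0463 -0.0008 -0.9989]
 [-0.0002 -1.      0.0008]]
```

View pics/s29.png

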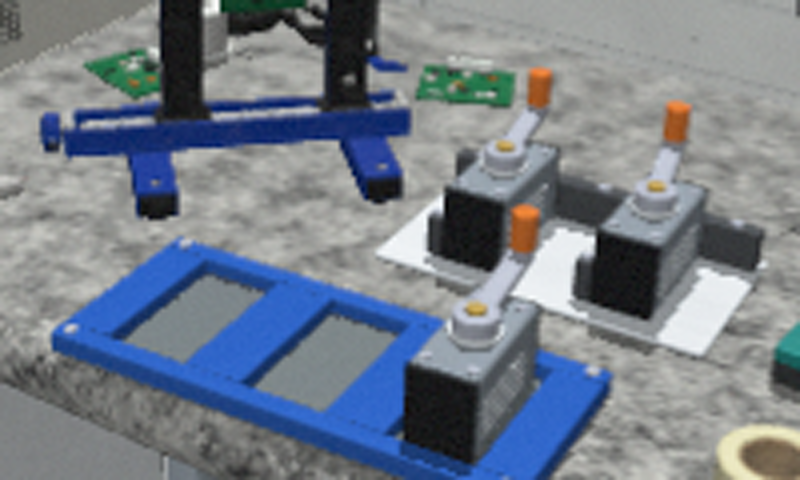

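View pics/t29.png

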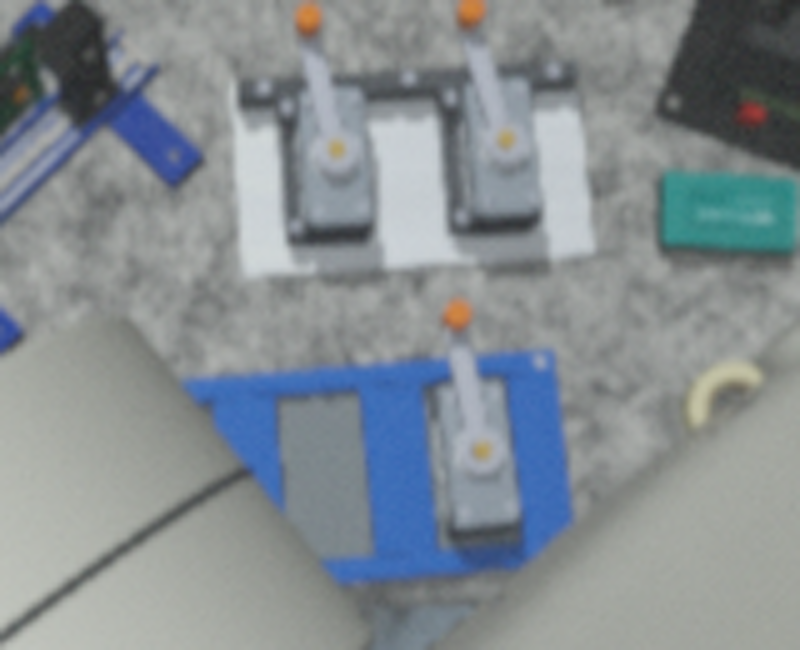

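Both drives stand in the jig. The left bay's hub is at (337,149) and pin at (308,19), and the right bay's at (506,141) and (471,12). I'll check the arm angles and positions in numbers.

```bash
python3 - <<'E'
from h import *
s=dict(np.load("s29.npz"));t=dict(np.load("t29.npz"))
T=lambda p:(np.array(p)+.5)/5-.5+[220,160]
S=lambda p:(np.array(p)+.5)/4-.5+[195,180]
h=tri(t,T([(337,149),(506,141),(482,450)]),s,S([(505,147),(656,187),(477,309)]))
p=tri(t,T([(308,19),(471,12),(458,313)]),s,S([(540,88),(677,122),(524,229)]))
print(h);print(p);d=p-h;print("arm ang",np.arctan2(d[:,1],d[:,0]),"len",np.hypot(d[:,0],d[:,1]))
v=h[0]-h[1];print("hub sep",np.hypot(v[0],v[1]),"dir yaw",np.arctan2(-v[0],v[1]))
# jig features, same views
j=tri(t,T([(264,88),(555,70)]),s,S([(463,153),(754,230)]))
print("fence line yaw (top)",j)
# housing rear & front edges by colour: grey long side edges top view at z=.05
for n,a in(("L",[(369,90),(374,225)]),("R",[(530,80),(541,215)]),("rackR",[(505,380),(521,528)])):
    q=plane(t,T(a),.05);e=q[0]-q[1];print(n,"edge yaw",np.arctan2(e[1],e[0]),np.linalg.norm(e))
E
python3 - <<'E'
import numpy as np,cv2,sys
sys.path.insert(0,'.')
from h import *
t=dict(np.load("t29.npz"));s=dict(np.load("s29.npz"))
a=cv2.resize(t["image"][155:215,264:336],None,fx=10,fy=10,interpolation=cv2.INTER_CUBIC);cv2.imwrite("pics/t29z.png",a)
a=cv2.resize(s["image"][190:270,285:390],None,fx=7.5,fy=7.5,interpolation=cv2.INTER_CUBIC);cv2.imwrite("pics/s29z.png",a)
E
```

```text
[[ 0.57   -0.3093  0.0604  0.0042]
 [ 0.5727 -0.3993  0.0609  0.0035]
 [ 0.4089 -0.3788  0.0613  0.0035]]
[[ 0.6398 -0.2958  0.0676  0.0042]
 [ 0.6419 -0.3827  0.0681  0.0045]
 [ 0.479  -0.368   0.0684  0.0053]]
arm ang [0.1913 0.2363 0.1537] len [0.071  0.0712 0.0709]
hub sep 0.09010591307555371 dir yaw 0.029665290579312133
fence line yaw (top) [[ 0.6099 -0.268   0.0292  0.0151]
 [ 0.6244 -0.4375  0.0219  0.0033]]
L edge yaw -0.001259695711116407 0.07420269565159643
R edge yaw 0.02627753879106785 0.0746569986205904
rackR edge yaw 0.05900640276348879 0.07746079706979032
```

View pics/t29z.png

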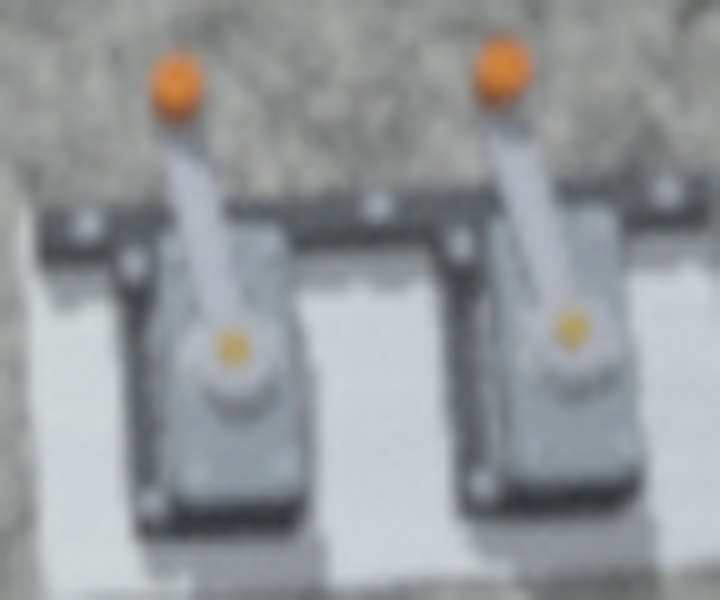

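View pics/s29z.png

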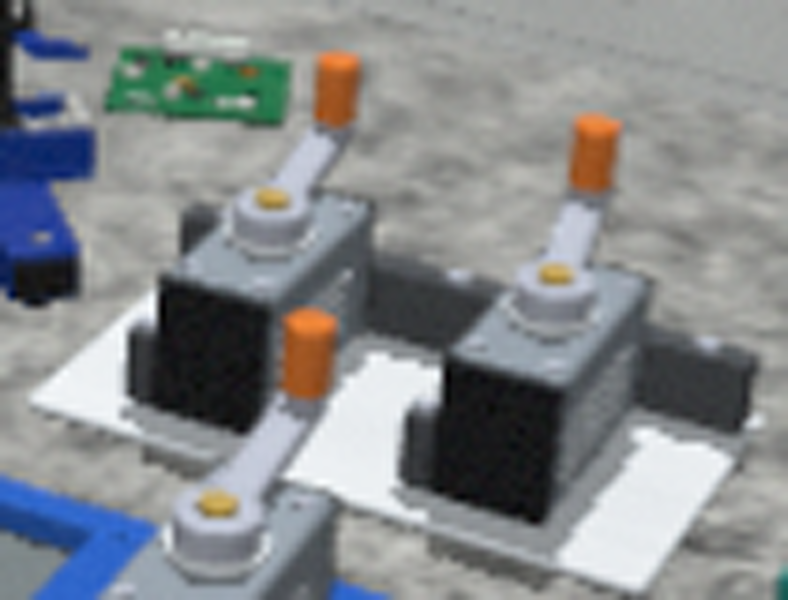

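Both are flush. The left-bay arm reads about +0.15 rad relative to its housing, and the right-bay arm about +0.19. The left drive was knocked earlier, so I'll push both handles counter-clockwise again, gently.

```bash
cat >> h.py <<'E'
def meanF(n=8):
    F=[]
    for i in range(n):
        camera("scene"); F.append(arm.get_state()["ft_force"])
    print("meanF",np.mean(F,0).round(2),"p",arm.get_state()["ee_pos"])
E
python3 - <<'E'
from h import *
meanF(4); go(0.640,-0.2958,0.13,0.05)
E
```

```text
meanF [0.26 0.02 0.4 ] p [ 0.4357 -0.5637  0.148 ]
t 43.92 lin [-21.78   1.81 -25.7 ] ang [0.    0.002 0.   ] q [-0.93  0.64  1.47  0.    1.03  0.59]
```

Request:
servo_tool(
  increments=[
    {"linear":[-21.8,1.8,-25.7],"angular":[0,0,0],"claw":0.35},
    {"linear":[-21.8,1.8,-25.7],"angular":[0,0,0],"claw":0.35},
    {"linear":[-21.8,1.8,-25.7],"angular":[0,0,0],"claw":0.35},
    {"linear":[-21.8,1.8,-25.7],"angular":[0,0,0],"claw":0.35},
    {"linear":[-21.8,1.8,-25.7],"angular":[0,0,0],"claw":0.35},
    {"linear":[-21.8,1.8,-25.7],"angular":[0,0,0],"claw":0.35},
    {"linear":[-21.8,1.8,-25.7],"angular":[0,0,0],"claw":0.35},
    {"linear":[-21.8,1.8,-25.7],"angular":[0,0,0],"claw":0.35},
    {"linear":[-21.8,1.8,-25.7],"angular":[0,0,0],"claw":0.35},
  ],
)

```text
clock: 45.05
ee_pos: [0.6388, -0.2989, 0.1302]
eef_rot: [-0.017, 0.017, -0.707, 0.707]
ft_force: [-0.9, 0.2, -0.1]
gripper_width: 0.352
```

Run:
```python
from h import *
meanF(4); go(0.640,-0.2958,0.058,0.05)
c=grab("scene");crop(c,275,150,140,110,5,"s30")
```

```text
meanF [-0.13  0.21  0.13] p [ 0.6392 -0.2985  0.1301]
t 45.25 lin [-0.09  7.21 -0.26] ang [-0.    -0.002 -0.   ] q [-0.45  0.65  1.5   0.    0.99  1.07]
```

View pics/s30.png

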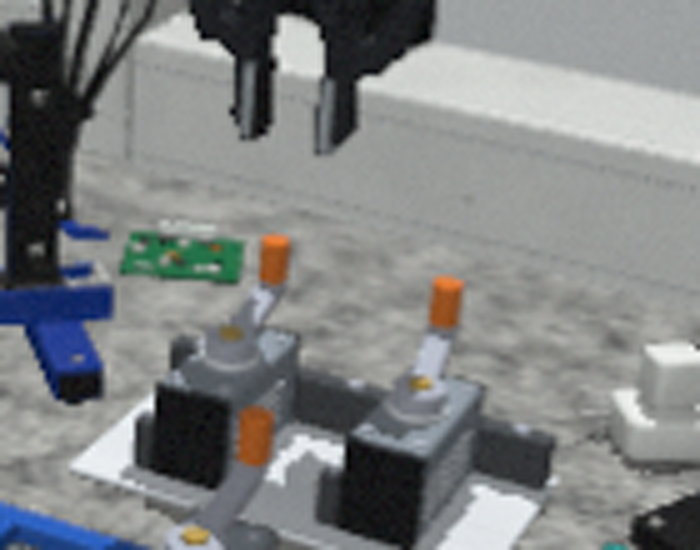

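Request:
servo_tool(
  increments=[
    {"linear":[-0.1,3,-0.2],"angular":[0,0,0],"claw":0.35},
    {"linear":[-0.1,6,-0.2],"angular":[0,0,0],"claw":0.35},
    {"linear":[-0.1,7.2,-0.2],"angular":[0,0,0],"claw":0.35},
    {"linear":[-0.1,7.2,-0.2],"angular":[0,0,0],"claw":0.2},
    {"linear":[-0.1,7.2,-0.2],"angular":[0,0,0],"claw":0.2},
    {"linear":[-0.1,7.2,-0.2],"angular":[0,0,0],"claw":0.2},
  ],
  grip_force=20,
)

```text
clock: 46.05
ee_pos: [0.6414, -0.2958, 0.0593]
eef_rot: [-0.018, 0.017, -0.707, 0.707]
ft_force: [0.3, -0.7, 0.1]
gripper_width: 0.2
```

Request:
servo_tool(
  increments=[
    {"linear":[0,0,-0.1],"angular":[0,0,0],"claw":0.2},
    {"linear":[0,0,-0.2],"angular":[0,0,0],"claw":0.2},
    {"linear":[0,0,-0.2],"angular":[0,0,0],"claw":0.2},
  ],
)

```text
clock: 46.42
ee_pos: [0.6406, -0.2934, 0.0582]
eef_rot: [-0.018, 0.018, -0.707, 0.707]
ft_force: [1.0, -0.3, -0.3]
gripper_width: 0.196
```

Run:
```python
from h import *
meanF(10)
c=grab("scene");crop(c,275,170,140,110,5,"s31")
```

```text
meanF [-0.04 -0.31  0.18] p [ 0.6405 -0.2935  0.058 ]
```

View pics/s31.png

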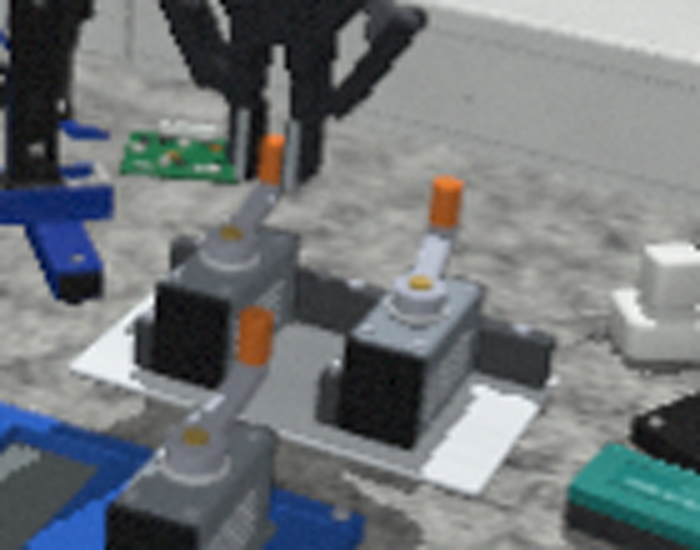

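Request:
servo_tool(
  increments=[
    {"linear":[0,0,-0.1],"angular":[0,0,0],"claw":0.2},
    {"linear":[0,0,-0.1],"angular":[0,0,0],"claw":0.2},
  ],
)

```text
clock: 47.22
ee_pos: [0.6405, -0.2927, 0.0581]
eef_rot: [-0.018, 0.018, -0.707, 0.707]
ft_force: [0.9, -1.5, -0.2]
gripper_width: 0.203
```

Run:
```python
from h import *
meanF(10)
```

```text
meanF [ 0.16 -1.76  0.31] p [ 0.6405 -0.2926  0.0581]
```

Request:
servo_tool(
  increments=[
    {"linear":[0,0,-0.1],"angular":[0,0,0],"claw":0.2},
    {"linear":[0,0,-0.1],"angular":[0,0,0],"claw":0.2},
  ],
)

```text
clock: 47.98
ee_pos: [0.6405, -0.2919, 0.0582]
eef_rot: [-0.018, 0.018, -0.707, 0.707]
ft_force: [0.4, -4.4, 0.6]
gripper_width: 0.199
```

Run:
```python
from h import *
meanF(10)
```

```text
meanF [ 0.11 -5.12  0.61] p [ 0.6405 -0.2917  0.0582]
```

Request:
servo_tool(
  increments=[
    {"linear":[0,0,-0.1],"angular":[0,0,0],"claw":0.2},
    {"linear":[0,0,-0.1],"angular":[0,0,0],"claw":0.2},
  ],
)

```text
clock: 48.72
ee_pos: [0.6405, -0.2911, 0.0582]
eef_rot: [-0.018, 0.017, -0.707, 0.707]
ft_force: [-0.4, -6.6, -0.1]
gripper_width: 0.203
```

Run:
```python
from h import *
meanF(10)
```

```text
meanF [-0.09 -6.7   0.63] p [ 0.6405 -0.2911  0.0582]
```

Firm resistance at −5 to −7 N, so the left-bay arm is at its counter-clockwise stop. Now the right-bay handle.

Request:
servo_tool(
  increments=[
    {"linear":[0,0,0.2],"angular":[0,0,0],"claw":0.35},
    {"linear":[0,0,0.2],"angular":[0,0,0],"claw":0.35},
    {"linear":[0,-3,0.2],"angular":[0,0,0],"claw":0.35},
    {"linear":[0,-5.5,0.2],"angular":[0,0,0],"claw":0.35},
    {"linear":[0.2,-5.5,5],"angular":[0,0,0],"claw":0.35},
    {"linear":[0.3,-5.5,9.2],"angular":[0,0,0],"claw":0.35},
    {"linear":[0.3,-5.5,9.2],"angular":[0,0,0],"claw":0.35},
    {"linear":[0.3,-5.5,9.2],"angular":[0,0,0],"claw":0.35},
  ],
)

```text
clock: 50.22
ee_pos: [0.6415, -0.3815, 0.1124]
eef_rot: [0.017, -0.018, 0.707, -0.706]
ft_force: [0.3, 0.7, 0.0]
gripper_width: 0.351
```

Run:
```python
from h import *
meanF(4); go(0.642,-0.382,0.058,0.05)
c=grab("scene");crop(c,275,170,140,110,5,"s32")
```

```text
meanF [-0.27  0.29  0.05] p [ 0.642  -0.3811  0.1129]
t 50.42 lin [0.01 5.49 0.09] ang [0.001 0.001 0.001] q [-0.55  0.73  1.39  0.    1.02  0.97]
```

View pics/s32.png

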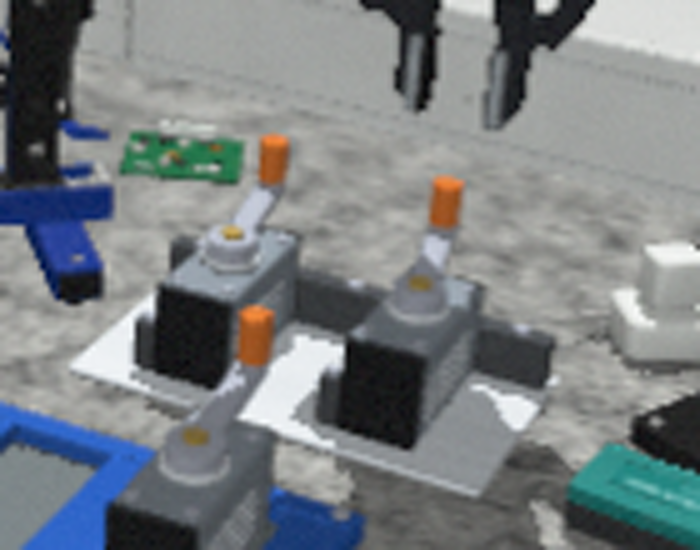

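Request:
servo_tool(
  increments=[
    {"linear":[0,3,0.1],"angular":[0,0,0],"claw":0.35},
    {"linear":[0,5.5,0.1],"angular":[0,0,0],"claw":0.35},
    {"linear":[0,5.5,0.1],"angular":[0,0,0],"claw":0.35},
    {"linear":[0,5.5,0.1],"angular":[0,0,0],"claw":0.2},
    {"linear":[0,5.5,0.1],"angular":[0,0,0],"claw":0.2},
    {"linear":[0,5.5,0.1],"angular":[0,0,0],"claw":0.2},
  ],
  grip_force=20,
)

```text
clock: 51.22
ee_pos: [0.6425, -0.3838, 0.0591]
eef_rot: [-0.018, 0.017, -0.707, 0.707]
ft_force: [-0.1, 1.1, -0.7]
gripper_width: 0.202
```

Run:
```python
from h import *
meanF(8)
```

```text
meanF [-0.24  0.05 -0.12] p [ 0.642  -0.3835  0.0581]
```

Request:
servo_tool(
  increments=[
    {"linear":[0,0,-0.15],"angular":[0,0,0],"claw":0.2},
    {"linear":[0,0,-0.15],"angular":[0,0,0],"claw":0.2},
  ],
)

```text
clock: 51.88
ee_pos: [0.6419, -0.3819, 0.058]
eef_rot: [0.018, -0.018, 0.707, -0.707]
ft_force: [0.5, -0.2, 0.2]
gripper_width: 0.195
```

Run:
```python
from h import *
meanF(8)
```

```text
meanF [0.11 0.2  0.07] p [ 0.6419 -0.382   0.058 ]
```

Request:
servo_tool(
  increments=[
    {"linear":[0,0,-0.1],"angular":[0,0,0],"claw":0.2},
    {"linear":[0,0,-0.1],"angular":[0,0,0],"claw":0.2},
  ],
)

```text
clock: 52.52
ee_pos: [0.6418, -0.381, 0.058]
eef_rot: [-0.018, 0.018, -0.707, 0.707]
ft_force: [-0.7, -0.1, 0.5]
gripper_width: 0.203
```

Run:
```python
from h import *
meanF(8)
```

```text
meanF [-0.07 -0.69  0.08] p [ 0.6418 -0.381   0.058 ]
```

Request:
servo_tool(
  increments=[
    {"linear":[0,0,-0.1],"angular":[0,0,0],"claw":0.2},
    {"linear":[0,0,-0.1],"angular":[0,0,0],"claw":0.2},
  ],
)

```text
clock: 53.18
ee_pos: [0.6418, -0.3803, 0.0581]
eef_rot: [-0.018, 0.018, -0.707, 0.707]
ft_force: [0.7, -2.4, 0.4]
gripper_width: 0.204
```

Run:
```python
from h import *
meanF(8)
```

```text
meanF [-0.2  -2.63 -0.66] p [ 0.6418 -0.3802  0.0581]
```

Request:
servo_tool(
  increments=[
    {"linear":[0,0,-0.1],"angular":[0,0,0],"claw":0.2},
    {"linear":[0,0,-0.1],"angular":[0,0,0],"claw":0.2},
  ],
)

```text
clock: 53.82
ee_pos: [0.6418, -0.3792, 0.0582]
eef_rot: [-0.018, 0.018, -0.707, 0.707]
ft_force: [-0.3, -4.3, 0.5]
gripper_width: 0.2
```

Run:
```python
from h import *
meanF(8)
```

```text
meanF [-0.4  -3.83  0.5 ] p [ 0.6418 -0.3791  0.0581]
```

Stop reached at −3 to −4 N. I'll lift and look at whether the pushes disturbed the housings.

Request:
servo_tool(
  increments=[
    {"linear":[0,0,0.2],"angular":[0,0,0],"claw":0.35},
    {"linear":[0,0,0.2],"angular":[0,0,0],"claw":0.35},
    {"linear":[0,-3,0.2],"angular":[0,0,0],"claw":0.35},
    {"linear":[0,-9,0.2],"angular":[0,0,0],"claw":0.65},
    {"linear":[14,-9,20],"angular":[0,0,0],"claw":0.65},
    {"linear":[14,-9,20],"angular":[0,0,0],"claw":0.65},
    {"linear":[14,-9,20],"angular":[0,0,0],"claw":0.65},
    {"linear":[14,-9,20],"angular":[0,0,0],"claw":0.65},
    {"linear":[14,-9,20],"angular":[0,0,0],"claw":0.65},
    {"linear":[14,-9,20],"angular":[0,0,0],"claw":0.65},
  ],
)

```text
clock: 55.48
ee_pos: [0.5118, -0.5851, 0.1476]
eef_rot: [0.017, -0.017, 0.707, -0.706]
ft_force: [0.3, 0.3, -0.7]
gripper_width: 0.649
```

Run:
```python
from h import *
info()
s=grab("scene");np.savez("s33.npz",**s)
t=grab("top");np.savez("t33.npz",**t);crop(t,220,160,160,130,5,"t33")
cv2.imwrite("pics/t33z.png",cv2.resize(t["image"][155:215,264:336],None,fx=10,fy=10,interpolation=cv2.INTER_CUBIC))
cv2.imwrite("pics/s33z.png",cv2.resize(s["image"][190:270,285:390],None,fx=7.5,fy=7.5,interpolation=cv2.INTER_CUBIC))
```

```text
t 55.48 p [ 0.5118 -0.5851  0.1476] F [ 0.31  0.27 -0.65] T [ 0.003 -0.014  0.008] w 0.649
axes cols x,y,z:
 [[-0.9988 -0.0002  0.0492]
 [-0.0492  0.0013 -0.9988]
 [ 0.0001 -1.     -0.0013]]
```

View pics/t33z.png

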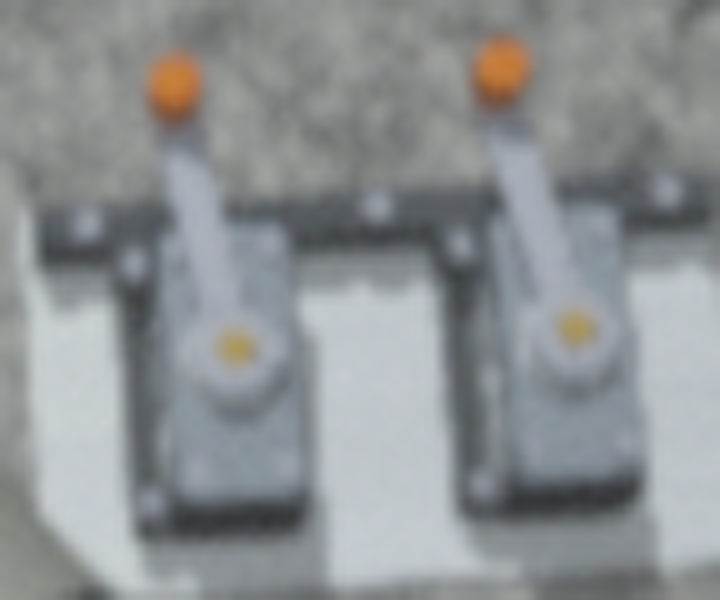

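View pics/s33z.png

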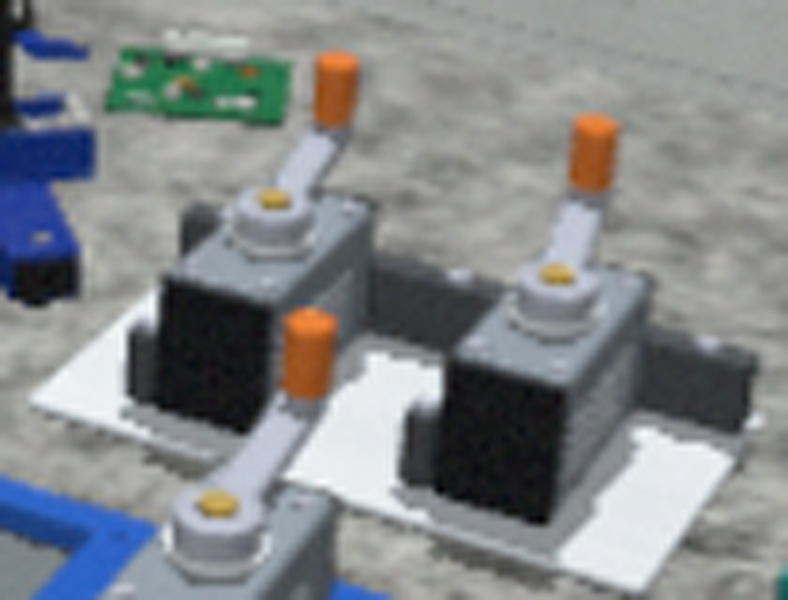

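View pics/t33.png

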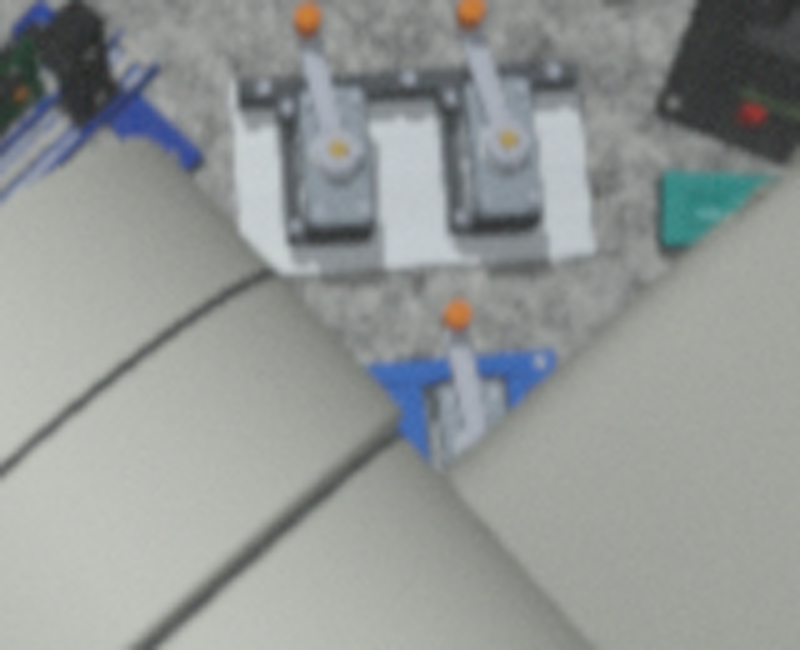

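The right-bay housing's tail moved out by roughly 1 mm (yaw about 0.03) under the handle push. I'll straddle each housing with open fingers and press its right face back onto the side stop.

Run:
```python
from h import *
go(0.565,-0.3985,0.14,0.05)
```

```text
t 55.58 lin [ -6.16   0.79 -18.28] ang [0.001 0.001 0.   ] q [-0.87  0.73  1.29  0.    1.12  0.65]
```

Request:
servo_tool(
  increments=[
    {"linear":[-6.2,0.8,-18.3],"angular":[0,0,0],"claw":0.6},
    {"linear":[-6.2,0.8,-18.3],"angular":[0,0,0],"claw":0.6},
    {"linear":[-6.2,0.8,-18.3],"angular":[0,0,0],"claw":0.6},
    {"linear":[-6.2,0.8,-18.3],"angular":[0,0,0],"claw":0.6},
    {"linear":[-6.2,0.8,-18.3],"angular":[0,0,0],"claw":0.6},
    {"linear":[-6.2,0.8,-18.3],"angular":[0,0,0],"claw":0.6},
    {"linear":[-6.2,0.8,-18.3],"angular":[0,0,0],"claw":0.6},
  ],
)

```text
clock: 56.45
ee_pos: [0.5643, -0.4012, 0.14]
eef_rot: [-0.017, 0.017, -0.707, 0.707]
ft_force: [-0.4, 0.2, 0.2]
gripper_width: 0.598
```

Run:
```python
from h import *
info();go(0.565,-0.3985,0.032,0.05)
```

```text
t 56.45 p [ 0.5643 -0.4012  0.14  ] F [-0.39  0.18  0.2 ] T [0.029 0.003 0.013] w 0.598
axes cols x,y,z:
 [[-0.9988  0.0002  0.0482]
 [-0.0482 -0.0003 -0.9988]
 [-0.0002 -1.      0.0003]]
t 56.45 lin [-0.08 10.8  -0.27] ang [-0.    -0.002 -0.   ] q [-0.64  0.62  1.53 -0.    0.99  0.89]
```

Request:
servo_tool(
  increments=[
    {"linear":[-0.1,5,-0.1],"angular":[0,0,0],"claw":0.6},
    {"linear":[-0.1,9,-0.1],"angular":[0,0,0],"claw":0.6},
    {"linear":[-0.1,10.8,-0.1],"angular":[0,0,0],"claw":0.6},
    {"linear":[-0.1,10.8,-0.3],"angular":[0,0,0],"claw":0.6},
    {"linear":[-0.1,10.8,-0.5],"angular":[0,0,0],"claw":0.6},
    {"linear":[-0.1,10.8,-0.5],"angular":[0,0,0],"claw":0.6},
  ],
)

```text
clock: 57.2
ee_pos: [0.5664, -0.3954, 0.0338]
eef_rot: [-0.018, 0.017, -0.706, 0.707]
ft_force: [0.2, -0.0, 0.3]
gripper_width: 0.602
```

Request:
servo_tool(
  increments=[
    {"linear":[0,0,-0.1],"angular":[0,0,0],"claw":0.6},
    {"linear":[0,0,-0.2],"angular":[0,0,0],"claw":0.6},
    {"linear":[0,0,-0.2],"angular":[0,0,0],"claw":0.6},
  ],
)

```text
clock: 57.58
ee_pos: [0.5654, -0.3927, 0.0322]
eef_rot: [-0.018, 0.018, -0.707, 0.707]
ft_force: [-0.0, -0.0, -0.2]
gripper_width: 0.6
```

Request:
servo_tool(
  increments=[
    {"linear":[0,0,-0.1],"angular":[0,0,0],"claw":0.6},
    {"linear":[0,0,-0.2],"angular":[0,0,0],"claw":0.6},
    {"linear":[0,0,-0.2],"angular":[0,0,0],"claw":0.6},
  ],
)

```text
clock: 57.95
ee_pos: [0.5653, -0.3915, 0.0323]
eef_rot: [-0.018, 0.017, -0.707, 0.707]
ft_force: [-1.0, -4.0, 1.5]
gripper_width: 0.6
```

Request:
servo_tool(
  increments=[
    {"linear":[0,0,-0.1],"angular":[0,0,0],"claw":0.6},
    {"linear":[0,0,-0.1],"angular":[0,0,0],"claw":0.6},
  ],
)

```text
clock: 58.2
ee_pos: [0.5651, -0.3906, 0.0322]
eef_rot: [-0.018, 0.017, -0.707, 0.707]
ft_force: [-2.9, -5.4, 1.3]
gripper_width: 0.6
```

Run:
```python
from h import *
meanF(4)
```

```text
meanF [-2.81 -5.6   1.79] p [ 0.5651 -0.3906  0.0323]
```

Request:
servo_tool(
  increments=[
    {"linear":[0,0,-0.1],"angular":[0,0,0],"claw":0.6},
    {"linear":[0,0,-0.1],"angular":[0,0,0],"claw":0.6},
  ],
)

```text
clock: 58.65
ee_pos: [0.5651, -0.3904, 0.0323]
eef_rot: [-0.018, 0.017, -0.706, 0.708]
ft_force: [-3.1, -8.8, 0.9]
gripper_width: 0.601
```

Request:
servo_tool(
  increments=[
    {"linear":[0,0,-0.1],"angular":[0,0,0],"claw":0.6},
    {"linear":[0,0,-0.1],"angular":[0,0,0],"claw":0.6},
  ],
)

```text
clock: 58.9
ee_pos: [0.5651, -0.3903, 0.0326]
eef_rot: [-0.018, 0.017, -0.706, 0.708]
ft_force: [-3.6, -12.2, 0.6]
gripper_width: 0.6
```

Run:
```python
from h import *
meanF(4)
c=grab("scene");crop(c,275,170,140,110,5,"s34")
```

```text
meanF [ -3.66 -11.49   0.34] p [ 0.5651 -0.3903  0.0326]
```

View pics/s34.png

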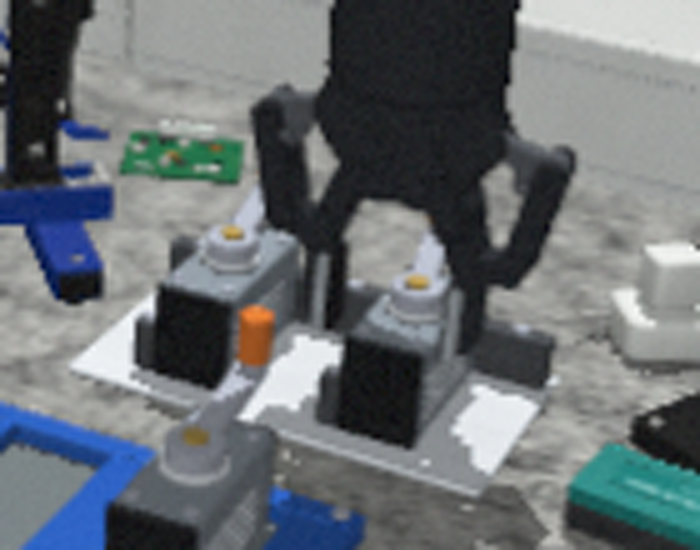

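It's stalled firmly at y=−0.3903, so the right-bay drive is flush. Same for the left bay.

Request:
servo_tool(
  increments=[
    {"linear":[0,0,0.5],"angular":[0,0,0],"claw":0.6},
    {"linear":[0,0,0.6],"angular":[0,0,0],"claw":0.6},
    {"linear":[0,-4,0.6],"angular":[0,0,0],"claw":0.6},
    {"linear":[0,-8,0.6],"angular":[0,0,0],"claw":0.6},
    {"linear":[0,-10.5,0.6],"angular":[0,0,0],"claw":0.6},
    {"linear":[0.05,-10.5,-4],"angular":[0,0,0],"claw":0.6},
    {"linear":[0.05,-10.5,-8.2],"angular":[0,0,0],"claw":0.6},
    {"linear":[0.05,-10.5,-8.2],"angular":[0,0,0],"claw":0.6},
    {"linear":[0.05,-10.5,-8.2],"angular":[0,0,0],"claw":0.6},
  ],
)

```text
clock: 60.28
ee_pos: [0.5609, -0.3059, 0.1371]
eef_rot: [-0.018, 0.018, -0.707, 0.707]
ft_force: [-0.1, -1.3, -0.2]
gripper_width: 0.598
```

Run:
```python
from h import *
info();go(0.5605,-0.3085,0.032,0.05)
```

```text
t 60.27 p [ 0.5609 -0.3059  0.1371] F [-0.08 -1.34 -0.15] T [-0.027 -0.038  0.028] w 0.598
axes cols x,y,z:
 [[-0.9987  0.0003  0.0506]
 [-0.0506 -0.0001 -0.9987]
 [-0.0003 -1.      0.0001]]
t 60.27 lin [ 0.06 10.51  0.26] ang [-0.     0.001 -0.   ] q [-0.52  0.56  1.66  0.    0.93  1.  ]
```

Request:
servo_tool(
  increments=[
    {"linear":[0,5,0.3],"angular":[0,0,0],"claw":0.6},
    {"linear":[0,9,0.3],"angular":[0,0,0],"claw":0.6},
    {"linear":[0,10.5,0.3],"angular":[0,0,0],"claw":0.6},
    {"linear":[0,10.5,0.1],"angular":[0,0,0],"claw":0.6},
    {"linear":[0,10.5,-0.2],"angular":[0,0,0],"claw":0.6},
    {"linear":[0,10.5,-0.2],"angular":[0,0,0],"claw":0.6},
  ],
)

```text
clock: 61.02
ee_pos: [0.5614, -0.3042, 0.0336]
eef_rot: [-0.018, 0.017, -0.706, 0.707]
ft_force: [-0.4, 0.1, 0.2]
gripper_width: 0.598
```

Request:
servo_tool(
  increments=[
    {"linear":[0,0,-0.1],"angular":[0,0,0],"claw":0.6},
    {"linear":[0,0,-0.2],"angular":[0,0,0],"claw":0.6},
    {"linear":[0,0,-0.2],"angular":[0,0,0],"claw":0.6},
  ],
)

```text
clock: 61.4
ee_pos: [0.5604, -0.3019, 0.0322]
eef_rot: [-0.018, 0.018, -0.707, 0.707]
ft_force: [-0.4, 0.2, -0.9]
gripper_width: 0.603
```

Request:
servo_tool(
  increments=[
    {"linear":[0,0,-0.1],"angular":[0,0,0],"claw":0.6},
    {"linear":[0,0,-0.2],"angular":[0,0,0],"claw":0.6},
    {"linear":[0,0,-0.2],"angular":[0,0,0],"claw":0.6},
  ],
)

```text
clock: 61.78
ee_pos: [0.5604, -0.3009, 0.0324]
eef_rot: [-0.018, 0.017, -0.706, 0.707]
ft_force: [-2.0, -4.8, 1.9]
gripper_width: 0.602
```

Run:
```python
from h import *
meanF(4)
```

```text
meanF [-1.69 -5.07  2.58] p [ 0.5603 -0.3009  0.0323]
```

Request:
servo_tool(
  increments=[
    {"linear":[0,0,-0.1],"angular":[0,0,0],"claw":0.6},
    {"linear":[0,0,-0.2],"angular":[0,0,0],"claw":0.6},
    {"linear":[0,0,-0.2],"angular":[0,0,0],"claw":0.6},
  ],
)

```text
clock: 62.35
ee_pos: [0.5603, -0.3004, 0.0326]
eef_rot: [-0.018, 0.017, -0.706, 0.708]
ft_force: [-3.6, -12.8, 1.0]
gripper_width: 0.604
```

Request:
servo_tool(
  increments=[
    {"linear":[0,0,-0.1],"angular":[0,0,0],"claw":0.6},
    {"linear":[0,0,-0.1],"angular":[0,0,0],"claw":0.6},
  ],
)

```text
clock: 62.6
ee_pos: [0.5603, -0.3002, 0.0327]
eef_rot: [-0.018, 0.017, -0.705, 0.708]
ft_force: [-4.7, -15.4, 2.5]
gripper_width: 0.6
```

Flush. I'll retreat to the side for the final look.

Request:
servo_tool(
  increments=[
    {"linear":[0,0,0.5],"angular":[0,0,0],"claw":0.6},
    {"linear":[0,0,0.8],"angular":[0,0,0],"claw":0.6},
    {"linear":[0,-4,0.8],"angular":[0,0,0],"claw":0.6},
    {"linear":[0,-8,0.8],"angular":[0,0,0],"claw":0.6},
    {"linear":[0,-13,0.8],"angular":[0,0,0],"claw":0.6},
  ],
)

```text
clock: 63.22
ee_pos: [0.5598, -0.304, 0.1622]
eef_rot: [0.017, -0.018, 0.707, -0.706]
ft_force: [0.7, -0.2, -0.4]
gripper_width: 0.599
```

Request:
servo_tool(
  increments=[
    {"linear":[24,-5,30],"angular":[0,0,0],"claw":0.6},
    {"linear":[24,-5,30],"angular":[0,0,0],"claw":0.6},
    {"linear":[24,-5,30],"angular":[0,0,0],"claw":0.6},
    {"linear":[24,-5,30],"angular":[0,0,0],"claw":0.6},
    {"linear":[24,-5,30],"angular":[0,0,0],"claw":0.6},
    {"linear":[24,-5,30],"angular":[0,0,0],"claw":0.6},
    {"linear":[24,-5,30],"angular":[0,0,0],"claw":0.6},
    {"linear":[24,-5,30],"angular":[0,0,0],"claw":0.6},
  ],
)

```text
clock: 64.22
ee_pos: [0.3354, -0.6164, 0.2116]
eef_rot: [0.017, -0.017, 0.707, -0.707]
ft_force: [0.3, 0.2, -0.7]
gripper_width: 0.6
```

Run:
```python
from h import *
info()
s=grab("scene");np.savez("s35.npz",**s)
t=grab("top");np.savez("t35.npz",**t);crop(t,220,160,160,130,5,"t35");crop(s,195,180,200,130,4,"s35")
cv2.imwrite("pics/t35z.png",cv2.resize(t["image"][155:215,264:336],None,fx=10,fy=10,interpolation=cv2.INTER_CUBIC))
```

```text
t 64.22 p [ 0.3354 -0.6164  0.2116] F [ 0.31  0.23 -0.65] T [-0.018 -0.053 -0.008] w 0.6
axes cols x,y,z:
 [[-0.9988  0.0001  0.0485]
 [-0.0485  0.0011 -0.9988]
 [-0.0001 -1.     -0.0011]]
```

View pics/t35.png

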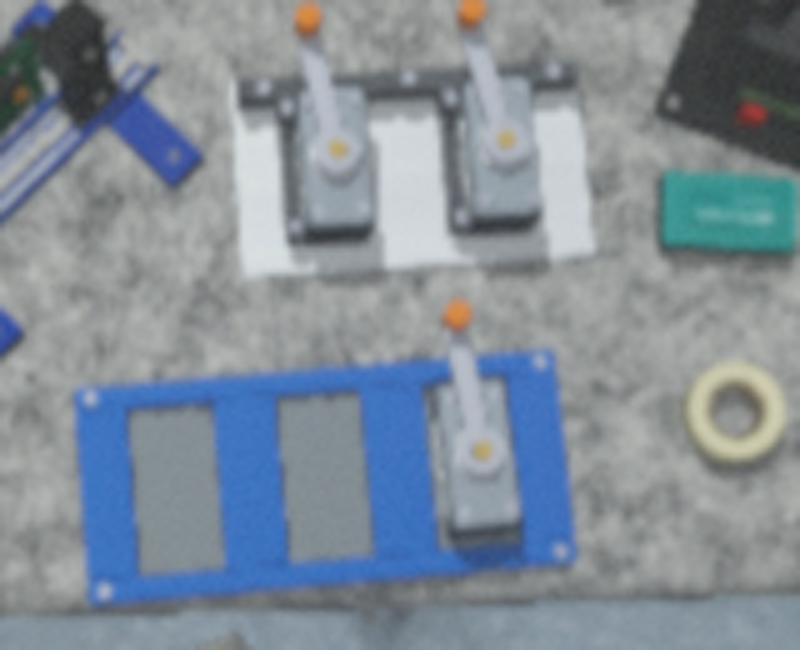

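View pics/s35.png

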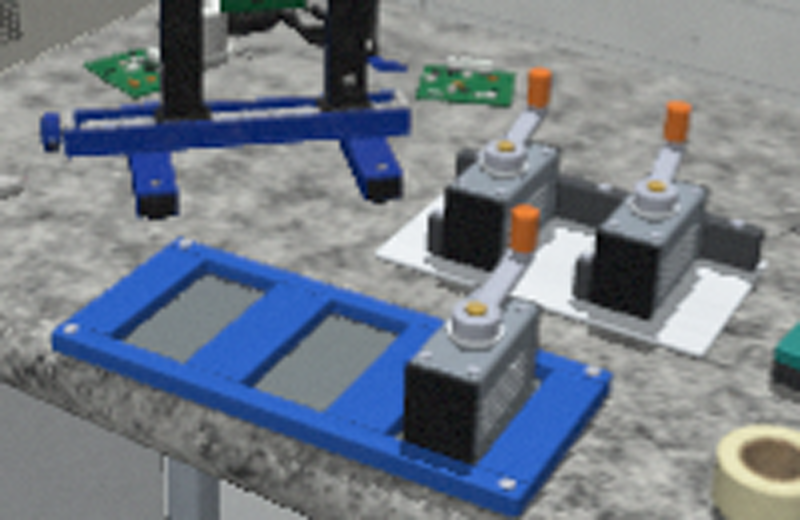

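View pics/t35z.png

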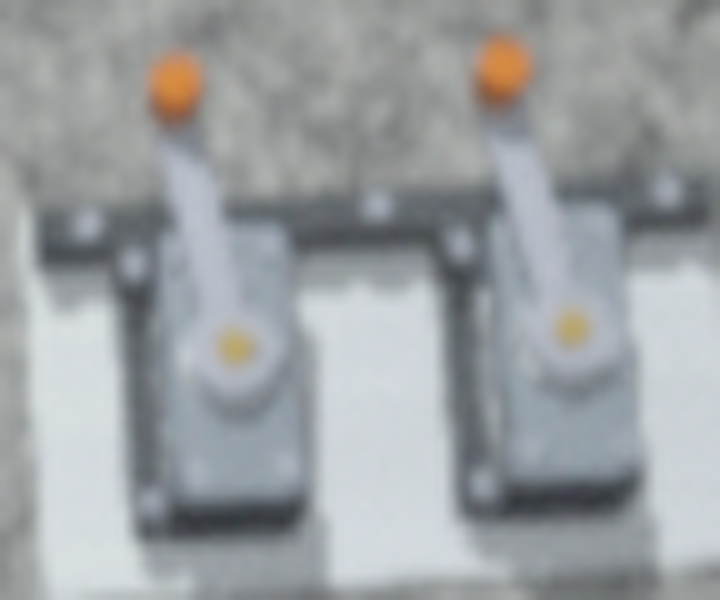

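Everything looks right: both worn drives are against the fence and posts, the sound one is in its pocket, and the bystanders are in place. I'll check squareness numerically with subpixel line fits.

Run:
```python
from h import *
t=dict(np.load("t35.npz"));s=dict(np.load("s35.npz"));t0=dict(np.load("top0.npz"))
# jig yaw from empty-jig image: plate near edge, subpixel: gradient along columns
g=cv2.cvtColor(t0["image"],cv2.COLOR_BGR2GRAY).astype(float);g=cv2.GaussianBlur(g,(3,3),.8)
def edge_rows(g,cols,r0,r1,sign):
    pts=[]
    for c in cols:
        d=sign*np.diff(g[r0:r1,c]);i=int(np.argmax(d))
        if 0<i<len(d)-1:
            a,b,e=d[i-1:i+2];pts.append((c,r0+i+.5+.5*(a-e)/(a-2*b+e+1e-9)))
    return np.array(pts)
def linefit(p,z,c):
    w=plane(c,p,z)[:,:2];
    for _ in range(3):
        k=np.polyfit(w[:,1],w[:,0],1);r=np.abs(w[:,0]-np.polyval(k,w[:,1]));w=w[r<=max(2*np.median(r),.0005)]
    return k,len(w),r.max()
n=edge_rows(g,range(272,336),206,220,-1);k,m,r=linefit(n,.004,t0);print("plate near edge yaw",-np.arctan(k[0]),"x at y=-.3555",np.polyval(k,-.3555),m,r)
f=edge_rows(g,list(range(282,304))+list(range(314,334)),174,188,1);k2,m,r=linefit(f,.004,t0);print("fence foot/shadow yaw",-np.arctan(k2[0]),m,r)
f=edge_rows(g,range(270,334),168,179,-1);k3,m,r=linefit(f,.028,t0);print("fence far top edge yaw",-np.arctan(k3[0]),"x",np.polyval(k3,-.3555),m,r)
# hubs by yellow, pins by orange in top/scene
for nme,c in(("t",t),("s",s)):
    b,_=blobs(mask(c,(18,110,120),(30,255,255)),2);print(nme,"yellow",[(x[0],x[1][4]) for x in b if 150<x[0][1]<300 and 250<x[0][0]<390])
# drive rear top edges (grey->black cap) and front
gt=cv2.cvtColor(t["image"],cv2.COLOR_BGR2GRAY).astype(float)
for nme,cols,r0,r1 in(("Lrear",range(283,293),198,208),("Rrear",range(316,326),196,206)):
    e=edge_rows(gt,cols,r0,r1,-1);w=plane(t,e,.05)[:,:2];k=np.polyfit(w[:,1],w[:,0],1);print(nme,"yaw",-np.arctan(k[0]),"mid",w.mean(0))
# side right edges
def edge_cols(g,rows,c0,c1,sign):
    return edge_rows(g.T,rows,c0,c1,sign)[:,::-1]
for nme,rows,c0,c1 in(("Lright",range(180,202),290,298),("Rright",range(180,200),323,331)):
    e=edge_cols(gt,rows,c0,c1,1);w=plane(t,e,.05)[:,:2];k=np.polyfit(w[:,0],w[:,1],1);print(nme,"yaw",np.arctan(k[0]),"res",np.abs(w[:,1]-np.polyval(k,w[:,0])).max())
print("cam",-t["R"].T@t["t"])
```

```text
plate near edge yaw 0.04253511978749211 x at y=-.3555 0.5187449155668341 49 0.0009192748091872982
fence foot/shadow yaw 0.039673671217730945 35 0.00040991784617361304
fence far top edge yaw 0.044722105248987586 x 0.6237279616687801 37 0.000693327771264074
t yellow []
s yellow [(array([321. , 216.5]), np.int32(6)), (array([358.5 , 226.33]), np.int32(6)), (array([313.33, 256.89]), np.int32(9))]
Lrear yaw 0.006131522766133554 mid [ 0.5325 -0.3116]
Rrear yaw 0.021435835527310036 mid [ 0.5358 -0.3997]
Lright yaw 0.04720848556251411 res 0.0024193202762902155
Rright yaw 0.025373315708902132 res 0.001038295699881564
cam [ 0.2966 -0.2417  1.1428]
```

The jig yaw fits at 0.042, and the drives' rear edges line up at 0.0375, about 0.4 mm apart, so both are flush. The rack drive's counter-clockwise push only reached about 1 N, so I'll confirm it once more.

Run:
```python
from h import *
go(0.479,-0.368,0.12,0.05)
```

```text
t 64.33 lin [-15.48   9.18 -23.93] ang [0.002 0.001 0.   ] q [-1.09  0.56  1.46  0.    1.13  0.43]
```

Request:
servo_tool(
  increments=[
    {"linear":[-15.5,8,-23.9],"angular":[0,0,0],"claw":0.35},
    {"linear":[-15.5,8,-23.9],"angular":[0,0,0],"claw":0.35},
    {"linear":[-15.5,8,-23.9],"angular":[0,0,0],"claw":0.35},
    {"linear":[-15.5,9.2,-23.9],"angular":[0,0,0],"claw":0.35},
    {"linear":[-15.5,9.2,-23.9],"angular":[0,0,0],"claw":0.35},
    {"linear":[-15.5,9.2,-23.9],"angular":[0,0,0],"claw":0.35},
    {"linear":[-15.5,9.2,-23.9],"angular":[0,0,0],"claw":0.35},
    {"linear":[-15.5,9.2,-23.9],"angular":[0,0,0],"claw":0.35},
  ],
)

```text
clock: 65.32
ee_pos: [0.4787, -0.3709, 0.1207]
eef_rot: [-0.018, 0.017, -0.707, 0.707]
ft_force: [-0.9, -1.1, 0.2]
gripper_width: 0.353
```

Run:
```python
from h import *
meanF(4);go(0.479,-0.368,0.058,0.05)
```

```text
meanF [-0.14 -0.3  -0.42] p [ 0.4783 -0.371   0.1204]
t 65.53 lin [-0.08  6.24 -0.3 ] ang [-0.    -0.002 -0.   ] q [-0.68  0.54  1.74 -0.    0.86  0.84]
```

Request:
servo_tool(
  increments=[
    {"linear":[-0.1,3,-0.2],"angular":[0,0,0],"claw":0.35},
    {"linear":[-0.1,6.2,-0.2],"angular":[0,0,0],"claw":0.35},
    {"linear":[-0.1,6.2,-0.2],"angular":[0,0,0],"claw":0.35},
    {"linear":[-0.1,6.2,-0.2],"angular":[0,0,0],"claw":0.2},
    {"linear":[-0.1,6.2,-0.2],"angular":[0,0,0],"claw":0.2},
    {"linear":[-0.1,6.2,-0.2],"angular":[0,0,0],"claw":0.2},
  ],
)

```text
clock: 66.28
ee_pos: [0.4801, -0.3686, 0.0592]
eef_rot: [-0.018, 0.017, -0.706, 0.707]
ft_force: [0.5, 0.3, 0.1]
gripper_width: 0.198
```

Request:
servo_tool(
  increments=[
    {"linear":[0,0,-0.15],"angular":[0,0,0],"claw":0.2},
    {"linear":[0,0,-0.3],"angular":[0,0,0],"claw":0.2},
    {"linear":[0,0,-0.3],"angular":[0,0,0],"claw":0.2},
  ],
)

```text
clock: 66.65
ee_pos: [0.4796, -0.3651, 0.0582]
eef_rot: [-0.018, 0.018, -0.707, 0.707]
ft_force: [-0.7, -0.4, 0.0]
gripper_width: 0.203
```

Run:
```python
from h import *
meanF(8)
```

```text
meanF [ 0.35 -0.21  0.68] p [ 0.4794 -0.3652  0.058 ]
```

Request:
servo_tool(
  increments=[
    {"linear":[0,0,-0.15],"angular":[0,0,0],"claw":0.2},
    {"linear":[0,0,-0.2],"angular":[0,0,0],"claw":0.2},
    {"linear":[0,0,-0.2],"angular":[0,0,0],"claw":0.2},
  ],
)

```text
clock: 67.42
ee_pos: [0.4794, -0.3631, 0.0581]
eef_rot: [-0.018, 0.018, -0.707, 0.707]
ft_force: [0.8, -2.2, 0.7]
gripper_width: 0.198
```

Run:
```python
from h import *
meanF(8)
```

```text
meanF [ 1.01 -1.28  0.53] p [ 0.4793 -0.3631  0.058 ]
```

Request:
servo_tool(
  increments=[
    {"linear":[0,0,-0.1],"angular":[0,0,0],"claw":0.2},
    {"linear":[0,0,-0.2],"angular":[0,0,0],"claw":0.2},
    {"linear":[0,0,-0.2],"angular":[0,0,0],"claw":0.2},
  ],
)

```text
clock: 68.2
ee_pos: [0.4792, -0.361, 0.0581]
eef_rot: [-0.018, 0.018, -0.707, 0.707]
ft_force: [0.9, -1.6, 0.0]
gripper_width: 0.204
```

Run:
```python
from h import *
meanF(8)
c=grab("scene");crop(c,270,220,80,80,7,"s36")
```

```text
meanF [ 1.24 -1.05  0.64] p [ 0.4791 -0.3611  0.058 ]
```

View pics/s36.png

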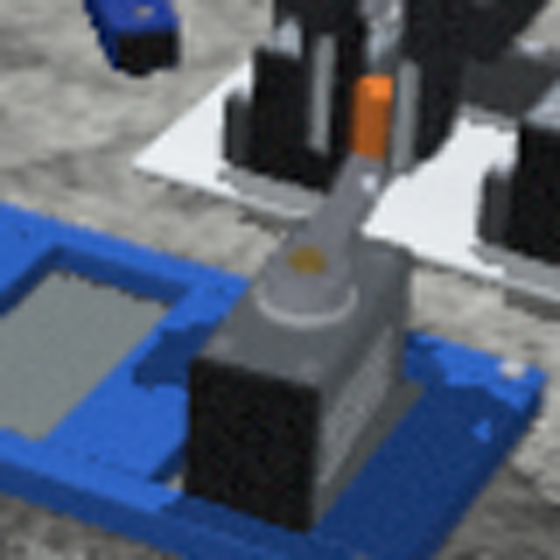

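The housing yaws with the arm at a steady 1.1–1.3 N, which is above the free-play force, so the arm is at its stop. I'll release and retreat.

Request:
servo_tool(
  increments=[
    {"linear":[0,0,0.2],"angular":[0,0,0],"claw":0.35},
    {"linear":[0,0,0.2],"angular":[0,0,0],"claw":0.35},
    {"linear":[0,-3,0.2],"angular":[0,0,0],"claw":0.35},
    {"linear":[0,-8,0.2],"angular":[0,0,0],"claw":0.5},
    {"linear":[14,-14,25],"angular":[0,0,0],"claw":0.5},
    {"linear":[14,-14,25],"angular":[0,0,0],"claw":0.5},
    {"linear":[14,-14,25],"angular":[0,0,0],"claw":0.5},
    {"linear":[14,-14,25],"angular":[0,0,0],"claw":0.5},
    {"linear":[14,-14,25],"angular":[0,0,0],"claw":0.5},
    {"linear":[14,-14,25],"angular":[0,0,0],"claw":0.5},
    {"linear":[14,-14,25],"angular":[0,0,0],"claw":0.5},
  ],
)

```text
clock: 70.03
ee_pos: [0.3516, -0.6168, 0.1973]
eef_rot: [0.017, -0.018, 0.708, -0.706]
ft_force: [0.1, 0.9, -0.2]
gripper_width: 0.498
```

Run:
```python
from h import *
info()
s=grab("scene");t=grab("top");crop(t,220,160,160,130,5,"t37");crop(s,195,180,200,130,4,"s37")
```

```text
t 70.03 p [ 0.3516 -0.6168  0.1973] F [ 0.05  0.88 -0.17] T [-0.051  0.012  0.008] w 0.498
axes cols x,y,z:
 [[-0.9988 -0.0006  0.0494]
 [-0.0494  0.0018 -0.9988]
 [ 0.0005 -1.     -0.0018]]
```

View pics/t37.png

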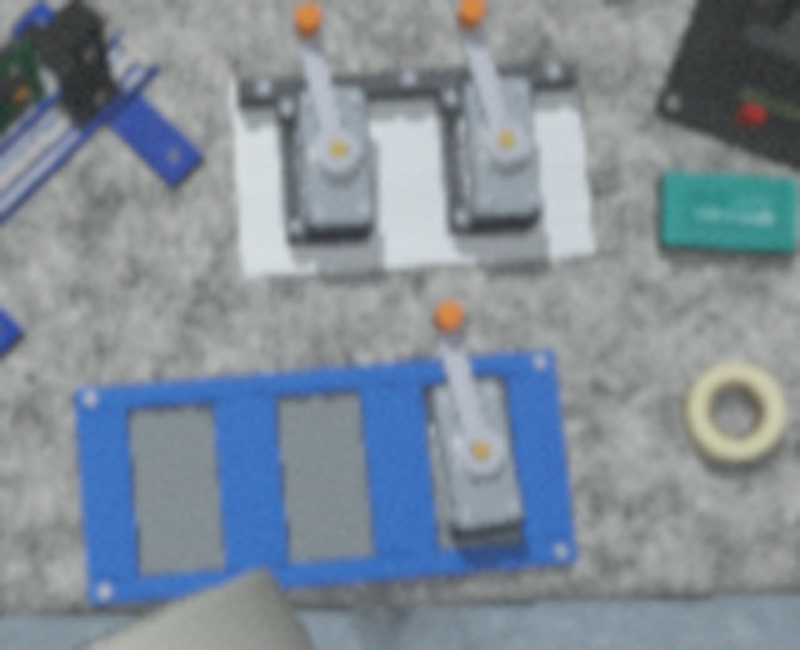

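View pics/s37.png

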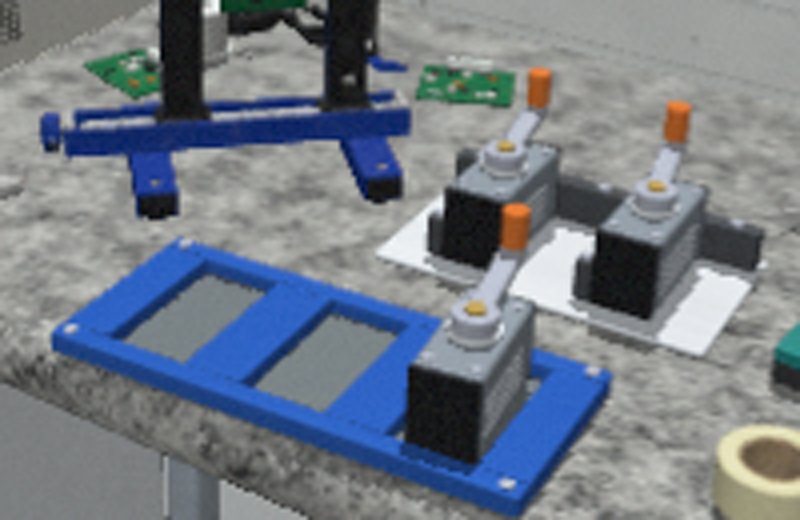

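The last pictures show both worn drives flush in their bays, with hubs at (338,149) and (506,140). The sound drive is upright on the rack floor at (478,450), all three arms are over counter-clockwise, and the bystanders haven't moved. Handing in.

Run:
```python
from cell import order
print(order.finish_job())
```

```text
the job is handed in; nothing more can be done
None
```

I handed the job in at about 70 s: both worn drives are in the repair jig, the sound one is still in the rack, and every arm is pushed over counter-clockwise. `finish_job()` gave no verdict.

| Drive (starting place in the rack) | Arm swing, end to end | Finding | Where it is now |
|---|---|---|---|
| Left | about 0.34 rad (19°) | worn | left bay of the jig |
| Middle | over 0.35 rad (20°), judged from gripper travel | worn | right bay of the jig |
| Right | about 0.12 rad (7°) | sound | its original rack pocket |

- **Arms:** I pushed all three handles again at the end. The left-bay arm met −5 to −7 N, and the right-bay arm about −4 N. On the rack drive the housing itself turned at about 1.1–1.3 N.
- **Position in the jig:** each worn drive was pushed against its stops until the gripper stalled, at 11–15 N on the side stop. Pushing the right-bay handle swung its housing out by about 1 mm, so I pressed both housings back against their side stops afterwards.
- **Squareness:** the jig's yaw fits at 0.042 rad, and the line between the two drives' rear edges at 0.0375 rad. Yaw readings for each housing alone were noisier, between 0.006 and 0.047 rad, so squareness relies mainly on the contact with the stops.
- **Incidents:** the left drive was knocked in its pocket while I was working elsewhere, but its arm stayed counter-clockwise. Two drives tipped briefly while being rocked and came back upright.
- **Other items:** the tape roll and bit box look unmoved in the last top view. I kept well away from the cutters but did not check them in the last pictures.

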